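Turn the tailpiece blanks over on the curing rack

ROBOT

A 6-joint arm with a two-finger parallel gripper is mounted at the origin on the work surface. World frame = base frame: x ahead of the robot, y to its left, z up, the work surface at z = 0. Lengths are in m, angles in rad, forces in N, time in s.
With the tool pointing down it reaches from about 0.325 to 0.775 m from the base axis. Payload 5.5 kg.
Tool frame: the origin (TCP) lies on the mounting face of the last link; the fingertips stand 182 mm ahead of it and the grasp point (between the pads) lies 163 mm ahead of it; y points along the fingers, z is the direction in which the jaws open and shut, and the axes are right-handed (so a half turn about y gives the same grasp; the last joint's range is limited). The gripper opens to 88 mm and grips with 3 to 60 N. Pads are 20 mm wide; open, the fingers measure 115 mm over their backs; the gripper's body (75 mm by 178 mm) begins 61 mm behind the grasp point.
Start: joints at [1.128, 0.091, 1.231, -0, 1.82, -0.057], TCP at [0.226, 0.556, 0.405] pointing down, gripper open.
Joint ranges: [-2.87, 2.87], [-0.86, 2.18], [0.17, 2.46], [-1.51, 4.65], [0.06, 2.69], [-2.65, 2.65]. Speed limits (rad/s): [2.57, 2.57, 3.01, 3.14, 3.14, 3.14].

INTERFACE

Orientations are given as a 3x3 rotation matrix whose columns are the frame's x, y, z axes.
In Python, from cell import env, cams gives the robot as it stands.
- The arm moves only by the tool jog_arm, never from a script. Its argument "plan" is a list of rows, each a list of 4 numbers: the shift along the tool's x, y, z in m, then the turn about the tool's y in degrees. A call has exactly 10 rows; each row shifts and turns the pose as measured when the row begins, along the tool's axes as they then stand; what a row does not reach is not made up. A row lasts 1/10 s, in which the tool goes at most 50 mm and 8.59 degrees, less where a joint would pass 70% of its speed; a pose out of reach is approached as far as the arm can. A call is refused whole if a number of a shift passes 0.05 or a number of a turn 8.59, either way. A call with a gripper value outside its range is refused whole. "grip" is the opening, from 0 (shut) to 1 (fully open), set as the call begins (left out, the last holds). The fingers move at their own pace and stop on an object; "newtons" is the grip in N (left out, the last holds). Time passes only in rows, so rows that do not move let the fingers close, or fill a call up. It gives the time, the measured TCP pose, the force and the opening at its end, in the units of the state.
- env.get_state(): the state, without advancing time (a new reading comes with each control period).
- cams.grab_frame(name): name is "scene" or "top" or "wrist"; returns a dict with "frame" (480x640x3 uint8, red, green, blue), "intrinsics" (3x3 intrinsics, pixels), "position" and "orientation" of the camera in the world. Camera axes: x right, y down, z forward; pixel columns grow to the right and rows downward; lengths in m; the calibration is good to about 2 mm. A picture is of the moment at which its call begins. There is no depth.
- env.sign_off(): hands the job in, once; it reports no verdict.
The state is a dict: "t": time; "qpos": joint angles; "dq": joint speeds; "tau": joint torques, N m; "tcp_pos": TCP position; "ee_rot": TCP orientation; "contact_force": force on the tool from outside, world axes, zero at the start; "torque": the same for the moment, N m; "opening": finger opening in m.
Only numpy, scipy, OpenCV 4.12 (cv2) and the standard library are available. Lean on these libraries where they do the work, as an engineer would, in place of code of your own. Each camera call takes 0.05 s, during which the arm holds its last target.

TASK

The pale maple faces of the tailpiece blanks on the light-curing rack are cured: switch the lamp off at the lever isolator before you touch any blank, then turn every blank over, one by one from the nearest to the robot to the farthest, by standing it upright in the blue spring clip, letting go and taking it again from the opposite side. Lay each one back flat across the middle of the rack's foam bars with the dark walnut face down to the lamp, square to the bars and clear of the others. When all are turned, switch the lamp on again; leave the jar, tin and cork block where they are.

Things in the scene. Friction and masses are not known exactly. Their poses are not given: they have to be found in the camera images.
- blank1_c (a point): guitar tailpiece blank, a plain two-ply wooden slat 150 x 28 x 12 mm (length along its y, width along x, thickness along z), 45 g; +z side is the dark walnut face, -z side the pale maple face. This point is its centre. At the start it lies across the rack's bars, walnut up. May be absent (None). Starts nearest the robot on the rack.
- blank2_c (a point): guitar tailpiece blank, a plain two-ply wooden slat 150 x 28 x 12 mm (length along its y, width along x, thickness along z), 45 g; +z side is the dark walnut face, -z side the pale maple face. This point is its centre. At the start it lies across the rack's bars, walnut up. May be absent (None). Starts in the middle on the rack.
- blank3_c (a point): guitar tailpiece blank, a plain two-ply wooden slat 150 x 28 x 12 mm (length along its y, width along x, thickness along z), 45 g; +z side is the dark walnut face, -z side the pale maple face. This point is its centre. At the start it lies across the rack's bars, walnut up. May be absent (None). Starts farthest on the rack.
- rack: fixed curing rack, white base 300 (x) x 250 (y) mm, violet light panel on top at z = 22 mm, 42 mm high end plates at x = +-144 mm. Four grey foam bars (diameter 22 mm) along its x at y = -95, -35, 35, 95 mm, tops at z = 56 mm: a blank lying on them along y has its centre at z = 62 mm. Room for three, at x = -75, 0, 75 mm, y = 0. Origin: centre of the underside, on the bench.
- clip: fixed blue spring clip, base 56 (x) x 100 (y) x 14 mm, origin at its underside centre on the bench. Two upright sprung steel jaws, 36 mm wide in x, face each other across y: 8 mm apart when empty, z = 15 to 46 mm; flared lips above, to z = 67 mm, leave a 23 mm mouth. Each jaw yields 9 mm, 3 N preload + 0.5 N per mm.
- clip_floor (a point): middle of the clip base's top (z = 14 mm), axes as the clip. A blank is pushed straight down between the jaws on its end, thickness across y, width along x, until it stands here (its centre then at z = 89 mm); takes 5 to 20 N. Let go, it stays upright.
- switch (a joint): lamp isolator lever angle, rad: +0.6 = on (leaning to the isolator's +x, the green mark, away from the robot), -0.6 = off (leaning to -x, the red mark), 0 = upright. Over-centre: pushed past upright it falls to the other stop and stays; about 1 to 2 N at the handle. Counts as on above 0.5, off below -0.5.
- switch_pivot (a point): fixed point on the lever's hinge axis, 36 mm above the bench, in the middle of the grey isolator base (120 (x) x 70 (y) x 22 mm, with two black cheeks up to 46 mm); x = the direction to 'on', y = the hinge axis.
- switch_handle (a point): centre of the lever's black crossbar handle (diameter 26 mm, 44 mm long along the hinge axis), 70 mm from the pivot; moves with the lever.
- jar: loose glass jar with red lid, 64 mm diameter, 75 mm high, bystander. Origin: centre of underside.
- tin: loose dark tin, 72 mm diameter, 60 mm high, bystander. Origin: centre of underside.
- sander: loose cork sanding block 60 x 110 x 30 mm, bystander. Origin: centre of underside.

How it is judged:
On the way, in this order (a step that is already met when the one before it is completed fails the run):
1. the lamp is switched off (value of joint switch below -0.5 rad), for 0.2 s.
2. blank1 stands upright in the spring clip, let go (angle between the y axis of blank1_c and the z axis of clip, either way round below 0.2 rad and horizontal distance between blank1_c and clip_floor below 0.02 m and height (world z) of blank1_c between 0.08 and 0.105 m and contact force between blank1 and clip above 0.5 N and contact force between the fingers and blank1 below 0.05 N), for 0.1 s.
3. blank2 stands upright in the spring clip, let go (angle between the y axis of blank2_c and the z axis of clip, either way round below 0.2 rad and horizontal distance between blank2_c and clip_floor below 0.02 m and height (world z) of blank2_c between 0.08 and 0.105 m and contact force between blank2 and clip above 0.5 N and contact force between the fingers and blank2 below 0.05 N), for 0.1 s.
4. blank3 stands upright in the spring clip, let go (angle between the y axis of blank3_c and the z axis of clip, either way round below 0.2 rad and horizontal distance between blank3_c and clip_floor below 0.02 m and height (world z) of blank3_c between 0.08 and 0.105 m and contact force between blank3 and clip above 0.5 N and contact force between the fingers and blank3 below 0.05 N), for 0.1 s.
5. every blank lies turned over on the rack, walnut face down, let go (angle between each of blank1_c, blank2_c, blank3_c's own z axis and vertical above 3.04 rad and z of blank1_c in the frame of rack between 0.056 and 0.068 m and y of blank1_c in the frame of rack between -0.045 and 0.045 m and x of blank1_c in the frame of rack between -0.13 and 0.13 m and angle between the y axis of each of blank1_c, blank2_c, blank3_c and the y axis of rack, either way round below 0.35 rad and contact force between the fingers and blank1 below 0.05 N and z of blank2_c in the frame of rack between 0.056 and 0.068 m and y of blank2_c in the frame of rack between -0.045 and 0.045 m and x of blank2_c in the frame of rack between -0.13 and 0.13 m and contact force between the fingers and blank2 below 0.05 N and z of blank3_c in the frame of rack between 0.056 and 0.068 m and y of blank3_c in the frame of rack between -0.045 and 0.045 m and x of blank3_c in the frame of rack between -0.13 and 0.13 m and contact force between the fingers and blank3 below 0.05 N), for 0.2 s.
6. the lamp is switched on again (value of joint switch above 0.5 rad), for 0.2 s.
At the end, for the whole second after the job is handed in: lever on (above 0.5 rad); every blank at rest, let go, walnut face down within 0.1 rad of flat on the foam bars (centre 56 to 68 mm above the bench), centre within 45 mm of the rack's middle across the bars (y) and 130 mm along them (x), its length within 0.35 rad of square to the bars (all of step 5 and value of joint switch above 0.5 rad and linear speed of each of blank1, blank2, blank3 below 0.02 m/s); the robot touches nothing.
It fails at once if a blank is gripped while the lamp is on (value of joint switch above 0 rad and (contact force between the fingers and blank1 above 1 N or contact force between the fingers and blank2 above 1 N or contact force between the fingers and blank3 above 1 N)).
It fails at once if jar, tin or cork block moved more than 30 mm (distance of any of jar, tin, sander from where it was at the start of the episode above 0.03 m).
Of blank1, blank2, blank3 only 2 to 3 are there at a start; the rules pass over those that are not, and their reading is None.
At some moment in a run one of blank1, blank2, blank3 may be knocked a few centimetres aside while the robot is not near it.
It also fails if it takes over 210 s, if anything falls off the work surface, if the arm or the gripper's body presses on something with over 40 N, if the wrist force passes 120 N, or if a joint passes its speed limit or range.

## Working session

There is one attempt and no reset: what is moved stays moved. The work goes in short steps, Python scripts to look and compute and a tool call to move; the robot and the scene stay as the last step left them, time stands still between calls to the robot, and variables do not carry over. Pictures are saved under pics/ and viewed, and the job is handed in when it is done.

Besides the shell and the picture viewer there is one more tool, called after ">>>" as name(argument=value, ...), one argument or row to a line, values as JSON. jog_arm: Moves the arm, as the interface text tells. Its arguments: {"type":"object","properties":{"plan":{"type":"array","items":{"type":"array","items":{"type":"number"}}},"grip":{"type":"number"},"newtons":{"type":"number"}},"required":["plan"]}

```bash
ls; mkdir -p pics
python3 - <<'E'
from cell import env,cams
import cv2
s=env.get_state();print(s)
for n in["scene","top","wrist"]:
    f=cams.grab_frame(n);cv2.imwrite(f"pics/{n}0.png",f["frame"][:,:,::-1]);print(n,f["intrinsics"],f["position"],f["orientation"])
E
```

```text
pics
{'t': 0.0, 'qpos': array([ 1.12831897e+00,  9.18393154e-02,  1.23183934e+00, -1.62435726e-05,
        1.81977009e+00, -5.67097889e-02]), 'dq': array([-7.51659271e-05, -2.48206498e-03,  1.19964364e-04,  1.46882868e-03,
        2.15493988e-03, -6.46105908e-04]), 'tau': array([-1.75175413e-03, -4.46465206e+01, -4.06442571e+01,  6.95815310e-02,
        2.95214960e-02, -1.46920875e-04]), 'tcp_pos': array([0.22579787, 0.55595713, 0.40354453]), 'ee_rot': array([[ 9.26508357e-01, -7.80516061e-04,  3.76273379e-01],
       [-3.76274178e-01, -1.68408358e-03,  9.26506831e-01],
       [-8.94776417e-05, -9.99998277e-01, -1.85400555e-03]]), 'contact_force': array([-0.13855832, -0.13056372,  0.03157143]), 'torque': array([-0.01109174,  0.01648548,  0.01016029]), 'opening': 0.08789566405227675}
scene [[460.99197939   0.         319.27521288]
 [  0.         460.99197939 247.54576694]
 [  0.           0.           1.        ]] [ 1.28167924 -0.25199029  0.71604715] [[ 0.26904448  0.66639641 -0.69536386]
 [ 0.96301871 -0.17526934  0.20463532]
 [ 0.01449228 -0.72470441 -0.68890746]]
top [[493.60827889   0.         325.10021019]
 [  0.         493.60827889 240.00115748]
 [  0.           0.           1.        ]] [ 0.55157596 -0.04995535  1.10204764] [[-0.02191362 -0.99746092  0.06776061]
 [-0.9996415   0.02081773 -0.0168371 ]
 [ 0.01538373 -0.06810528 -0.99755953]]
wrist [[373.47833048   0.         317.19476859]
 [  0.         373.47833048 232.93258468]
 [  0.           0.           1.        ]] [0.16118749 0.58218421 0.38514964] [[ 0.37665037  0.89571837  0.23626912]
 [ 0.92635477 -0.3638755  -0.09727001]
 [-0.00115399  0.25550581 -0.96680683]]
```

View pics/top0.png

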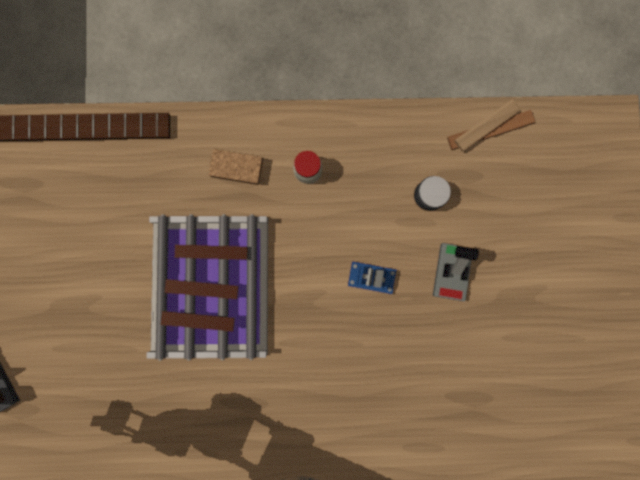

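View pics/scene0.png

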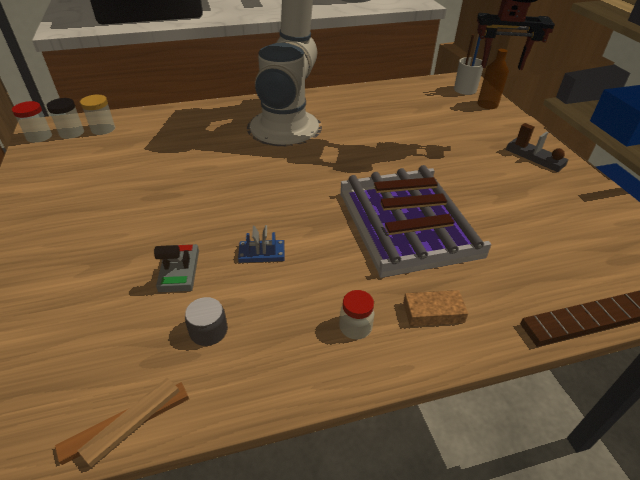

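View pics/wrist0.png

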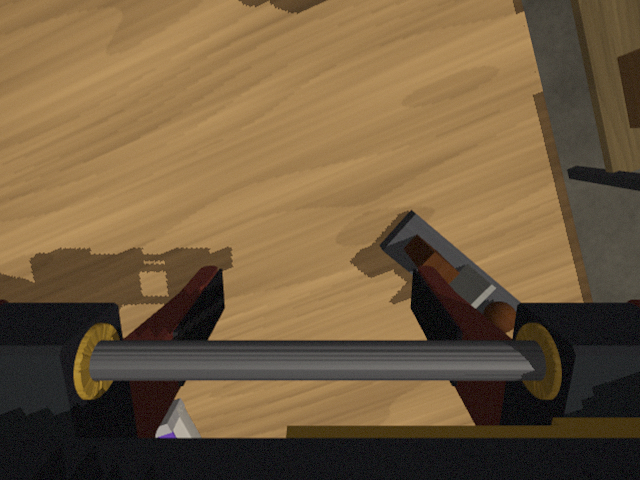

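The top view shows three blanks: nearest (198,321), middle (201,290), farthest (212,253). It also shows the rack (210,287), clip (373,278), isolator (455,272) with its handle at the green mark, tin (433,193), jar (308,167) and cork block (236,166).

```bash
cat > h.py <<'E'
import numpy as np,cv2
def ray(f,u,v):
    K=f["intrinsics"];d=f["orientation"]@np.array([(u-K[0,2])/K[0,0],(v-K[1,2])/K[1,1],1.]);return np.array(f["position"]),d
def cast(f,u,v,z):
    p,d=ray(f,u,v);return p+d*(z-p[2])/d[2]
def tri(fa,a,fb,b):
    p,d=ray(fa,*a);q,e=ray(fb,*b)
    M=np.stack([d,-e],1);s=np.linalg.lstsq(M,q-p,rcond=None)[0]
    A=p+d*s[0];B=q+e*s[1];return (A+B)/2,np.linalg.norm(A-B)
def proj(f,P):
    c=f["orientation"].T@(np.array(P)-f["position"]);c=f["intrinsics"]@c;return c[:2]/c[2]
def rect(mask,amin=100):
    out=[]
    cs,_=cv2.findContours(mask.astype(np.uint8),cv2.RETR_EXTERNAL,cv2.CHAIN_APPROX_NONE)
    for c in cs:
        if cv2.contourArea(c)>amin: out.append((cv2.contourArea(c),cv2.minAreaRect(c)))
    return out
def crop(f,u0,v0,u1,v1,name):
    s=min(800/(u1-u0),600/(v1-v0));im=f["frame"][v0:v1,u0:u1,::-1]
    cv2.imwrite("pics/"+name,cv2.resize(im,None,fx=s,fy=s,interpolation=cv2.INTER_CUBIC))
E
python3 - <<'E'
from h import *;from cell import cams
f=cams.grab_frame("top");crop(f,140,200,500,360,"tc0.png")
g=cams.grab_frame("scene");crop(g,140,150,340,300,"sc0.png")
h=cv2.cvtColor(f["frame"],cv2.COLOR_RGB2HSV)
b=(h[...,0]>100)&(h[...,0]<125)&(h[...,1]>120)&(h[...,2]>40)
b[:, :330]=0;b[:,410:]=0
for a,r in rect(b,50): print("blue",a,r,cast(f,*r[0],.014),[cast(f,*p,.014)[:2].round(4) for p in cv2.boxPoints(r)])
br=((h[...,0]<12)|(h[...,0]>172))&(h[...,1]>100)&(h[...,2]<140)
m=np.zeros_like(br);m[215:360,150:270]=1
for a,r in rect(br&m,100):
  print("blank",a,r,cast(f,*r[0],.068).round(4)); print([cast(f,*p,.068)[:2].round(4) for p in cv2.boxPoints(r)])
E
```

```text
blue 407.0 ((371.7264709472656, 277.1860046386719), (43.12934112548828, 22.921232223510742), 10.784297943115234) [ 0.54130577 -0.16916132  0.014     ] [array([ 0.5266, -0.1174]), array([ 0.5758, -0.1281]), array([ 0.556 , -0.2211]), array([ 0.5069, -0.2101])]
blank 834.5 ((196.99073791503906, 321.0958557128906), (72.05049896240234, 13.934900283813477), 5.52754020690918) [0.4592 0.2012 0.068 ]
[array([0.4539, 0.2764]), array([0.4823, 0.2737]), array([0.4646, 0.1258]), array([0.4362, 0.1289])]
blank 800.0 ((200.62828063964844, 288.9651794433594), (72.2457046508789, 13.254380226135254), 5.355824947357178) [0.5253 0.1934 0.068 ]
[array([0.5203, 0.2691]), array([0.5475, 0.2665]), array([0.5302, 0.1176]), array([0.503 , 0.1204])]
blank 769.0 ((211.0, 251.5), (13.0, 72.0), 90.0) [0.6027 0.1715 0.068 ]
[array([0.6179, 0.2463]), array([0.6147, 0.0963]), array([0.5875, 0.0966]), array([0.5907, 0.2463])]
```

View pics/tc0.png

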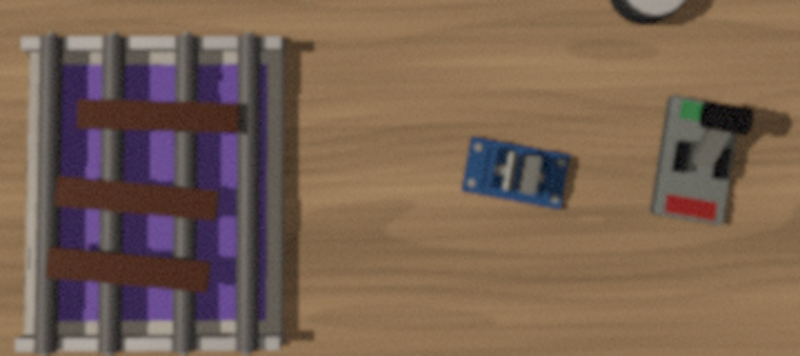

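View pics/sc0.png

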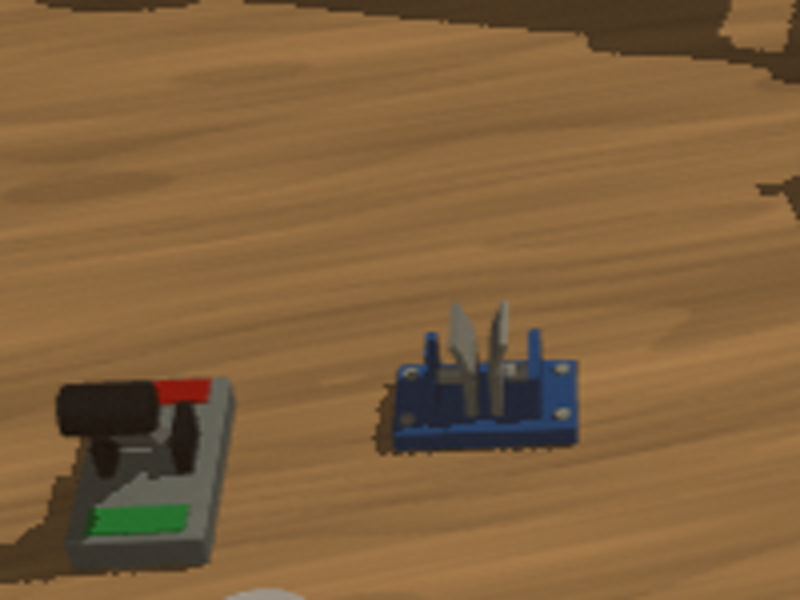

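Run:
```python
from h import *;from cell import cams
f=cams.grab_frame("top");g=cams.grab_frame("scene")
T=lambda a,b:(140+a/2.2222,200+b/2.2222)
print("handle",cast(f,*T(725,117),.094).round(4),tri(f,T(725,117),g,(167,252)))
for n,p,z in[("rk",(20,42),.042),("rk",(283,42),.042),("rk",(15,345),.042),("rk",(282,345),.042),("iso",(672,98),.022),("iso",(750,110),.022),("iso",(652,212),.022),("iso",(727,221),.022),("piv",(700,157),.046),
 ("b4t",(50,40),.045),("b4b",(41,345),.045),("b3t",(114,40),.045),("b3b",(107,345),.045),("b2t",(186,40),.045),("b2b",(183,345),.045),("b1t",(248,40),.045),("b1b",(247,345),.045),("lip",(508,150),.067),("lip",(504,190),.067),("lip",(525,155),.067),("lip",(520,193),.067)]:
  print(n,cast(f,*T(*p),z)[:2].round(4))
crop(f,340,250,410,302,"tc1.png")
```

```text
handle [ 0.588  -0.3561  0.094 ] (array([ 0.58818009, -0.35568235,  0.0917117 ]), np.float64(0.0021619234619455513))
rk [0.6769 0.3093]
rk [0.6718 0.0556]
rk [0.388  0.3133]
rk [0.3819 0.0606]
iso [ 0.6105 -0.3261]
iso [ 0.597  -0.4031]
iso [ 0.4988 -0.302 ]
iso [ 0.4883 -0.3757]
piv [ 0.5516 -0.3449]
b4t [0.6779 0.2795]
b4b [0.3879 0.2878]
b3t [0.6766 0.218 ]
b3b [0.3864 0.2257]
b2t [0.6752 0.1488]
b2b [0.3846 0.1539]
b1t [0.674 0.089]
b1b [0.3831 0.0934]
lip [ 0.5622 -0.1574]
lip [ 0.5247 -0.1525]
lip [ 0.5571 -0.1733]
lip [ 0.5215 -0.1675]
```

View pics/tc1.png

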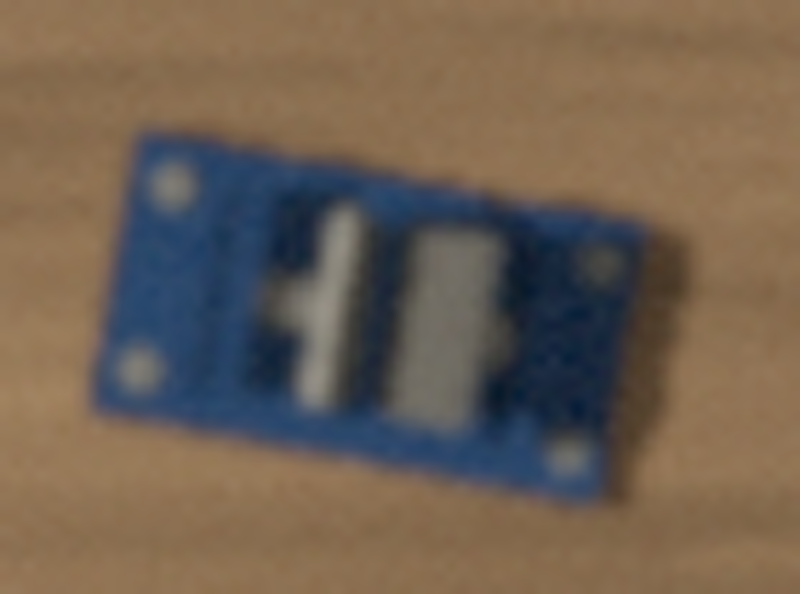

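```bash
cat > plan.py <<'E'
import numpy as np
from cell import env
def plan(x,y,z,deg=None,n=10,vmax=.05,wmax=8.5):
    """rows to bring grasp point to x,y,z with tool z at world angle deg"""
    s=env.get_state();p=s["tcp_pos"].copy();R=s["ee_rot"];a=np.degrees(np.arctan2(R[1,2],R[0,2]))
    if deg is None:deg=a
    tgt=np.array([x,y,z+.163]);rows=[]
    da=(deg-a+180)%360-180
    N=n
    for i in range(N):
        left=N-i;c,sn=np.cos(np.radians(a)),np.sin(np.radians(a))
        d=(tgt-p)/left;m=np.abs(d).max(); 
        if np.linalg.norm(d)>vmax:d*=vmax/np.linalg.norm(d)
        t=np.clip((deg-a)/left,-wmax,wmax)
        Z=np.array([c,sn,0]);Y=np.array([0,0,-1.]);X=np.cross(Y,Z)
        r=[round(float(d@X),3),round(float(d@Y),3),round(float(d@Z),3),round(float(-t),1)]
        rows.append(r);p=p+r[0]*X+r[1]*Y+r[2]*Z;a-=r[3]
    print(str(rows).replace(" ",""));print("end",(p-[0,0,.163]).round(4),round(a,1))
def st():
    s=env.get_state();R=s["ee_rot"];print("t %.2f grasp %s ang %.1f open %.4f F %s"%(s["t"],(s["tcp_pos"]+.163*R[:,1]).round(4),np.degrees(np.arctan2(R[1,2],R[0,2])),s["opening"],s["contact_force"].round(2)),"down",R[:,1].round(3))
E
python3 - <<'E'
from h import *;from cell import cams;from plan import *
f=cams.grab_frame("top")
c=[cast(f,340+a/11.43,250+b/11.43,.014)[:2] for a,b in[(138,130),(648,220),(605,503),(97,408)]]
print(np.round(c,4),np.mean(c,0))
for i,j in[(0,1),(3,2)]: d=c[i]-c[j];print(np.degrees(np.arctan2(-d[0],d[1])),np.linalg.norm(d))
for i,j in[(0,3),(1,2)]: d=c[i]-c[j];print(np.degrees(np.arctan2(d[1],d[0])),np.linalg.norm(d))
c=[cast(f,340+a/11.43,250+b/11.43,.067)[:2] for a,b in[(350,210),(318,405),(415,230),(385,415)]]
print(np.round(c,4),np.mean(c,0))
st();plan(.588,-.358,.25,-12.6)
E
```

```text
[[ 0.577  -0.1268]
 [ 0.5575 -0.2248]
 [ 0.5034 -0.2148]
 [ 0.5238 -0.1175]] [ 0.54044489 -0.1709582 ]
-11.23339558169491 0.09995759999108718
-11.825203703483455 0.09939488691011604
-9.866847204138294 0.05402328007590601
-10.483481200146976 0.05503926081399953
[[ 0.5603 -0.1616]
 [ 0.5248 -0.1547]
 [ 0.5564 -0.1734]
 [ 0.5227 -0.1669]] [ 0.54103017 -0.16413762]
t 0.40 grasp [0.2258 0.5559 0.2415] ang 67.9 open 0.0879 F [ 0.32  0.65 -0.74] down [-0. -0. -1.]
[[0.035,-0.0,-0.036,8.0],[0.039,-0.0,-0.031,8.1],[0.043,-0.0,-0.025,8.0],[0.046,-0.001,-0.019,8.1],[0.048,-0.0,-0.012,8.0],[0.05,-0.001,-0.005,8.1],[0.05,-0.0,0.002,8.0],[0.049,-0.001,0.009,8.1],[0.048,-0.0,0.015,8.0],[0.045,-0.001,0.022,8.1]]
end [0.41   0.0916 0.2455] -12.6
```

>>> jog_arm(
  plan=[
    [0.035,0,-0.036,8.0],
    [0.039,0,-0.031,8.1],
    [0.043,0,-0.025,8.0],
    [0.046,0,-0.019,8.1],
    [0.048,0,-0.012,8.0],
    [0.05,0,-0.005,8.1],
    [0.05,0,0.002,8.0],
    [0.049,0,0.009,8.1],
    [0.048,0,0.015,8.0],
    [0.045,0,0.022,8.1],
  ],
  grip=0.5,
  newtons=5,
)

```text
t: 1.4
tcp_pos: [0.3987, 0.0881, 0.4022]
ee_rot: [[-0.26, 0.002, 0.965], [-0.965, -0.003, -0.26], [0.003, -1.0, 0.003]]
contact_force: [1.1, -0.4, 0.0]
opening: 0.0442
```

```bash
python3 -c "
from plan import *
st();plan(.588,-.358,.22,-12.6)"
```

```text
t 1.40 grasp [0.3989 0.0875 0.2392] ang -15.1 open 0.0442 F [ 1.11 -0.44  0.03] down [ 0.002 -0.003 -1.   ]
[[0.038,0.002,0.03,-0.2],[0.038,0.002,0.03,-0.3],[0.038,0.002,0.03,-0.2],[0.039,0.002,0.029,-0.3],[0.039,0.002,0.029,-0.2],[0.039,0.002,0.029,-0.3],[0.039,0.002,0.029,-0.2],[0.039,0.002,0.029,-0.3],[0.039,0.002,0.028,-0.2],[0.039,0.001,0.029,-0.3]]
end [ 0.5884 -0.3581  0.2202] -12.6
```

>>> jog_arm(
  plan=[
    [0.038,0.002,0.03,-0.2],
    [0.038,0.002,0.03,-0.3],
    [0.038,0.002,0.03,-0.2],
    [0.039,0.002,0.029,-0.3],
    [0.039,0.002,0.029,-0.2],
    [0.039,0.002,0.029,-0.3],
    [0.039,0.002,0.029,-0.2],
    [0.039,0.002,0.029,-0.3],
    [0.039,0.002,0.028,-0.2],
    [0.039,0.002,0.029,-0.3],
  ],
)

```text
t: 2.4
tcp_pos: [0.5862, -0.3754, 0.3876]
ee_rot: [[-0.224, 0.012, 0.974], [-0.975, -0.004, -0.224], [0.001, -1.0, 0.012]]
contact_force: [0.4, 0.3, 1.1]
opening: 0.0439
```

```bash
python3 -c "
from plan import *
st();plan(.588,-.358,.1,-12.6)
from cell import cams;import cv2
cv2.imwrite('pics/w1.png',cams.grab_frame('wrist')['frame'][:,:,::-1])"
```

```text
t 2.40 grasp [ 0.5881 -0.3761  0.2246] ang -13.0 open 0.0439 F [0.44 0.32 1.07] down [ 0.012 -0.004 -1.   ]
[[-0.002,0.012,-0.0,-0.0],[-0.002,0.013,-0.0,-0.0],[-0.002,0.012,-0.0,-0.0],[-0.002,0.013,-0.0,-0.1],[-0.002,0.012,-0.0,-0.0],[-0.001,0.013,-0.0,-0.1],[-0.002,0.012,-0.001,-0.0],[-0.001,0.013,-0.0,-0.1],[-0.002,0.012,-0.001,-0.0],[-0.001,0.013,-0.0,-0.1]]
end [ 0.588  -0.3584  0.0996] -12.6
```

View pics/w1.png

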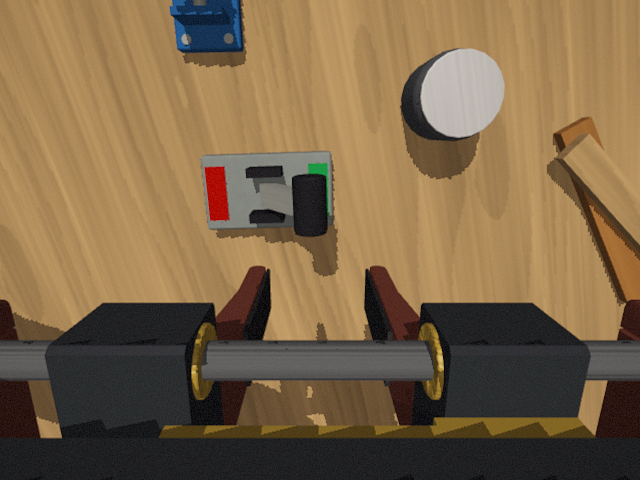

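The wrist view shows the handle at (310,205), in line with the middle of the finger gap (about 318). Next I descend astride it.

>>> jog_arm(
  plan=[
    [-0.005,0.01,0,0],
    [-0.005,0.012,0,0],
    [-0.004,0.015,0,0],
    [-0.003,0.015,0,0],
    [-0.001,0.018,0,0],
    [0,0.018,0,0],
    [0,0.015,0,0],
    [0,0.012,0,0],
    [0,0.008,0,0],
    [0,0,0,0],
  ],
)

```text
t: 3.45
tcp_pos: [0.5903, -0.3528, 0.2595]
ee_rot: [[-0.222, 0.01, 0.975], [-0.975, -0.007, -0.222], [0.005, -1.0, 0.012]]
contact_force: [0.1, -0.3, 0.1]
opening: 0.0441
```

```bash
python3 -c "
from plan import *
st();plan(.51,-.343,.1,-12.6)
from cell import cams;import cv2
cv2.imwrite('pics/w2.png',cams.grab_frame('wrist')['frame'][:,:,::-1])"
```

```text
t 3.45 grasp [ 0.592  -0.354   0.0965] ang -12.8 open 0.0441 F [ 0.14 -0.3   0.05] down [ 0.01  -0.007 -1.   ]
[[0.001,-0.0,-0.008,-0.0],[0.001,-0.0,-0.008,-0.0],[0.001,-0.0,-0.008,-0.0],[0.001,-0.001,-0.008,-0.0],[0.001,-0.0,-0.008,-0.0],[0.001,-0.001,-0.008,-0.0],[0.001,-0.0,-0.008,-0.1],[0.0,-0.001,-0.008,-0.0],[0.001,-0.0,-0.008,-0.1],[0.0,-0.001,-0.009,-0.0]]
end [ 0.5096 -0.3427  0.1005] -12.6
```

View pics/w2.png

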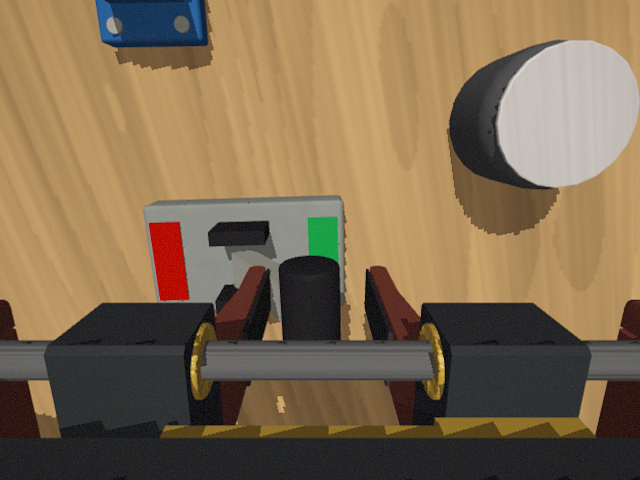

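The handle (310,300) stands between the fingers, so I can pull it to -x.

>>> jog_arm(
  plan=[
    [0,0,-0.008,0],
    [0,0,-0.009,0],
    [0,0,-0.009,0],
    [0,0,-0.009,0],
    [0,0,-0.009,0],
    [0,0,-0.009,0],
    [0,0,-0.01,0],
    [0,0,-0.009,0],
    [0,0,-0.008,0],
    [0,0,-0.006,0],
  ],
)

```text
t: 4.5
tcp_pos: [0.5007, -0.3312, 0.2581]
ee_rot: [[-0.221, 0.02, 0.975], [-0.975, -0.009, -0.221], [0.004, -1.0, 0.021]]
contact_force: [10.1, -1.9, -1.5]
opening: 0.053
```

```bash
python3 -c "
from plan import *
st();plan(.5,-.2,.25,-12.6)
from cell import cams;import cv2
cv2.imwrite('pics/w3.png',cams.grab_frame('wrist')['frame'][:,:,::-1])"
```

```text
t 4.50 grasp [ 0.504  -0.3327  0.0951] ang -12.8 open 0.0530 F [10.05 -1.89 -1.5 ] down [ 0.02  -0.009 -1.   ]
[[-0.013,-0.015,-0.003,-0.0],[-0.013,-0.016,-0.003,-0.0],[-0.013,-0.015,-0.003,-0.0],[-0.013,-0.016,-0.003,-0.0],[-0.013,-0.015,-0.003,-0.0],[-0.013,-0.016,-0.003,-0.0],[-0.012,-0.015,-0.003,-0.0],[-0.013,-0.016,-0.003,-0.1],[-0.012,-0.015,-0.003,-0.0],[-0.013,-0.016,-0.003,-0.1]]
end [ 0.4997 -0.1997  0.2501] -12.6
```

View pics/w3.png

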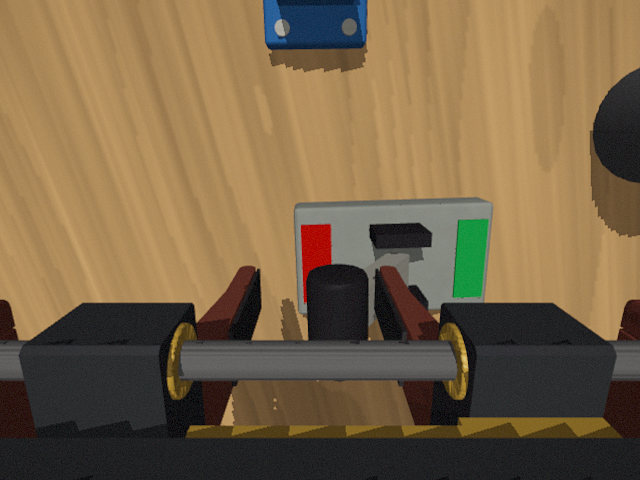

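The handle has fallen to the red side at (338,300). I back off, lift, and head for the rack.

>>> jog_arm(
  plan=[
    [0,0,0.008,0],
    [0,-0.03,0,0],
    [0,-0.04,0,0],
    [-0.02,-0.04,0,0],
    [-0.04,-0.02,0,0],
    [-0.045,0,-0.01,0],
    [-0.045,0,-0.01,-1],
    [-0.045,0,-0.01,-1],
    [-0.045,0,-0.01,-1],
    [-0.045,0,-0.01,-1],
  ],
  grip=0.5,
)

```text
t: 5.55
tcp_pos: [0.5147, -0.0389, 0.3888]
ee_rot: [[-0.162, 0.012, 0.987], [-0.987, -0.006, -0.162], [0.004, -1.0, 0.013]]
contact_force: [0.9, -0.7, 0.1]
opening: 0.0438
```

```bash
python3 -c "
from plan import *
st();plan(.451,.135,.15,-6.8)
from cell import cams;import cv2
cv2.imwrite('pics/t4.png',cams.grab_frame('top')['frame'][:,:,::-1])"
```

```text
t 5.55 grasp [ 0.5167 -0.0399  0.2259] ang -9.3 open 0.0438 F [ 0.86 -0.66  0.06] down [ 0.012 -0.006 -1.   ]
[[-0.016,0.008,-0.009,-0.3],[-0.016,0.008,-0.009,-0.2],[-0.016,0.007,-0.009,-0.3],[-0.016,0.008,-0.009,-0.2],[-0.016,0.007,-0.009,-0.3],[-0.017,0.008,-0.009,-0.2],[-0.016,0.007,-0.009,-0.3],[-0.017,0.008,-0.008,-0.2],[-0.016,0.007,-0.008,-0.3],[-0.017,0.008,-0.009,-0.2]]
end [0.4507 0.135  0.1498] -6.8
```

View pics/t4.png

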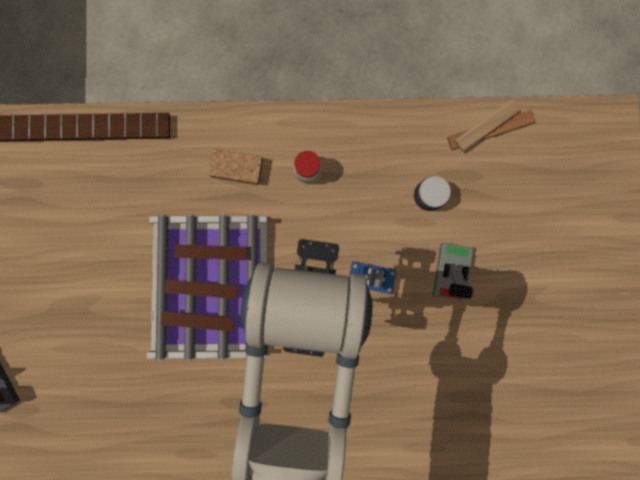

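The lamp lever leans to red (460,292), so it is off, and the blanks haven't moved. Next is the move over blank1's -y end.

>>> jog_arm(
  plan=[
    [-0.02,0.01,-0.01,-0.3],
    [-0.02,0.01,-0.01,-0.3],
    [-0.02,0.01,-0.01,-0.3],
    [-0.02,0.01,-0.01,-0.3],
    [-0.02,0.01,-0.01,-0.3],
    [-0.02,0.008,-0.01,-0.3],
    [-0.017,0.008,-0.01,-0.3],
    [-0.015,0.007,-0.009,-0.2],
    [-0.01,0.003,-0.009,-0.2],
    [0,0,0,0],
  ],
)

```text
t: 6.6
tcp_pos: [0.4459, 0.1471, 0.3075]
ee_rot: [[-0.105, 0.006, 0.995], [-0.995, -0.005, -0.105], [0.004, -1.0, 0.006]]
contact_force: [-0.4, -0.9, 0.7]
opening: 0.044
```

```bash
python3 -c "
from plan import *
st();plan(.451,.135,.0775,-6.8)
from cell import cams;import cv2
cv2.imwrite('pics/w5.png',cams.grab_frame('wrist')['frame'][:,:,::-1])"
```

```text
t 6.60 grasp [0.4468 0.1463 0.1445] ang -6.0 open 0.0440 F [-0.36 -0.95  0.69] down [ 0.006 -0.005 -1.   ]
[[0.001,0.007,0.001,0.1],[0.001,0.007,0.001,0.1],[0.001,0.007,0.001,0.1],[0.001,0.007,0.0,0.1],[0.001,0.006,0.001,0.1],[0.001,0.007,0.0,0.1],[0.001,0.006,0.001,0.1],[0.001,0.007,0.0,0.0],[0.002,0.006,0.001,0.1],[0.001,0.007,0.0,0.0]]
end [0.4506 0.1355 0.0775] -6.8
```

View pics/w5.png

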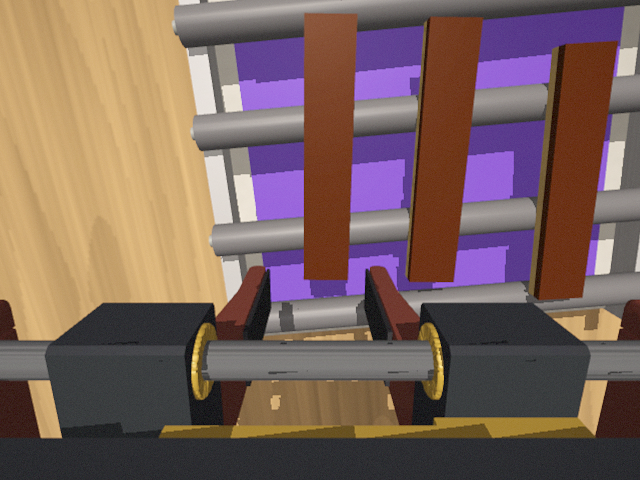

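The wrist view has blank1's near end at (326,278), centred in the finger gap. I descend with the tips just above the bars.

>>> jog_arm(
  plan=[
    [0.002,0.008,0.001,0.1],
    [0.002,0.009,0.001,0.1],
    [0.002,0.009,0.001,0.1],
    [0.001,0.009,0.001,0.1],
    [0.001,0.009,0.001,0.1],
    [0.001,0.009,0,0.1],
    [0.001,0.008,0,0],
    [0.001,0.005,0,0],
    [0,0.002,0,0],
    [0,0,0,0],
  ],
)

```text
t: 7.65
tcp_pos: [0.452, 0.1307, 0.2336]
ee_rot: [[-0.121, 0.006, 0.993], [-0.993, -0.007, -0.121], [0.006, -1.0, 0.007]]
contact_force: [-0.2, -0.0, 0.3]
opening: 0.0437
```

```bash
python3 -c "
from plan import *
st()
from cell import cams;import cv2
cv2.imwrite('pics/w6.png',cams.grab_frame('wrist')['frame'][:,:,::-1])"
```

```text
t 7.65 grasp [0.453  0.1296 0.0706] ang -6.9 open 0.0437 F [-0.19 -0.03  0.27] down [ 0.006 -0.007 -1.   ]
```

View pics/w6.png

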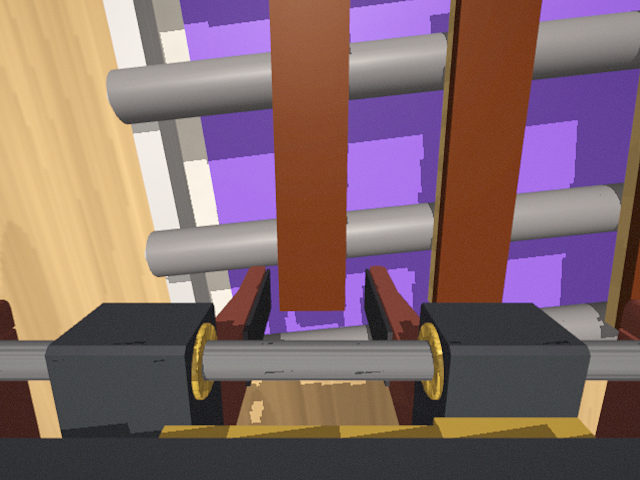

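>>> jog_arm(
  plan=[
    [0,0,0,0],
    [0,0,0,0],
    [0,0,0,0],
    [0,0,0,0],
    [0,0,0,0],
    [0,0,0,0],
    [0,-0.01,0,0],
    [0,-0.015,0,0],
    [0,-0.015,0,0],
    [0,0,0,0],
  ],
  grip=0,
  newtons=3,
)

```text
t: 8.7
tcp_pos: [0.4521, 0.1314, 0.2797]
ee_rot: [[-0.12, 0.01, 0.993], [-0.993, -0.006, -0.12], [0.004, -1.0, 0.01]]
contact_force: [-0.1, 0.8, 0.3]
opening: 0.0282
```

```bash
python3 -c "
from plan import *
st()
from cell import cams;import cv2
cv2.imwrite('pics/w7.png',cams.grab_frame('wrist')['frame'][:,:,::-1])
cv2.imwrite('pics/s7.png',cams.grab_frame('scene')['frame'][:,:,::-1])"
```

```text
t 8.70 grasp [0.4537 0.1305 0.1167] ang -6.9 open 0.0282 F [-0.08  0.82  0.28] down [ 0.01  -0.006 -1.   ]
```

View pics/w7.png

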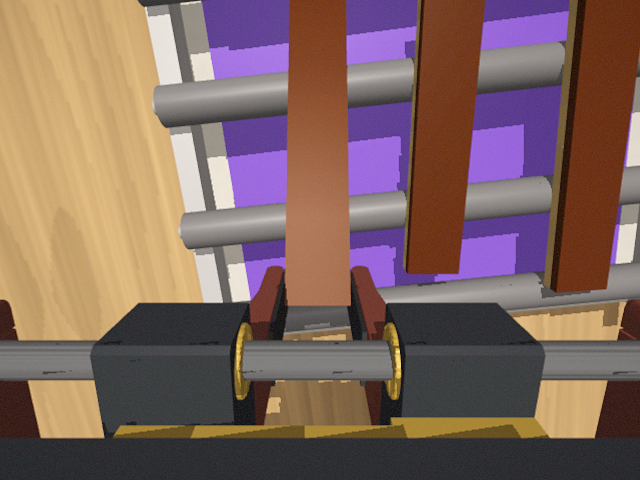

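View pics/s7.png

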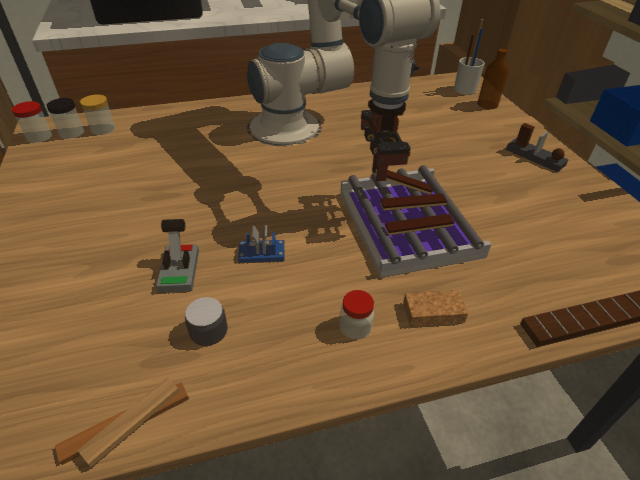

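Blank1 is gripped at its near end and pivots under gravity, with its far end still low. I lift further.

>>> jog_arm(
  plan=[
    [0,-0.01,0,0],
    [0,-0.02,0,0],
    [0,-0.025,0,0],
    [0,-0.025,0,0],
    [0,-0.025,0,0],
    [0,-0.02,0,0],
    [0,-0.015,0,0],
    [0,-0.005,0,0],
    [0,0,0,0],
    [0,0,0,0],
  ],
)

```text
t: 9.8
tcp_pos: [0.4501, 0.1321, 0.4262]
ee_rot: [[-0.12, -0.002, 0.993], [-0.993, -0.008, -0.12], [0.008, -1.0, -0.001]]
contact_force: [0.0, 0.3, -0.2]
opening: 0.0278
```

```bash
python3 -c "
from plan import *
from h import *
st()
from cell import cams;import cv2
cv2.imwrite('pics/w8.png',cams.grab_frame('wrist')['frame'][:,:,::-1])
crop(cams.grab_frame('scene'),300,20,500,170,'s8.png')"
```

```text
t 9.80 grasp [0.4498 0.1307 0.2632] ang -6.9 open 0.0278 F [ 0.    0.26 -0.2 ] down [-0.002 -0.008 -1.   ]
```

View pics/w8.png

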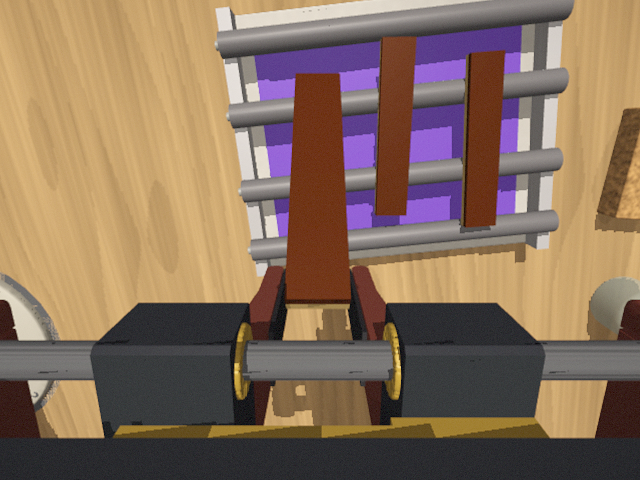

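View pics/s8.png

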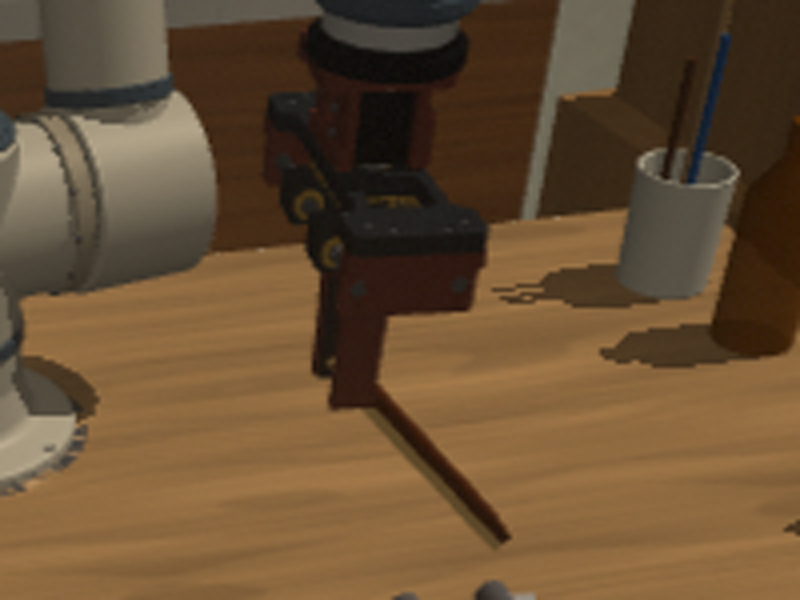

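Blank1 has swung to about 45° and friction stops it there. I measure the angle, then press its lower end against the outer bar to bring it vertical.

```bash
cat >> h.py <<'E'
def blank_ang(f,G,u,v,L):
    """far end of gripped blank seen at u,v; returns end point at distance L from G, and angle below horizontal"""
    p,d=ray(f,u,v);d=d/np.linalg.norm(d);w=p-np.array(G);b=w@d;c=w@w-L*L;D=max(b*b-c,0)
    return [((p+d*t).round(3),round(float(np.degrees(np.arcsin((G[2]-(p+d*t)[2])/L))),1)) for t in(-b-D**.5,-b+D**.5)]
E
python3 -c "
from plan import *
from h import *
from cell import cams
f=cams.grab_frame('wrist')
print(blank_ang(f,[.4498,.1307,.2632],317,74,.144))
plan(.45,-.02,.2,-6.8)"
```

```text
[(array([0.459, 0.204, 0.387]), -59.3), (array([0.462, 0.234, 0.164]), 43.7)]
[[0.015,0.006,0.002,-0.0],[0.015,0.006,0.002,-0.0],[0.015,0.006,0.002,-0.0],[0.015,0.006,0.002,-0.0],[0.015,0.006,0.002,-0.0],[0.015,0.007,0.002,-0.0],[0.015,0.006,0.002,-0.0],[0.015,0.007,0.001,-0.0],[0.015,0.006,0.002,-0.1],[0.016,0.007,0.001,-0.0]]
end [ 0.4498 -0.02    0.1997] -6.8
```

>>> jog_arm(
  plan=[
    [0.015,0,0.002,0],
    [0.028,0,0.003,0],
    [0.03,0,0.004,0],
    [0.03,0.01,0.004,0],
    [0.03,0.02,0.004,0],
    [0.02,0.025,0.003,0],
    [0.012,0.025,0.002,0],
    [0.005,0.02,0,0],
    [0,0.01,0,0],
    [0,0,0,0],
  ],
)

```text
t: 10.95
tcp_pos: [0.4496, -0.0464, 0.3058]
ee_rot: [[-0.119, -0.013, 0.993], [-0.993, -0.008, -0.119], [0.009, -1.0, -0.012]]
contact_force: [-0.3, -0.1, -0.7]
opening: 0.028
```

```bash
python3 -c "
from plan import *
from h import *
from cell import cams
st()
f=cams.grab_frame('wrist');cv2.imwrite('pics/w9.png',f['frame'][:,:,::-1])"
```

```text
t 10.95 grasp [ 0.4474 -0.0476  0.1429] ang -6.8 open 0.0280 F [-0.34 -0.06 -0.72] down [-0.013 -0.008 -1.   ]
```

View pics/w9.png

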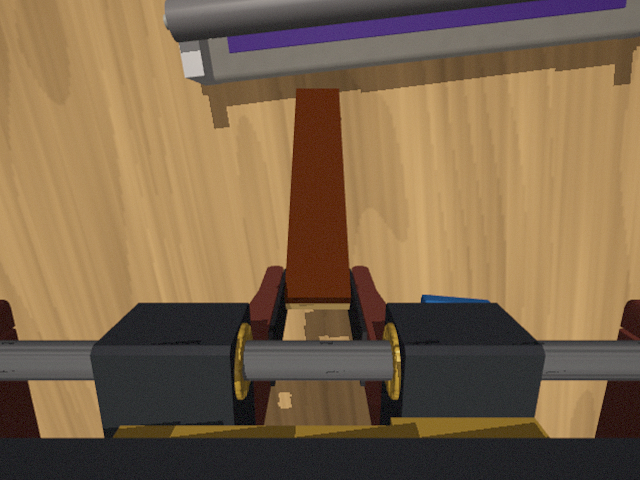

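The lower end is free of the rack (tip at (317,88)). I sweep +y against bar 1 while rising.

>>> jog_arm(
  plan=[
    [-0.016,0,-0.002,0],
    [-0.016,0,-0.002,0],
    [-0.014,-0.008,-0.002,0],
    [-0.013,-0.008,-0.001,0],
    [-0.013,-0.007,-0.001,0],
    [-0.013,-0.006,-0.001,0],
    [-0.012,-0.004,-0.001,0],
    [-0.012,-0.003,-0.001,0],
    [-0.01,-0.001,-0.001,0],
    [0,0,0,0],
  ],
)

```text
t: 12.0
tcp_pos: [0.453, 0.0828, 0.357]
ee_rot: [[-0.113, 0.007, 0.994], [-0.994, -0.009, -0.113], [0.008, -1.0, 0.008]]
contact_force: [-0.4, -0.1, -0.7]
opening: 0.0281
```

```bash
python3 -c "
from plan import *
from h import *
from cell import cams
st()
f=cams.grab_frame('wrist');cv2.imwrite('pics/w10.png',f['frame'][:,:,::-1])
crop(cams.grab_frame('scene'),270,60,470,210,'s10.png')"
```

```text
t 12.00 grasp [0.4541 0.0813 0.194 ] ang -6.5 open 0.0281 F [-0.43 -0.12 -0.71] down [ 0.007 -0.009 -1.   ]
```

View pics/w10.png

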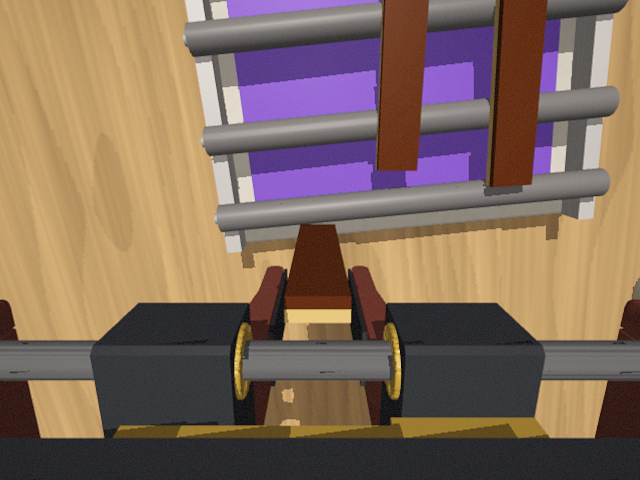

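View pics/s10.png

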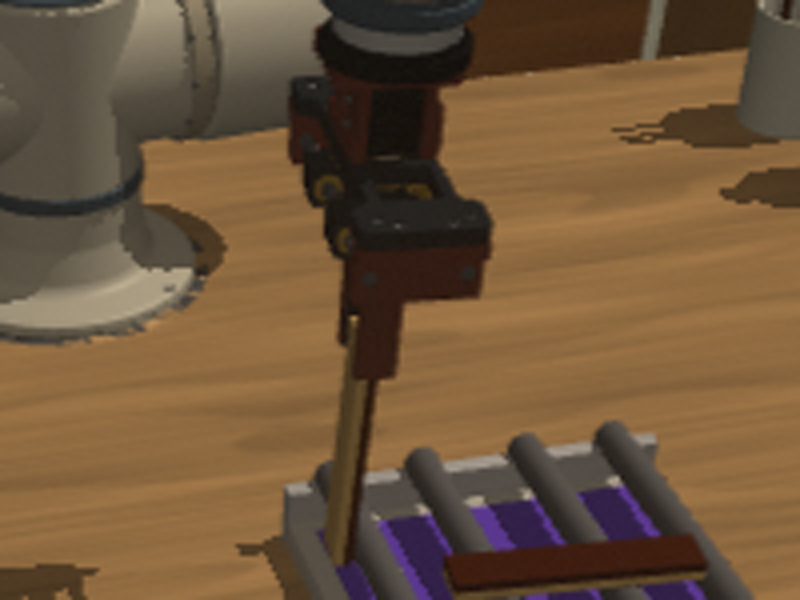

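```bash
python3 -c "
from plan import *
from h import *
from cell import cams
f=cams.grab_frame('wrist')
for z in(.04,.05,.06): print('B walnut edge',cast(f,318,225,z))
for z in(.19,.2,.205,.21): print('A top walnut',cast(f,318,308,z), cast(f,318,322,z))
plan(.5404,-.165,.25,-11)"
```

```text
B walnut edge [0.45528897 0.07654817 0.04      ]
B walnut edge [0.45548002 0.07904586 0.05      ]
B walnut edge [0.45567107 0.08154355 0.06      ]
A top walnut [0.45393202 0.07720076 0.19      ] [0.45316574 0.07052046 0.19      ]
A top walnut [0.45440935 0.08219424 0.2       ] [0.45369503 0.07596684 0.2       ]
A top walnut [0.45464802 0.08469098 0.205     ] [0.45395967 0.07869004 0.205     ]
A top walnut [0.45488669 0.08718772 0.21      ] [0.45422431 0.08141323 0.21      ]
[[0.023,-0.006,0.012,0.4],[0.023,-0.006,0.012,0.4],[0.023,-0.006,0.012,0.5],[0.023,-0.006,0.012,0.4],[0.023,-0.005,0.012,0.5],[0.023,-0.006,0.012,0.4],[0.023,-0.005,0.012,0.5],[0.023,-0.006,0.013,0.4],[0.023,-0.005,0.013,0.5],[0.024,-0.006,0.013,0.4]]
end [ 0.5403 -0.1652  0.2504] -11.0
```

Blank1 is now about 4° past vertical, with its lower end roughly 8 mm to -y of the grip. I carry it over the clip.

>>> jog_arm(
  plan=[
    [0,-0.03,0,0],
    [0.01,-0.025,0.008,0.4],
    [0.024,-0.01,0.014,0.5],
    [0.03,0,0.015,0.5],
    [0.033,0,0.017,0.6],
    [0.035,0,0.018,0.6],
    [0.033,0,0.017,0.6],
    [0.028,0,0.014,0.5],
    [0.018,0,0.01,0.5],
    [0,0,0,0],
  ],
)

```text
t: 13.15
tcp_pos: [0.5342, -0.1578, 0.4212]
ee_rot: [[-0.196, -0.002, 0.981], [-0.981, -0.01, -0.196], [0.011, -1.0, -0.0]]
contact_force: [-0.6, -0.1, -1.5]
opening: 0.0281
```

```bash
python3 -c "
from plan import *
from h import *
from cell import cams
st()
f=cams.grab_frame('wrist');cv2.imwrite('pics/w11.png',f['frame'][:,:,::-1])
crop(cams.grab_frame('scene'),200,130,360,250,'s11.png')
plan(.539,-.163,.226,-11)"
```

```text
t 13.15 grasp [ 0.5338 -0.1595  0.2582] ang -11.3 open 0.0281 F [-0.59 -0.11 -1.48] down [-0.002 -0.01  -1.   ]
[[0.001,0.003,0.001,-0.0],[0.001,0.003,0.001,-0.0],[0.001,0.003,0.001,-0.0],[0.0,0.003,0.0,-0.0],[0.001,0.003,0.001,-0.0],[0.0,0.004,0.0,-0.0],[0.001,0.003,0.001,-0.0],[0.0,0.004,0.0,-0.1],[0.001,0.003,0.001,-0.0],[0.0,0.004,0.0,-0.1]]
end [ 0.5386 -0.1626  0.2257] -11.0
```

View pics/w11.png

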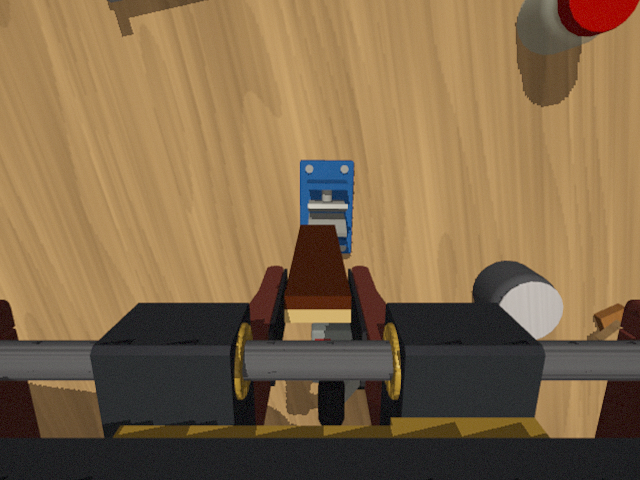

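View pics/s11.png

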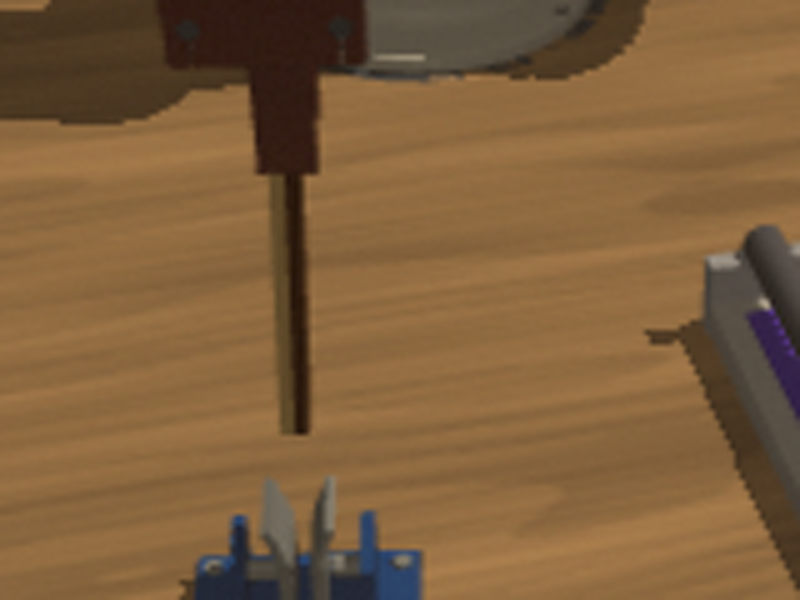

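```bash
python3 -c "
from plan import *
from h import *
from cell import cams
f=cams.grab_frame('wrist');g=cams.grab_frame('scene')
for p in[(300,160),(354,160)]: print('base+y corner',cast(f,*p,.014).round(4))
for p in[(307,205),(348,205),(307,210),(346,210)]: print('lip',cast(f,*p,.067).round(4))
print('jaw2 top',cast(f,309,219,.067).round(4),cast(f,309,233,.067).round(4))
print('B',cast(f,319,225,.117).round(4))
for P in[(.5404,-.171,.067),(.5404,-.171,.117),(.5338,-.1595,.2582),(.5338,-.1595,.117),(.5404,-.171,.014)]: print((proj(g,P)-[200,130])*5)
crop(f,280,140,370,260,'w11c.png');crop(g,230,210,300,262,'s11c.png')"
```

```text
base+y corner [ 0.5243 -0.1125  0.014 ]
base+y corner [ 0.5786 -0.1232  0.014 ]
lip [ 0.5254 -0.1499  0.067 ]
lip [ 0.5621 -0.1571  0.067 ]
lip [ 0.5245 -0.1544  0.067 ]
lip [ 0.5595 -0.1614  0.067 ]
jaw2 top [ 0.5246 -0.1631  0.067 ] [ 0.5219 -0.1762  0.067 ]
B [ 0.5347 -0.1581  0.117 ]
[288.35915115 498.71546201]
[278.89650747 407.06206175]
[275.93799538  94.59800832]
[303.73517318 392.8456149 ]
[297.68880764 589.08077318]
```

View pics/w11c.png

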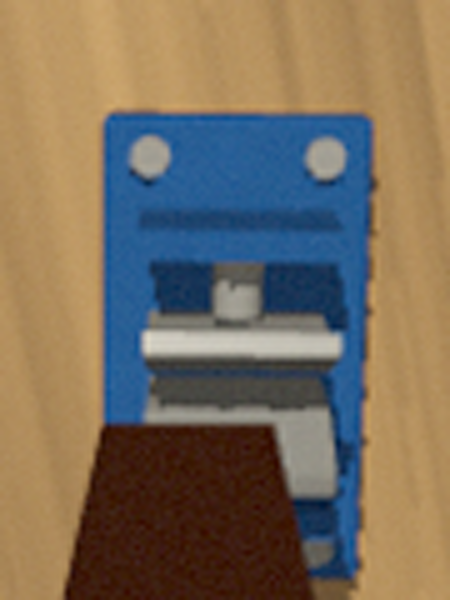

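View pics/s11c.png

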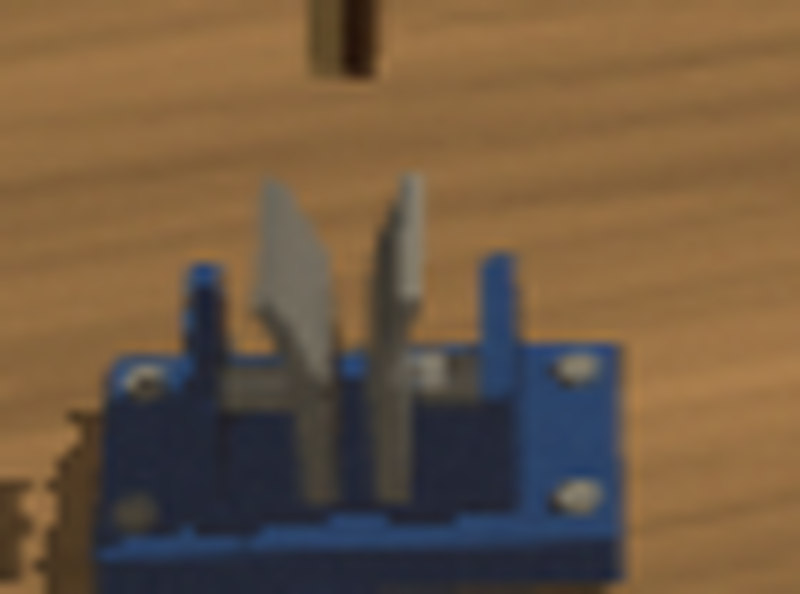

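The clip centre comes out at about (0.541,-0.168) from both views. The blank's lower end needs +7 mm in x and -3 mm in y.

>>> jog_arm(
  plan=[
    [0.001,0,0.004,0],
    [0.001,0,0.004,0],
    [0,0.008,0,0],
    [0,0.01,0,0],
    [0,0.01,0,0],
    [0,0.01,0,0],
    [0,0.006,0,0],
    [0,0.002,0,0],
    [0,0,0,0],
    [0,0,0,0],
  ],
  newtons=15,
)

```text
t: 14.35
tcp_pos: [0.5413, -0.1553, 0.3723]
ee_rot: [[-0.187, -0.0, 0.982], [-0.982, -0.011, -0.187], [0.011, -1.0, 0.002]]
contact_force: [0.1, -0.7, -1.0]
opening: 0.0276
```

```bash
python3 -c "
from plan import *
from h import *
from cell import cams
st()
f=cams.grab_frame('wrist');crop(f,250,150,400,350,'w12.png')
crop(cams.grab_frame('scene'),200,150,320,260,'s12.png')"
```

```text
t 14.35 grasp [ 0.5412 -0.157   0.2094] ang -10.8 open 0.0276 F [ 0.14 -0.72 -0.99] down [-0.    -0.011 -1.   ]
```

View pics/w12.png

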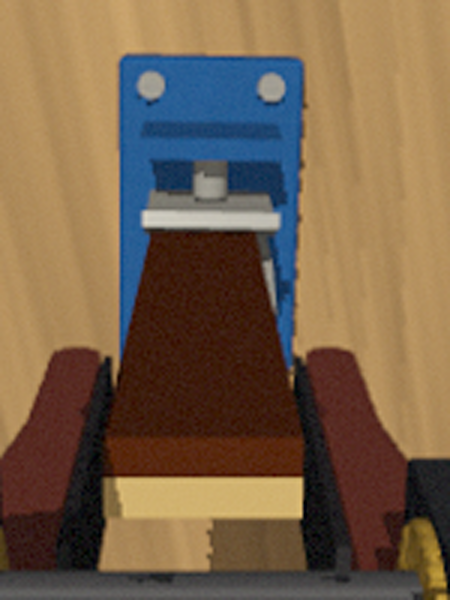

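View pics/s12.png

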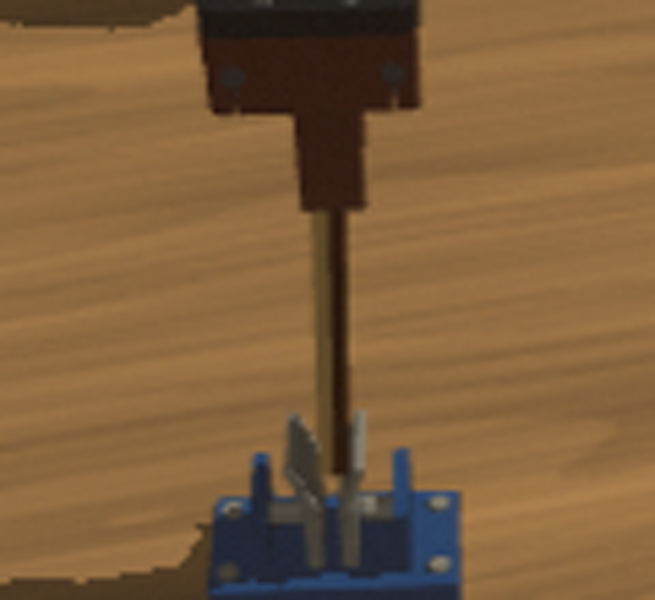

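Both views show the lower end inside the mouth, close to the +y lip. I shift 4 mm to -y and push down.

>>> jog_arm(
  plan=[
    [0.003,0,0.001,0],
    [0.002,0,0,0],
    [0,0.006,0,0],
    [0,0.008,0,0],
    [0,0.008,0,0],
    [0,0.008,0,0],
    [0,0.008,0,0],
    [0,0.008,0,0],
    [0,0.005,0,0],
    [0,0,0,0],
  ],
  newtons=40,
)

```text
t: 15.45
tcp_pos: [0.5422, -0.1608, 0.327]
ee_rot: [[-0.186, 0.015, 0.982], [-0.982, -0.013, -0.186], [0.01, -1.0, 0.017]]
contact_force: [-1.8, 0.3, 3.4]
opening: 0.0278
```

```bash
python3 -c "
from plan import *
from h import *
from cell import cams
st()
f=cams.grab_frame('wrist');crop(f,250,150,400,350,'w13.png')
crop(cams.grab_frame('scene'),200,150,320,260,'s13.png')"
```

```text
t 15.45 grasp [ 0.5446 -0.1629  0.164 ] ang -10.7 open 0.0278 F [-1.78  0.28  3.41] down [ 0.015 -0.013 -1.   ]
```

View pics/w13.png

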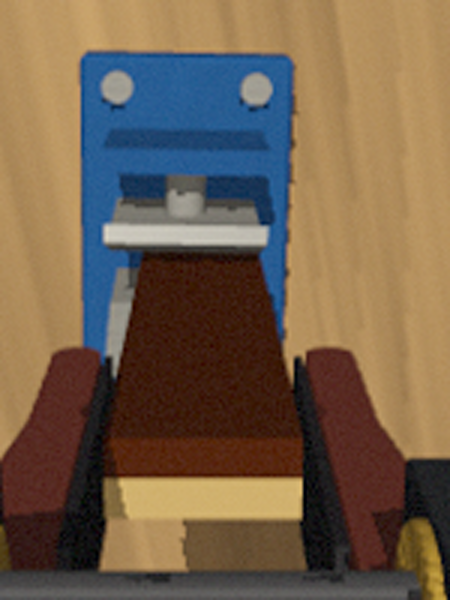

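View pics/s13.png

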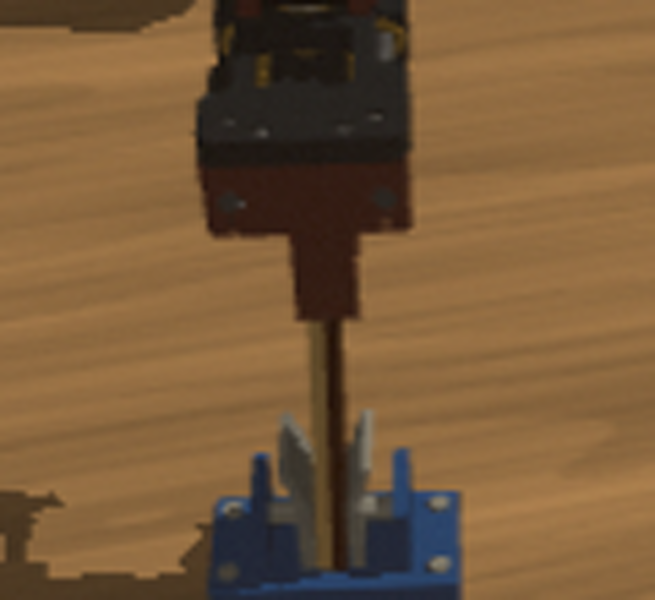

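>>> jog_arm(
  plan=[
    [0,0.004,-0.002,0],
    [0,0.004,0,0],
    [0,0.004,0,0],
    [0,0.004,0,0],
    [0,0.004,0,0],
    [0,0.003,0,0],
    [0,0.003,0,0],
    [0,0,0,0],
    [0,0,0,0],
    [0,0,0,0],
  ],
)

```text
t: 16.55
tcp_pos: [0.5378, -0.1601, 0.3267]
ee_rot: [[-0.187, 0.034, 0.982], [-0.982, -0.022, -0.187], [0.015, -0.999, 0.037]]
contact_force: [-0.8, 0.5, 6.3]
opening: 0.0278
```

```bash
python3 -c "
from plan import *
from h import *
from cell import cams
st()
crop(cams.grab_frame('scene'),200,150,320,260,'s14.png')"
```

```text
t 16.55 grasp [ 0.5433 -0.1637  0.1639] ang -10.8 open 0.0278 F [-0.78  0.52  6.26] down [ 0.034 -0.022 -0.999]
```

View pics/s14.png

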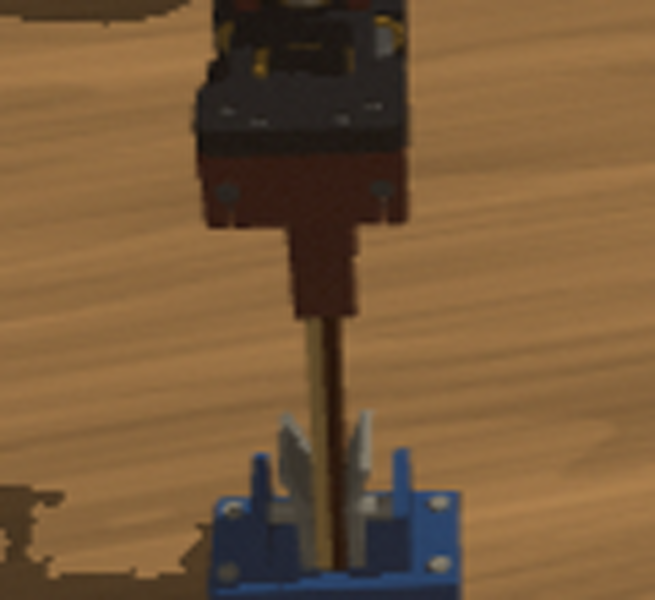

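The blank sits between the jaws. The push force rose to 6 N without further travel, so it is down on the floor. I release and back off upward.

>>> jog_arm(
  plan=[
    [0,0,0,0],
    [0,0,0,0],
    [0,0,0,0],
    [0,0,0,0],
    [0,0,0,0],
    [0,-0.005,0,0],
    [0,-0.015,0,0],
    [0,-0.015,0,0],
    [0,-0.01,0,0],
    [0,0,0,0],
  ],
  grip=0.55,
)

```text
t: 17.6
tcp_pos: [0.5364, -0.1595, 0.3722]
ee_rot: [[-0.187, 0.03, 0.982], [-0.982, -0.022, -0.187], [0.016, -0.999, 0.033]]
contact_force: [0.4, -0.2, 0.4]
opening: 0.0481
```

```bash
python3 -c "
from plan import *
from h import *
from cell import cams
st()
f=cams.grab_frame('wrist');crop(f,220,150,420,350,'w15.png')
crop(cams.grab_frame('scene'),200,130,340,260,'s15.png')
crop(cams.grab_frame('top'),140,200,380,380,'t15.png')"
```

```text
t 17.60 grasp [ 0.5413 -0.163   0.2093] ang -10.8 open 0.0481 F [ 0.4  -0.17  0.37] down [ 0.03  -0.022 -0.999]
```

View pics/w15.png

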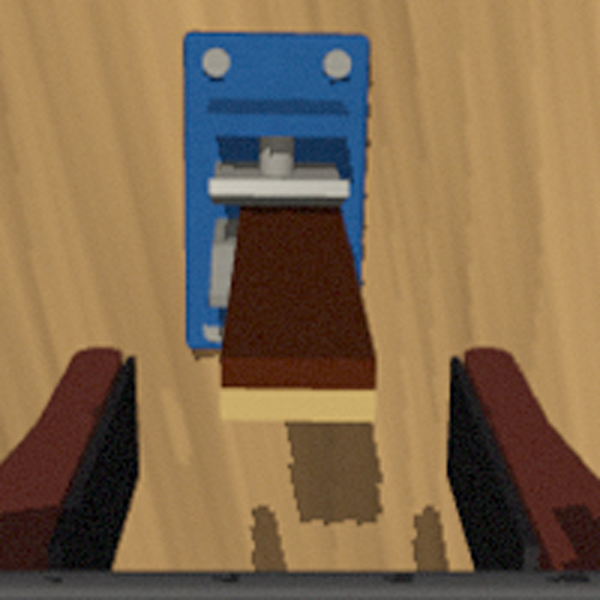

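View pics/s15.png

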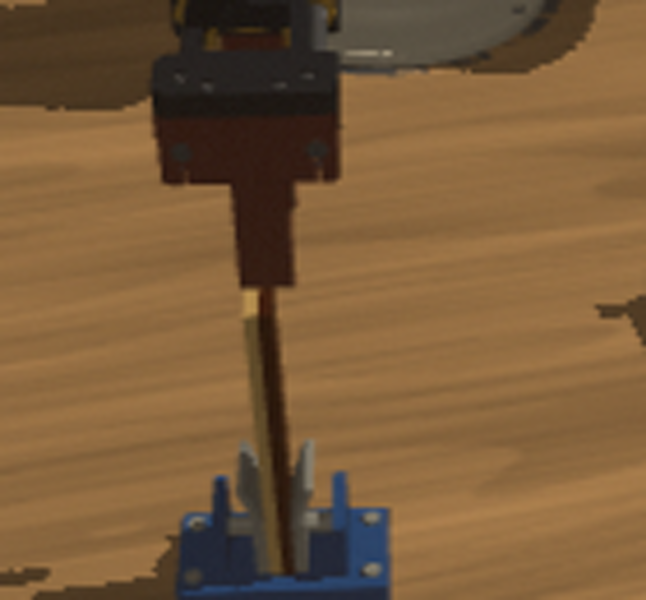

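View pics/t15.png

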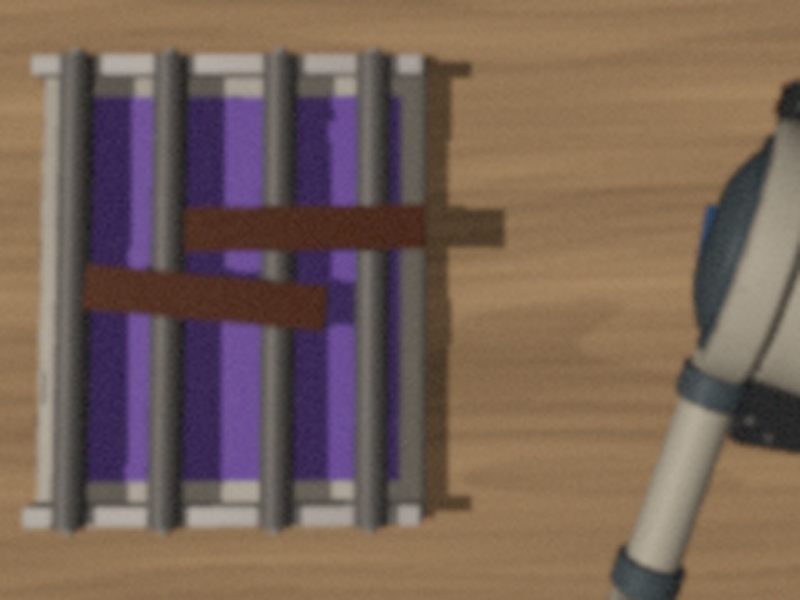

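Blank1 stands by itself in the clip, near vertical. The top view shows blank3 has been knocked about 4 cm toward -y, at (305,227) in the crop, so I'll re-measure it later. I take blank1 again from its maple side and pull it out.

>>> jog_arm(
  plan=[
    [0.006,0,0,0],
    [0.002,0.012,0,0],
    [0,0.014,0,0],
    [0,0.014,0,0],
    [0,0.01,0,0],
    [0,0.002,0,0],
    [0,0,0,0],
    [0,0,0,0],
    [0,0,0,0],
    [0,0,0,0],
  ],
)

```text
t: 18.75
tcp_pos: [0.5354, -0.169, 0.3082]
ee_rot: [[-0.187, 0.019, 0.982], [-0.982, -0.018, -0.187], [0.014, -1.0, 0.022]]
contact_force: [-0.2, 0.8, 0.2]
opening: 0.0481
```

>>> jog_arm(
  plan=[
    [0,0,0,0],
    [0,0,0,0],
    [0,0,0,0],
    [0,0,0,0],
    [0,-0.008,0,0],
    [0,-0.012,0,0],
    [0,-0.015,0,0],
    [0,-0.02,0,0],
    [0,-0.025,0,0],
    [0,-0.025,0,0],
  ],
  grip=0,
  newtons=25,
)

```text
t: 19.75
tcp_pos: [0.5327, -0.1669, 0.4178]
ee_rot: [[-0.187, 0.014, 0.982], [-0.982, -0.016, -0.187], [0.013, -1.0, 0.017]]
contact_force: [0.6, -0.3, -0.8]
opening: 0.0279
```

```bash
python3 -c "
from plan import *
from h import *
from cell import cams
st()
f=cams.grab_frame('wrist');crop(f,220,150,420,350,'w16.png')
crop(cams.grab_frame('scene'),200,110,340,260,'s16.png')
plan(.455,.085,.25,-4)"
```

```text
t 19.75 grasp [ 0.535  -0.1695  0.2549] ang -10.8 open 0.0279 F [ 0.61 -0.27 -0.79] down [ 0.014 -0.016 -1.   ]
[[-0.023,0.001,-0.012,-0.7],[-0.023,0.001,-0.012,-0.7],[-0.024,0.001,-0.012,-0.7],[-0.024,0.001,-0.012,-0.7],[-0.024,0.001,-0.011,-0.7],[-0.024,0.001,-0.011,-0.7],[-0.024,0.001,-0.011,-0.6],[-0.024,0.001,-0.01,-0.7],[-0.024,0.0,-0.01,-0.6],[-0.025,0.001,-0.01,-0.7]]
end [0.4546 0.085  0.2499] -4.0
```

View pics/w16.png

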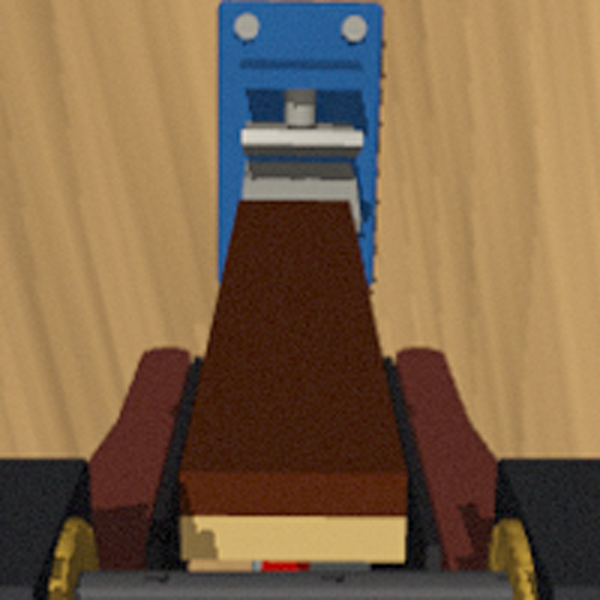

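View pics/s16.png

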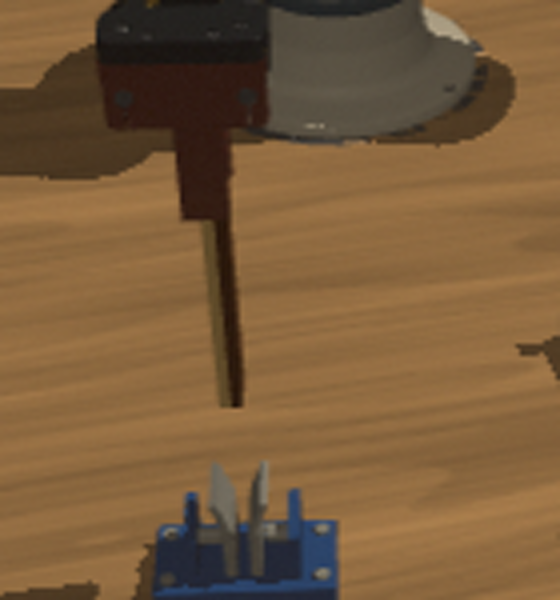

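Blank1 is out, with the grip about 20 mm below its top end. I carry it to the gap between bars 1 and 2.

>>> jog_arm(
  plan=[
    [-0.012,0,-0.006,-0.5],
    [-0.025,0,-0.012,-1],
    [-0.03,0,-0.014,-1],
    [-0.032,0,-0.014,-1],
    [-0.033,0,-0.014,-1],
    [-0.033,0,-0.013,-1],
    [-0.033,0,-0.012,-1],
    [-0.033,0,-0.012,-1],
    [-0.025,0,-0.008,-1],
    [-0.012,0,-0.004,0],
  ],
)

```text
t: 20.85
tcp_pos: [0.4469, 0.1263, 0.4083]
ee_rot: [[-0.031, 0.012, 0.999], [-0.999, -0.017, -0.031], [0.016, -1.0, 0.013]]
contact_force: [-0.3, -0.1, 0.2]
opening: 0.0279
```

```bash
python3 -c "
from plan import *
from h import *
from cell import cams
st()
f=cams.grab_frame('wrist');crop(f,100,0,600,375,'w17.png')
plan(.452,.122,.165,-2)
f=cams.grab_frame('wrist')
crop(f,100,0,600,375,'w17.png')"
```

```text
t 20.85 grasp [0.449  0.1236 0.2453] ang -1.8 open 0.0279 F [-0.32 -0.07  0.24] down [ 0.012 -0.017 -1.   ]
[[0.0,0.008,0.001,0.0],[0.001,0.008,0.0,0.0],[0.0,0.008,0.001,0.0],[0.001,0.008,0.0,0.0],[0.0,0.008,0.001,0.0],[0.001,0.008,0.0,0.1],[0.0,0.008,0.001,0.0],[0.001,0.008,0.0,0.1],[0.0,0.008,0.001,0.0],[0.001,0.008,0.0,0.1]]
end [0.4515 0.122  0.1651] -2.0
```

View pics/w17.png

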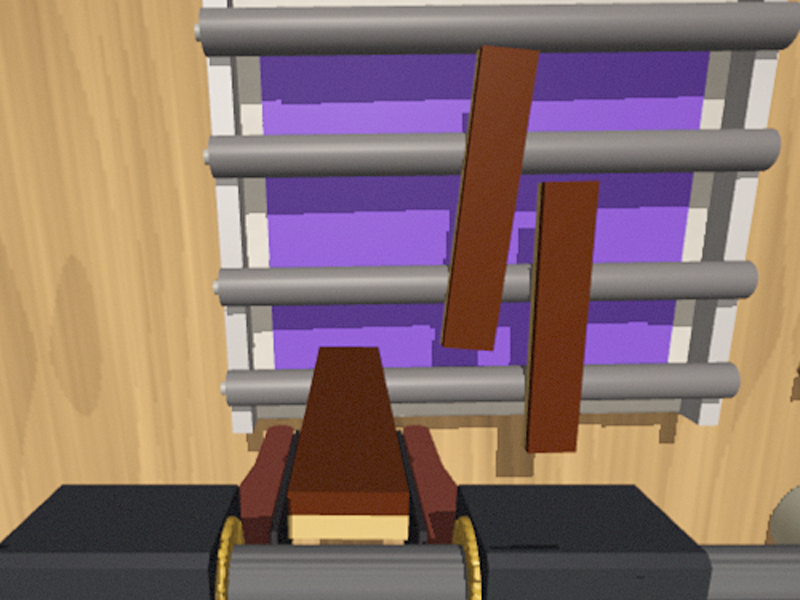

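```bash
python3 -c "
from plan import *
from h import *
from cell import cams
f=cams.grab_frame('wrist')
for n,v,z in[('b2up',264,.05),('b2lo',303,.04),('b1up',366,.05),('b1lo',402,.04),('b3up',133,.05),('b3lo',172,.04),('B',347,.115)]: print(n,cast(f,319,v/1.6,z).round(4))
"
```

```text
b2up [0.4546 0.1628 0.05  ]
b2lo [0.4541 0.1393 0.04  ]
b1up [0.4528 0.1037 0.05  ]
b1lo [0.4523 0.0781 0.04  ]
b3up [0.4567 0.2313 0.05  ]
b3lo [0.4563 0.2122 0.04  ]
B [0.4525 0.1305 0.115 ]
```

The bar axes read y ≈ 0.091, 0.151 and 0.222, and the blank's lower end (y ≈ 0.1245) is over gap 1–2. Down it goes.

>>> jog_arm(
  plan=[
    [0,0.008,0,0],
    [0,0.012,0,0],
    [0,0.013,0,0],
    [0,0.013,0,0],
    [0,0.012,0,0],
    [0,0.008,0,0],
    [0,0.004,0,0],
    [0,0,0,0],
    [0,0,0,0],
    [0,0,0,0],
  ],
  newtons=4,
)

```text
t: 22.0
tcp_pos: [0.449, 0.12, 0.3295]
ee_rot: [[-0.038, 0.009, 0.999], [-0.999, -0.019, -0.038], [0.019, -1.0, 0.009]]
contact_force: [0.7, -0.2, -0.2]
opening: 0.028
```

```bash
python3 -c "
from plan import *
st()"
```

```text
t 22.00 grasp [0.4504 0.1169 0.1665] ang -2.2 open 0.0280 F [ 0.72 -0.17 -0.24] down [ 0.009 -0.019 -1.   ]
```

>>> jog_arm(
  plan=[
    [-0.015,0.001,0,0],
    [-0.016,0.001,0,0],
    [-0.016,0.001,0,0],
    [-0.014,0.003,0,0],
    [-0.013,0.006,0,0],
    [-0.012,0.008,0,0],
    [-0.009,0.008,0,0],
    [0,0,0,0],
    [0,0,0,0],
    [0,0,0,0],
  ],
)

```text
t: 23.0
tcp_pos: [0.4539, 0.219, 0.3006]
ee_rot: [[-0.039, 0.014, 0.999], [-0.999, -0.02, -0.038], [0.019, -1.0, 0.015]]
contact_force: [-0.4, 0.3, -0.3]
opening: 0.0279
```

```bash
python3 -c "
from plan import *
from h import *
from cell import cams
st()
f=cams.grab_frame('wrist');crop(f,100,0,600,375,'w18.png')
crop(cams.grab_frame('scene'),300,60,500,210,'s18.png')"
```

```text
t 23.00 grasp [0.4562 0.2157 0.1377] ang -2.2 open 0.0279 F [-0.42  0.3  -0.27] down [ 0.014 -0.02  -1.   ]
```

View pics/s18.png

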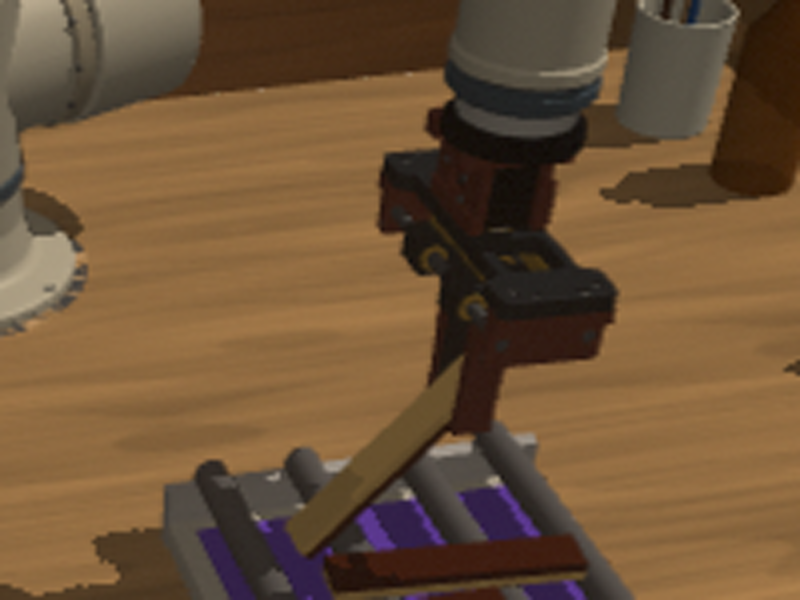

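View pics/w18.png

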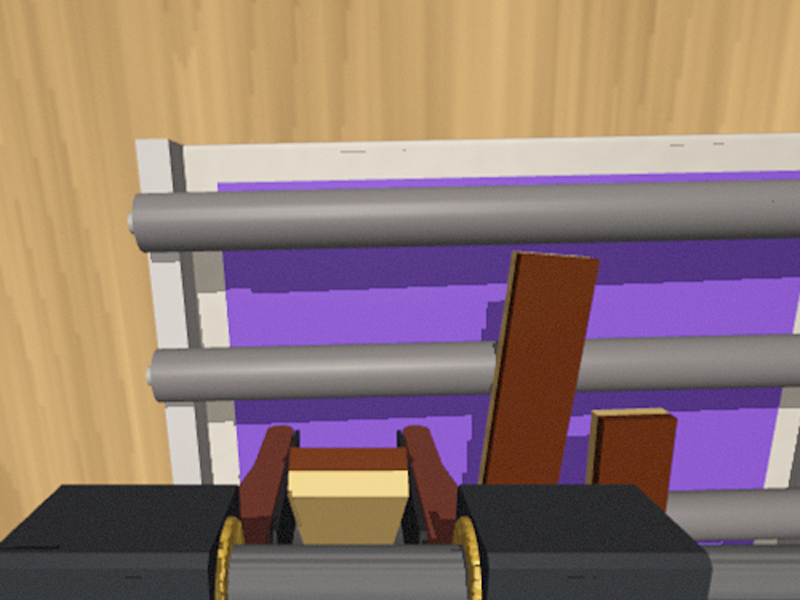

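Pivoting works: the maple face is up and the blank slopes about 45° over bar 2. I continue down.

>>> jog_arm(
  plan=[
    [-0.009,0.012,0,0],
    [-0.009,0.012,0,0],
    [-0.006,0.01,0,0],
    [-0.004,0.009,0,0],
    [-0.003,0.008,0,0],
    [-0.002,0.007,0,0],
    [-0.002,0.006,0,0],
    [0,0.003,0,0],
    [0,0,0,0],
    [0,0,0,0],
  ],
)

```text
t: 24.1
tcp_pos: [0.4565, 0.2549, 0.2268]
ee_rot: [[-0.04, 0.014, 0.999], [-0.999, -0.02, -0.04], [0.019, -1.0, 0.015]]
contact_force: [-0.4, -0.0, -0.9]
opening: 0.0277
```

```bash
python3 -c "
from plan import *
from h import *
from cell import cams
st()
f=cams.grab_frame('wrist');crop(f,100,0,600,375,'w19.png')
crop(cams.grab_frame('scene'),300,60,500,210,'s19.png')"
```

```text
t 24.10 grasp [0.4588 0.2517 0.0638] ang -2.3 open 0.0277 F [-0.4  -0.02 -0.95] down [ 0.014 -0.02  -1.   ]
```

View pics/s19.png

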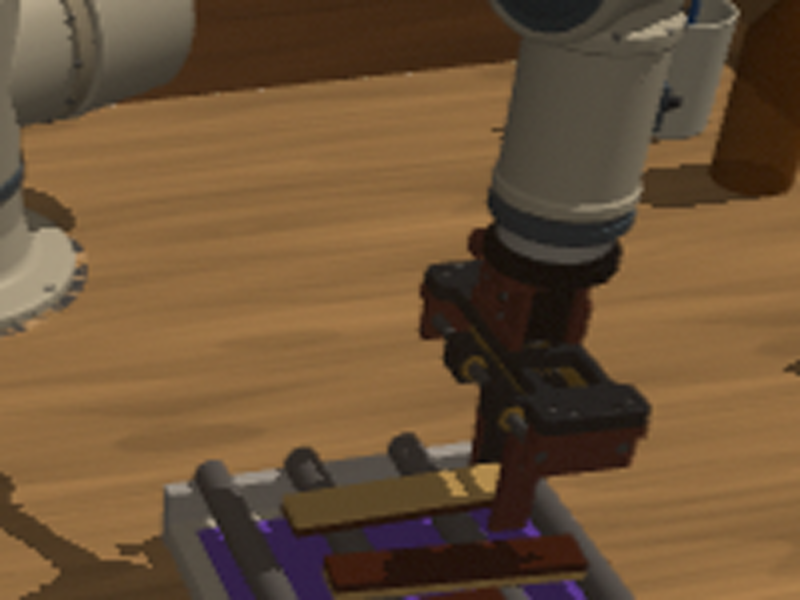

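View pics/w19.png

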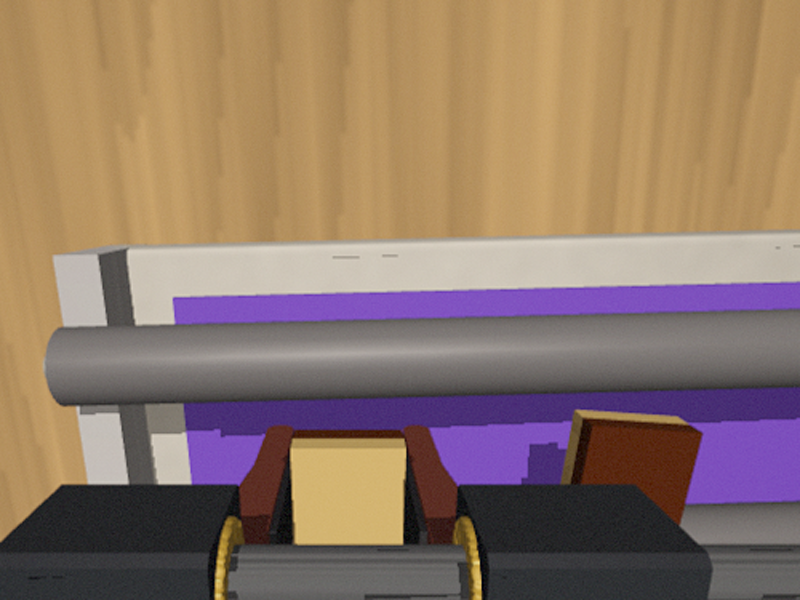

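Blank1 lies nearly flat, maple up. I release it, rise and check.

>>> jog_arm(
  plan=[
    [0,0,0,0],
    [0,0,0,0],
    [0,0,0,0],
    [0,-0.005,0,0],
    [0,-0.015,0,0],
    [0,-0.025,0,0],
    [0.01,-0.03,0.01,0.5],
    [0.03,-0.01,0.015,1],
    [0.03,0,0.015,1],
    [0.02,0,0.01,1],
  ],
  grip=0.48,
)

```text
t: 25.2
tcp_pos: [0.4997, 0.1635, 0.3267]
ee_rot: [[-0.097, 0.022, 0.995], [-0.995, -0.017, -0.097], [0.015, -1.0, 0.023]]
contact_force: [0.2, 0.5, 0.2]
opening: 0.042
```

```bash
cat > blanks.py <<'E'
from h import *
def find(f,name=None):
    h=cv2.cvtColor(f["frame"],cv2.COLOR_RGB2HSV)
    br=((h[...,0]<12)|(h[...,0]>172))&(h[...,1]>100)&(h[...,2]<140)
    m=np.zeros_like(br);m[205:370,150:300]=1
    for a,r in rect(br&m,300):
        b=cv2.boxPoints(r);P=np.array([cast(f,*p,.068)[:2] for p in b]);e=[P[1]-P[0],P[2]-P[1]]
        d=max(e,key=np.linalg.norm);d=d*np.sign(d[1])
        print("walnut",a,cast(f,*r[0],.068)[:2].round(4),"len",np.linalg.norm(e,axis=1).round(3),"yaw",round(float(np.degrees(np.arctan2(-d[0],d[1]))),1))
    if name:crop(f,140,200,380,380,name)
E
python3 -c "
from plan import *
from blanks import *
from cell import cams
st();find(cams.grab_frame('top'),'t20.png')
f=cams.grab_frame('wrist');cv2.imwrite('pics/w20.png',f['frame'][:,:,::-1])"
```

```text
t 25.20 grasp [0.5033 0.1608 0.1638] ang -5.5 open 0.0420 F [0.2  0.49 0.25] down [ 0.022 -0.017 -1.   ]
walnut 559.0 [0.567  0.1104] len [0.106 0.025] yaw -1.2
```

View pics/t20.png

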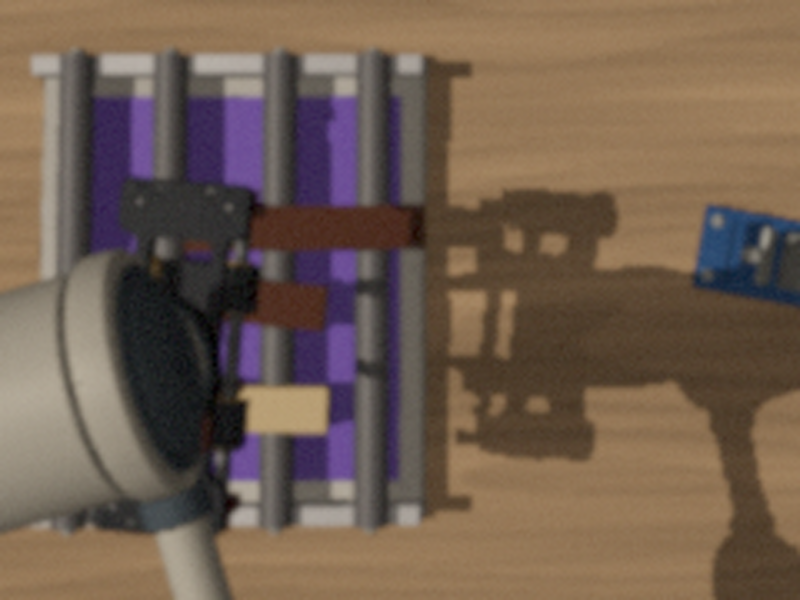

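View pics/w20.png

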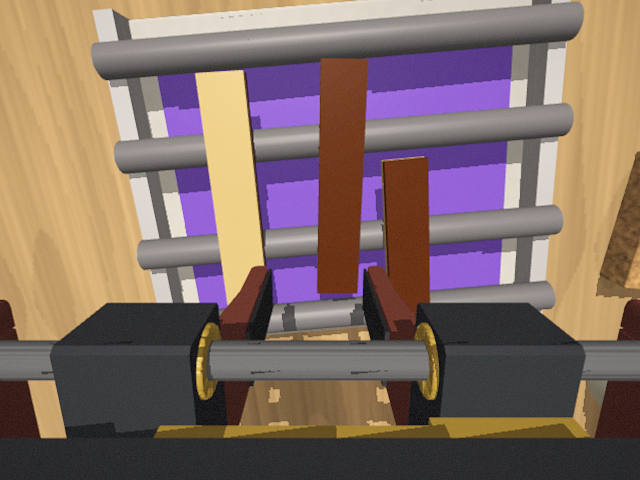

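```bash
python3 -c "
from plan import *
from h import *
from cell import cams
f=cams.grab_frame('wrist')
for n,p in dict(b2l=(318,292),b2r=(357,292),b2tl=(320,59),b2tr=(367,60),b3tl=(384,160),b3tr=(427,157),b3l=(388,290),b3l2=(387,265)).items(): print(n,cast(f,*p,.068)[:2].round(4))
plan(.516,.123,.15,-6)"
```

```text
b2l [0.5026 0.1222]
b2r [0.5296 0.1192]
b2tl [0.5185 0.2703]
b2tr [0.546  0.2671]
b3tl [0.5531 0.208 ]
b3tr [0.5804 0.2071]
b3l [0.5513 0.1184]
b3l2 [0.5515 0.137 ]
[[0.004,0.001,0.002,0.0],[0.004,0.001,0.002,0.0],[0.004,0.001,0.002,0.0],[0.004,0.001,0.002,0.1],[0.004,0.001,0.002,0.0],[0.004,0.002,0.002,0.1],[0.004,0.001,0.002,0.0],[0.004,0.002,0.002,0.1],[0.004,0.001,0.002,0.0],[0.003,0.002,0.003,0.1]]
end [0.5165 0.1232 0.1497] -6.0
```

Blank1 is turned and square, with its maple face up at (228,180). There is a 22 mm gap between blank2's near end and blank3, so I use a narrower opening for blank2.

>>> jog_arm(
  plan=[
    [0.005,0.003,0.003,0],
    [0.006,0.006,0.003,0],
    [0.006,0.008,0.002,0.1],
    [0.006,0.008,0.002,0.1],
    [0.005,0.008,0.002,0.1],
    [0.005,0.006,0.002,0.1],
    [0.003,0.005,0.001,0.1],
    [0.001,0.002,0,0],
    [0,0,0,0],
    [0,0,0,0],
  ],
  grip=0.39,
)

```text
t: 26.35
tcp_pos: [0.5111, 0.1247, 0.2749]
ee_rot: [[-0.103, 0.016, 0.995], [-0.995, -0.016, -0.102], [0.014, -1.0, 0.018]]
contact_force: [-0.1, -0.2, 0.1]
opening: 0.0342
```

```bash
python3 -c "
from plan import *
from h import *
from cell import cams
st()
f=cams.grab_frame('wrist');crop(f,220,150,460,330,'w21.png')
plan(.5162,.1237,.072,-6)"
```

```text
t 26.35 grasp [0.5137 0.1221 0.1119] ang -5.9 open 0.0342 F [-0.1  -0.22  0.12] down [ 0.016 -0.016 -1.   ]
[[0.0,0.004,0.001,0.0],[0.0,0.004,0.0,0.0],[0.0,0.004,0.001,0.0],[0.0,0.004,0.0,0.0],[0.0,0.004,0.001,0.0],[0.0,0.004,0.0,0.0],[0.0,0.004,0.001,0.0],[0.0,0.004,0.0,0.0],[0.0,0.004,0.001,0.1],[0.001,0.004,0.0,0.0]]
end [0.516  0.1233 0.072 ] -6.0
```

View pics/w21.png

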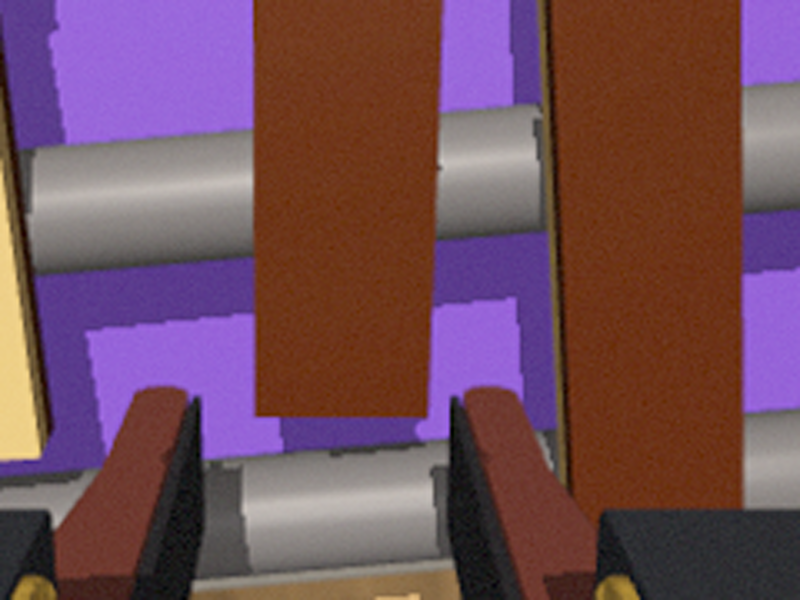

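>>> jog_arm(
  plan=[
    [0,0.003,0.002,0],
    [0,0.006,0.001,0],
    [0,0.007,0,0],
    [0,0.007,0,0],
    [0,0.006,0,0],
    [0,0.004,0,0],
    [0,0.002,0,0],
    [0,0,0,0],
    [0,0,0,0],
    [0,0,0,0],
  ],
)

```text
t: 27.4
tcp_pos: [0.5149, 0.1244, 0.2372]
ee_rot: [[-0.102, 0.017, 0.995], [-0.995, -0.016, -0.102], [0.014, -1.0, 0.018]]
contact_force: [-0.6, 0.2, 0.1]
opening: 0.0344
```

```bash
python3 -c "
from plan import *
from h import *
from cell import cams
st()
f=cams.grab_frame('wrist');crop(f,220,150,460,330,'w22.png')
"
```

```text
t 27.40 grasp [0.5177 0.1218 0.0743] ang -5.8 open 0.0344 F [-0.62  0.18  0.06] down [ 0.017 -0.016 -1.   ]
```

View pics/w22.png

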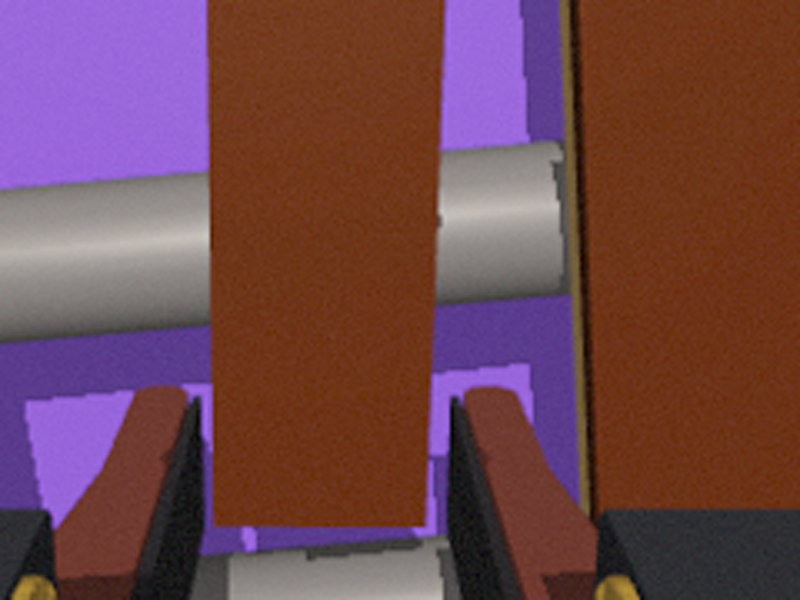

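Blank2's end is centred between the fingers. I grip lightly and lift.

>>> jog_arm(
  plan=[
    [-0.003,0.002,0,0],
    [0,0,0,0],
    [0,0,0,0],
    [0,0,0,0],
    [0,0,0,0],
    [0,-0.008,0,0],
    [0,-0.015,0,0],
    [0,-0.02,0,0],
    [0,-0.02,0,0],
    [0,-0.02,0,0],
  ],
  grip=0,
  newtons=3,
)

```text
t: 28.45
tcp_pos: [0.5132, 0.1289, 0.322]
ee_rot: [[-0.102, 0.013, 0.995], [-0.995, -0.016, -0.101], [0.015, -1.0, 0.015]]
contact_force: [0.1, 0.1, 0.2]
opening: 0.028
```

>>> jog_arm(
  plan=[
    [0,-0.025,0,0],
    [0,-0.025,0,0],
    [0,-0.025,0,0],
    [0,-0.025,0,0],
    [0,-0.015,0,0],
    [0,-0.005,0,0],
    [0,0,0,0],
    [0,0,0,0],
    [0,0,0,0],
    [0,0,0,0],
  ],
)

```text
t: 29.45
tcp_pos: [0.5084, 0.1304, 0.4591]
ee_rot: [[-0.102, 0.026, 0.994], [-0.995, -0.014, -0.102], [0.011, -1.0, 0.027]]
contact_force: [-0.0, 0.3, -0.2]
opening: 0.0278
```

```bash
python3 -c "
from plan import *
from h import *
from cell import cams
st()
f=cams.grab_frame('wrist');cv2.imwrite('pics/w23.png',f['frame'][:,:,::-1])
"
```

```text
t 29.45 grasp [0.5126 0.1281 0.2962] ang -5.8 open 0.0278 F [-0.04  0.33 -0.15] down [ 0.026 -0.014 -1.   ]
```

View pics/w23.png

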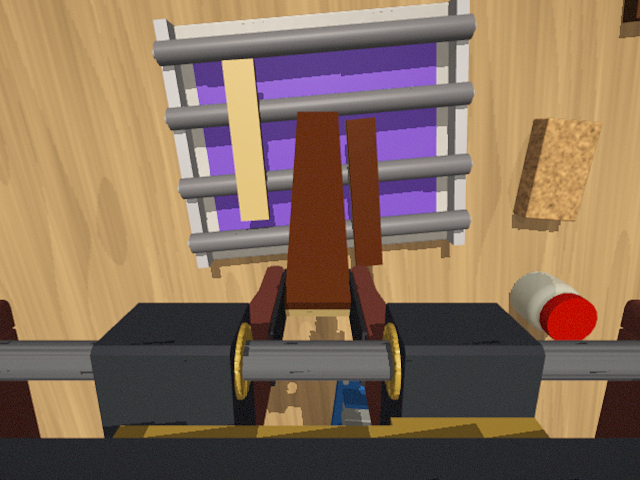

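```bash
python3 -c "
from plan import *
from h import *
from cell import cams
f=cams.grab_frame('wrist')
print(blank_ang(f,[.5126,.1281,.2962],318,112,.144))
"
```

```text
[(array([0.517, 0.2  , 0.421]), -59.9), (array([0.525, 0.21 , 0.178]), 54.9)]
```

>>> jog_arm(
  plan=[
    [0.015,0,0.002,0],
    [0.028,0,0.003,0],
    [0.03,0.005,0.004,0],
    [0.03,0.015,0.004,0],
    [0.025,0.025,0.003,0],
    [0.015,0.028,0.001,0],
    [0.006,0.025,0,0],
    [0,0.018,0,0],
    [0,0.01,0,0],
    [0,0,0,0],
  ],
)

```text
t: 30.55
tcp_pos: [0.5117, -0.0356, 0.3286]
ee_rot: [[-0.105, 0.022, 0.994], [-0.994, -0.017, -0.104], [0.015, -1.0, 0.024]]
contact_force: [-0.5, 1.7, -0.8]
opening: 0.028
```

```bash
python3 -c "
from plan import *
from h import *
from cell import cams
st()
f=cams.grab_frame('wrist');cv2.imwrite('pics/w24.png',f['frame'][:,:,::-1])
"
```

```text
t 30.55 grasp [ 0.5153 -0.0385  0.1657] ang -6.0 open 0.0280 F [-0.54  1.72 -0.85] down [ 0.022 -0.017 -1.   ]
```

View pics/w24.png

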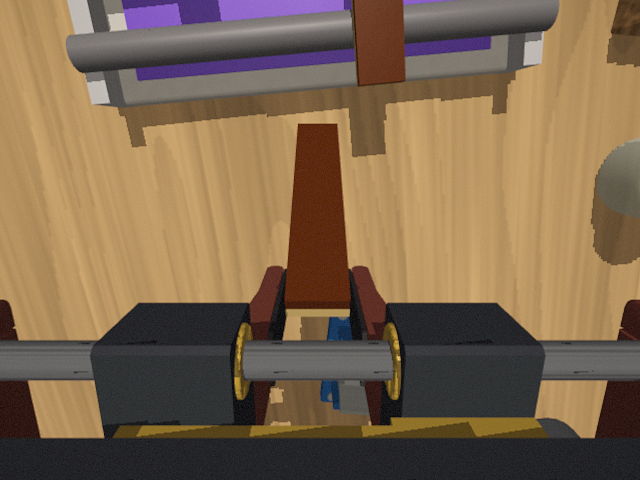

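>>> jog_arm(
  plan=[
    [-0.014,0,-0.002,0],
    [-0.016,0,-0.002,0],
    [-0.013,-0.003,-0.002,0],
    [-0.012,-0.004,-0.001,0],
    [-0.012,-0.004,-0.001,0],
    [-0.012,-0.003,-0.001,0],
    [-0.012,-0.002,-0.001,0],
    [-0.011,0,-0.001,0],
    [-0.006,0,0,0],
    [0,0,0,0],
  ],
)

```text
t: 31.6
tcp_pos: [0.512, 0.0842, 0.3521]
ee_rot: [[-0.101, 0.034, 0.994], [-0.995, -0.017, -0.101], [0.014, -0.999, 0.036]]
contact_force: [0.7, 0.3, -0.6]
opening: 0.0277
```

```bash
python3 -c "
from plan import *
from h import *
from cell import cams
st()
f=cams.grab_frame('wrist');cv2.imwrite('pics/w25.png',f['frame'][:,:,::-1])
g=cams.grab_frame('scene');crop(g,270,60,470,210,'s25.png')
s=env.get_state();G=s['tcp_pos']+.163*s['ee_rot'][:,1]
print([((proj(g,G-[0,0,d])-[270,60])*4).round(0) for d in(0,.144)])"
```

```text
t 31.60 grasp [0.5176 0.0814 0.1892] ang -5.8 open 0.0277 F [ 0.7   0.29 -0.57] down [ 0.034 -0.017 -0.999]
[array([402., 395.]), array([379., 609.])]
```

View pics/w25.png

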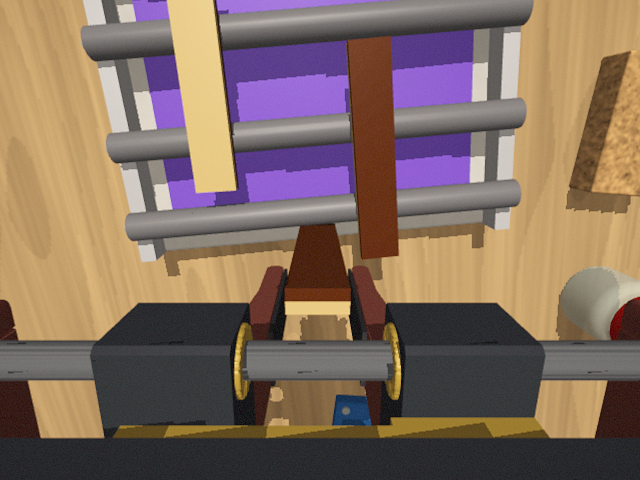

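View pics/s25.png

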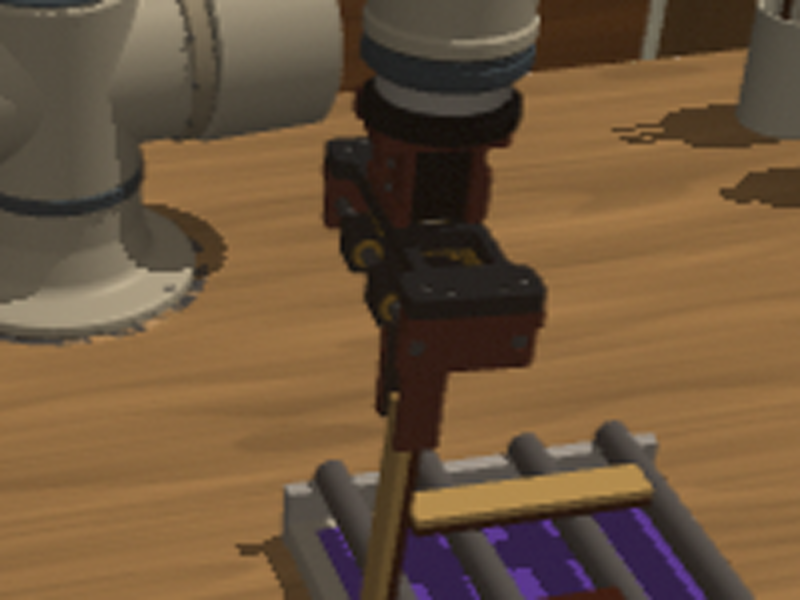

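Same result as blank1: near vertical. I carry blank2 to the clip.

>>> jog_arm(
  plan=[
    [0,-0.03,0,0],
    [0.01,-0.025,0.003,0.5],
    [0.024,-0.012,0.006,0.6],
    [0.03,0,0.007,0.6],
    [0.033,0,0.008,0.7],
    [0.034,0,0.008,0.7],
    [0.033,0,0.008,0.7],
    [0.028,0,0.006,0.6],
    [0.018,0,0.003,0.6],
    [0.005,0,0,0],
  ],
)

```text
t: 32.7
tcp_pos: [0.5264, -0.1478, 0.4231]
ee_rot: [[-0.197, 0.028, 0.98], [-0.98, -0.019, -0.196], [0.013, -0.999, 0.032]]
contact_force: [-0.7, 0.1, -1.4]
opening: 0.028
```

```bash
python3 -c "
from plan import *
from h import *
from cell import cams
st()
f=cams.grab_frame('wrist');crop(f,250,150,400,350,'w26.png')
print('B',cast(f,318,225,.117).round(4),'clip edge/lip')
plan(.537,-.161,.21,-11)"
```

```text
t 32.70 grasp [ 0.5311 -0.1509  0.2602] ang -11.3 open 0.0280 F [-0.66  0.08 -1.42] down [ 0.028 -0.019 -0.999]
B [ 0.5357 -0.1536  0.117 ] clip edge/lip
[[0.001,0.005,0.001,-0.0],[0.001,0.005,0.001,-0.0],[0.001,0.005,0.001,-0.0],[0.001,0.005,0.001,-0.0],[0.001,0.005,0.002,-0.1],[0.001,0.005,0.001,-0.0],[0.001,0.005,0.002,-0.1],[0.001,0.005,0.001,-0.0],[0.001,0.005,0.002,-0.1],[0.002,0.005,0.001,-0.0]]
end [ 0.5369 -0.161   0.21  ] -11.0
```

View pics/w26.png

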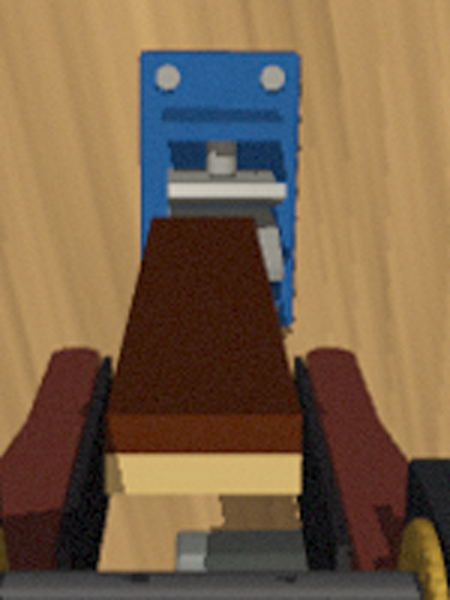

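>>> jog_arm(
  plan=[
    [0.003,0,0.003,0],
    [0.003,0,0.003,0],
    [0,0.008,0,0],
    [0,0.01,0,0],
    [0,0.01,0,0],
    [0,0.01,0,0],
    [0,0.006,0,0],
    [0,0.002,0,0],
    [0,0,0,0],
    [0,0,0,0],
  ],
  newtons=15,
)

```text
t: 33.75
tcp_pos: [0.5329, -0.1529, 0.3722]
ee_rot: [[-0.192, 0.027, 0.981], [-0.981, -0.019, -0.192], [0.013, -0.999, 0.03]]
contact_force: [-0.1, -0.4, -0.9]
opening: 0.028
```

```bash
python3 -c "
from plan import *
from h import *
from cell import cams
st()
f=cams.grab_frame('wrist');crop(f,250,150,400,350,'w27.png')
crop(cams.grab_frame('scene'),200,150,320,260,'s27.png')"
```

```text
t 33.75 grasp [ 0.5373 -0.1559  0.2093] ang -11.1 open 0.0280 F [-0.12 -0.39 -0.85] down [ 0.027 -0.019 -0.999]
```

View pics/w27.png

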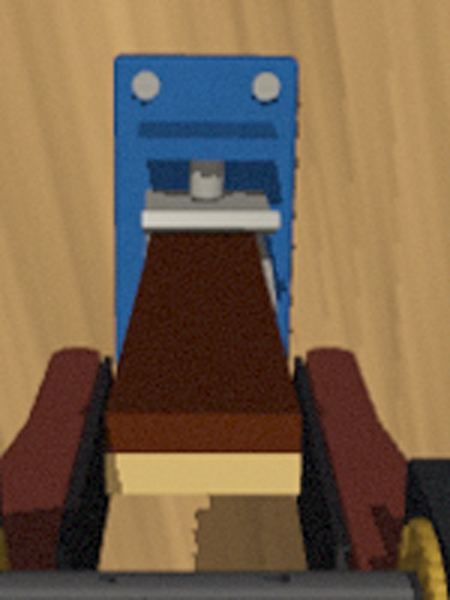

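View pics/s27.png

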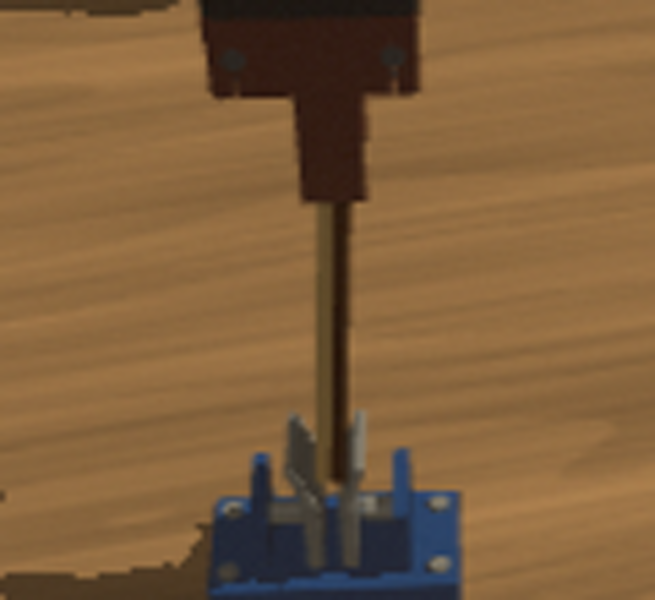

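The picture matches blank1 at this stage, so I make the same 5 mm shift to -y and push.

>>> jog_arm(
  plan=[
    [0.003,0,0,0],
    [0.003,0,0,0],
    [0,0.006,0,0],
    [0,0.008,0,0],
    [0,0.008,0,0],
    [0,0.008,0,0],
    [0,0.008,0,0],
    [0,0.008,0,0],
    [0,0.006,0,0],
    [0,0.003,0,0],
  ],
  newtons=40,
)

```text
t: 34.85
tcp_pos: [0.5345, -0.16, 0.3302]
ee_rot: [[-0.192, 0.052, 0.98], [-0.981, -0.025, -0.191], [0.015, -0.998, 0.056]]
contact_force: [-5.5, 0.6, 9.8]
opening: 0.0279
```

```bash
python3 -c "
from plan import *
from h import *
from cell import cams
st()
crop(cams.grab_frame('scene'),200,150,320,260,'s28.png')"
```

```text
t 34.85 grasp [ 0.543  -0.164   0.1675] ang -11.0 open 0.0279 F [-5.51  0.59  9.77] down [ 0.052 -0.025 -0.998]
```

View pics/s28.png

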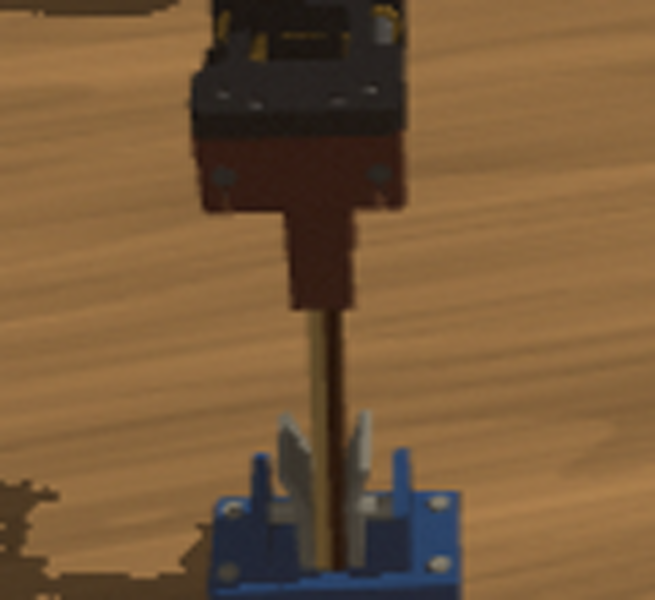

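>>> jog_arm(
  plan=[
    [0,0,0,0],
    [0,0,0,0],
    [0,0,0,0],
    [0,0,0,0],
    [0,0,0,0],
    [0,-0.005,-0.002,0],
    [0,-0.012,-0.001,0],
    [0,-0.015,0,0],
    [0,-0.01,0,0],
    [0,0,0,0],
  ],
  grip=0.55,
)

```text
t: 35.9
tcp_pos: [0.5286, -0.1586, 0.3713]
ee_rot: [[-0.192, 0.045, 0.98], [-0.981, -0.025, -0.191], [0.015, -0.999, 0.049]]
contact_force: [0.8, -0.0, -0.6]
opening: 0.0482
```

```bash
python3 -c "
from plan import *
from blanks import *
from cell import cams
st()
f=cams.grab_frame('wrist');crop(f,220,150,420,350,'w29.png')
g=cams.grab_frame('scene');crop(g,200,130,340,260,'s29.png')
print([((proj(g,(.543,-.167,z))-[200,130])*4.615).round() for z in(.014,.089,.164)])
find(cams.grab_frame('top'),'t29.png')"
```

```text
t 35.90 grasp [ 0.536  -0.1626  0.2085] ang -11.0 open 0.0482 F [ 0.82 -0.02 -0.57] down [ 0.045 -0.025 -0.999]
[array([284., 546.]), array([272., 426.]), array([259., 293.])]
walnut 780.0 [0.5684 0.1301] len [0.027 0.15 ] yaw -1.2
```

View pics/w29.png

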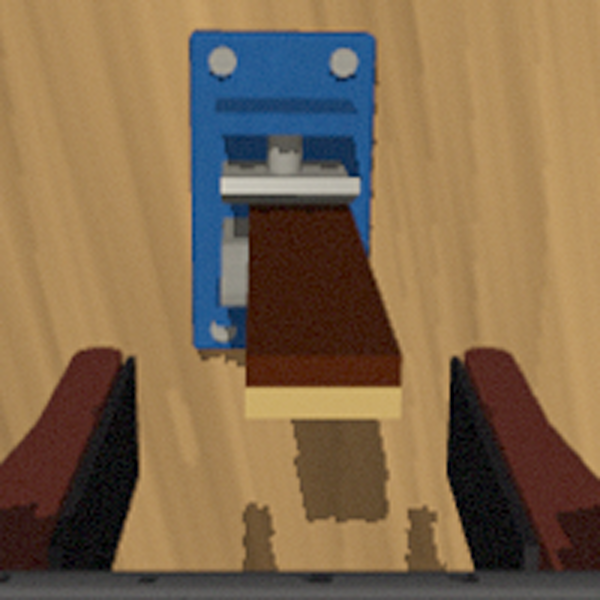

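View pics/s29.png

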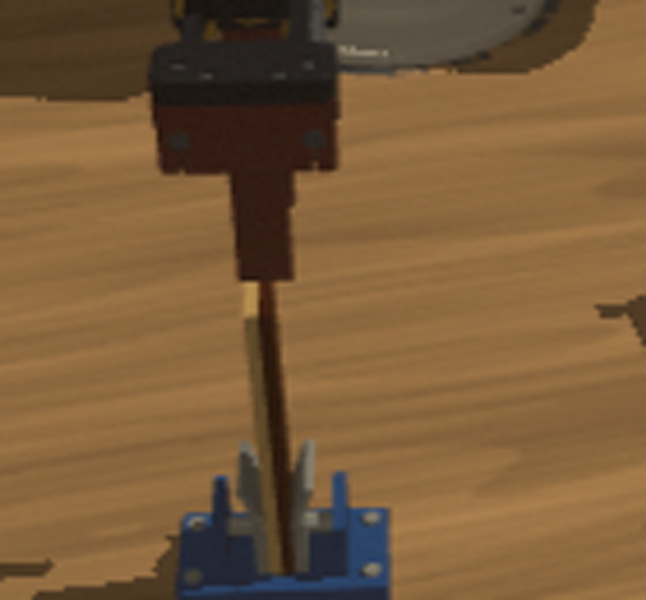

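View pics/t29.png

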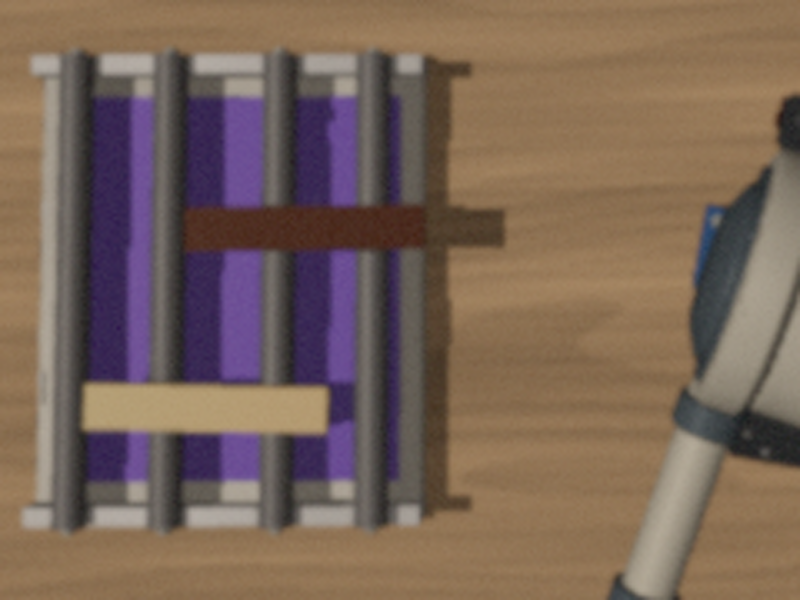

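Blank2 stands free in the clip. Rack slots: blank1 is placed, and blank3 is now at (0.568, 0.130). I take blank2 again from the maple side and pull it out.

>>> jog_arm(
  plan=[
    [0.005,0,0.002,0],
    [0.001,0.01,0.001,0],
    [0,0.013,0,0],
    [0,0.012,0,0],
    [0,0.009,0,0],
    [0,0.002,0,0],
    [0,0,0,0],
    [0,0,0,0],
    [0,0,0,0],
    [0,0,0,0],
  ],
)

```text
t: 37.05
tcp_pos: [0.5321, -0.1666, 0.3145]
ee_rot: [[-0.192, 0.036, 0.981], [-0.981, -0.021, -0.191], [0.014, -0.999, 0.039]]
contact_force: [0.8, -0.1, -0.0]
opening: 0.0482
```

>>> jog_arm(
  plan=[
    [0,0,0,0],
    [0,0,0,0],
    [0,0,0,0],
    [0,0,0,0],
    [0,-0.008,0,0],
    [0,-0.012,0,0],
    [0,-0.015,0,0],
    [0,-0.02,0,0],
    [0,-0.025,0,0],
    [0,-0.025,0,0],
  ],
  grip=0,
  newtons=25,
)

```text
t: 38.05
tcp_pos: [0.5276, -0.1642, 0.4238]
ee_rot: [[-0.192, 0.03, 0.981], [-0.981, -0.019, -0.191], [0.013, -0.999, 0.033]]
contact_force: [0.9, -0.3, -0.3]
opening: 0.0279
```

```bash
python3 -c "
from plan import *
from h import *
from cell import cams
st()
f=cams.grab_frame('wrist');crop(f,220,150,420,350,'w30.png')
crop(cams.grab_frame('scene'),200,110,340,260,'s30.png')
plan(.513,.122,.25,-2)"
```

```text
t 38.05 grasp [ 0.5325 -0.1673  0.2609] ang -11.0 open 0.0279 F [ 0.86 -0.28 -0.25] down [ 0.03  -0.019 -0.999]
[[-0.028,0.001,-0.007,-0.9],[-0.028,0.002,-0.006,-0.9],[-0.028,0.001,-0.006,-0.9],[-0.028,0.002,-0.006,-0.9],[-0.028,0.001,-0.005,-0.9],[-0.028,0.002,-0.005,-0.9],[-0.028,0.001,-0.004,-0.9],[-0.029,0.002,-0.004,-0.9],[-0.028,0.001,-0.003,-0.9],[-0.029,0.002,-0.003,-0.9]]
end [0.5132 0.122  0.2499] -2.0
```

View pics/w30.png

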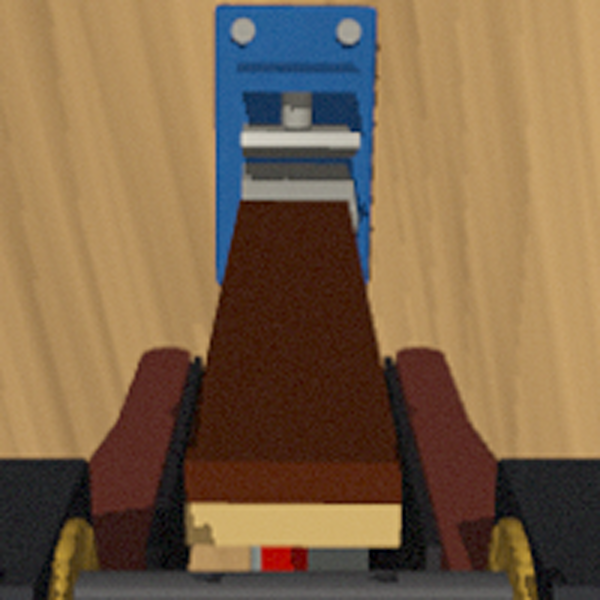

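View pics/s30.png

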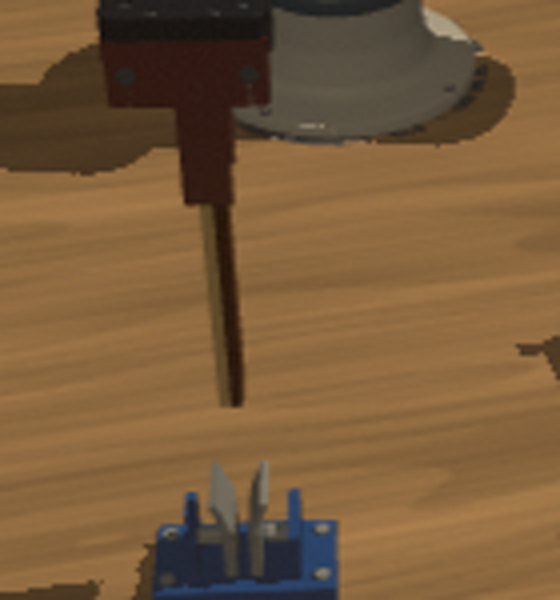

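>>> jog_arm(
  plan=[
    [-0.014,0,-0.004,-0.5],
    [-0.027,0,-0.006,-1],
    [-0.031,0,-0.006,-1],
    [-0.032,0,-0.006,-1],
    [-0.033,0,-0.006,-1],
    [-0.033,0,-0.005,-1],
    [-0.032,0,-0.005,-1],
    [-0.03,0,-0.004,-1],
    [-0.025,0,-0.003,-1],
    [-0.011,0,0,0],
  ],
)

```text
t: 39.15
tcp_pos: [0.5106, 0.1235, 0.415]
ee_rot: [[-0.035, 0.029, 0.999], [-0.999, -0.02, -0.035], [0.019, -0.999, 0.03]]
contact_force: [0.2, -0.0, -1.2]
opening: 0.0277
```

```bash
python3 -c "
from plan import *
from h import *
from cell import cams
st()
f=cams.grab_frame('wrist');crop(f,100,0,600,375,'w31.png')
plan(.513,.12,.173,-2)"
```

```text
t 39.15 grasp [0.5153 0.1203 0.2521] ang -2.0 open 0.0277 F [ 0.21 -0.03 -1.24] down [ 0.029 -0.02  -0.999]
[[0.0,0.008,0.0,0.0],[0.0,0.008,0.0,0.0],[0.0,0.008,0.0,0.0],[0.001,0.008,0.0,0.0],[0.0,0.008,0.0,0.0],[0.001,0.008,0.0,0.0],[0.0,0.008,0.001,0.0],[0.001,0.008,0.0,0.0],[0.0,0.007,0.001,0.0],[0.001,0.008,0.0,0.0]]
end [0.5126 0.12   0.1728] -2.0
```

View pics/w31.png

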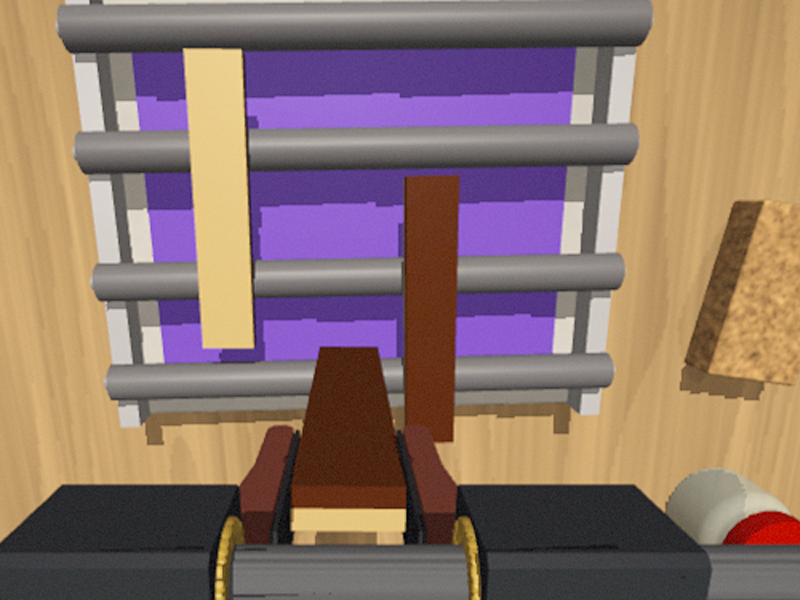

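>>> jog_arm(
  plan=[
    [0,0.008,-0.003,0],
    [0,0.012,-0.003,0],
    [0,0.013,0,0],
    [0,0.013,0,0],
    [0,0.012,0,0],
    [0,0.007,0,0],
    [0,0.003,0,0],
    [0,0,0,0],
    [0,0,0,0],
    [0,0,0,0],
  ],
  newtons=4,
)

```text
t: 40.2
tcp_pos: [0.5064, 0.1189, 0.3381]
ee_rot: [[-0.041, 0.025, 0.999], [-0.999, -0.021, -0.041], [0.02, -0.999, 0.026]]
contact_force: [-0.0, 0.1, 0.1]
opening: 0.0286
```

```bash
python3 -c "
from plan import *
st()"
```

```text
t 40.20 grasp [0.5104 0.1155 0.1752] ang -2.3 open 0.0286 F [-0.01  0.1   0.07] down [ 0.025 -0.021 -0.999]
```

>>> jog_arm(
  plan=[
    [-0.016,0.001,0,0],
    [-0.017,0.002,0,0],
    [-0.016,0.003,0,0],
    [-0.014,0.005,0,0],
    [-0.013,0.007,0,0],
    [-0.012,0.009,0,0],
    [-0.01,0.009,0,0],
    [0,0,0,0],
    [0,0,0,0],
    [0,0,0,0],
  ],
)

```text
t: 41.2
tcp_pos: [0.5125, 0.2207, 0.3008]
ee_rot: [[-0.042, 0.031, 0.999], [-0.999, -0.022, -0.041], [0.021, -0.999, 0.031]]
contact_force: [0.3, -0.1, 0.1]
opening: 0.0278
```

```bash
python3 -c "
from plan import *
from h import *
from cell import cams
st()
crop(cams.grab_frame('scene'),300,60,500,210,'s32.png')"
```

```text
t 41.20 grasp [0.5175 0.2172 0.1379] ang -2.4 open 0.0278 F [ 0.32 -0.12  0.05] down [ 0.031 -0.022 -0.999]
```

View pics/s32.png

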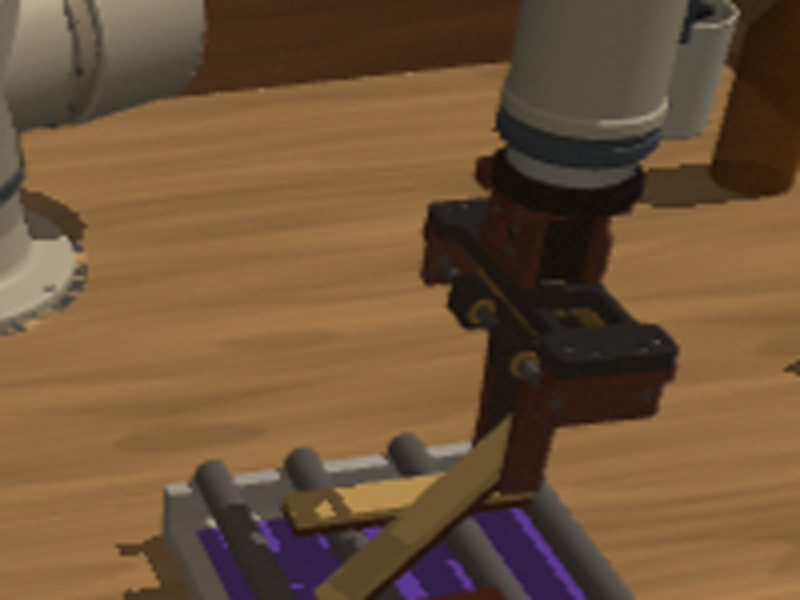

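>>> jog_arm(
  plan=[
    [-0.009,0.012,-0.002,0],
    [-0.009,0.012,-0.002,0],
    [-0.006,0.01,-0.001,0],
    [-0.004,0.009,-0.001,0],
    [-0.003,0.008,0,0],
    [-0.002,0.007,0,0],
    [-0.002,0.006,0,0],
    [0,0.003,0,0],
    [0,0,0,0],
    [0,0,0,0],
  ],
)

```text
t: 42.25
tcp_pos: [0.5101, 0.2566, 0.2271]
ee_rot: [[-0.043, 0.031, 0.999], [-0.999, -0.022, -0.043], [0.021, -0.999, 0.032]]
contact_force: [-0.4, -0.4, -0.9]
opening: 0.028
```

```bash
python3 -c "
from plan import *
from h import *
from cell import cams
st()
crop(cams.grab_frame('scene'),300,60,500,210,'s33.png')"
```

```text
t 42.25 grasp [0.5152 0.253  0.0642] ang -2.5 open 0.0280 F [-0.43 -0.36 -0.85] down [ 0.031 -0.022 -0.999]
```

View pics/s33.png

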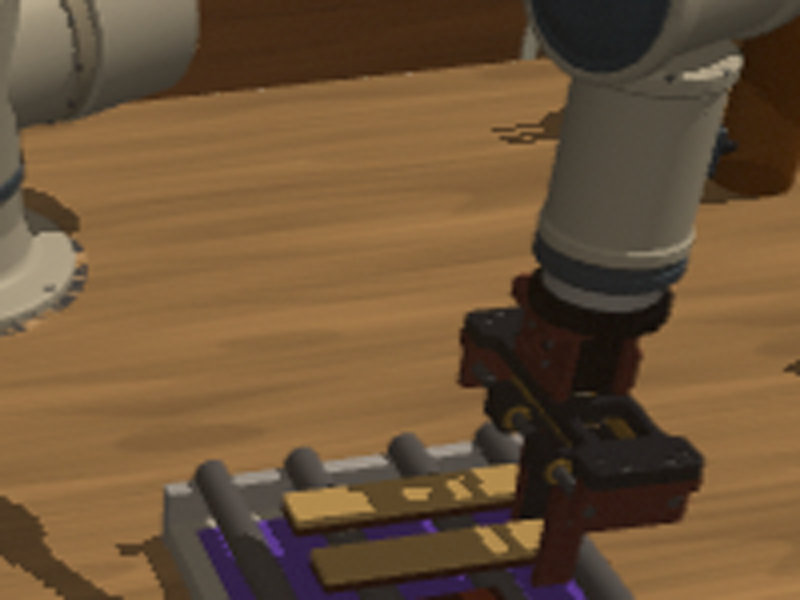

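Blank2 is nearly flat, maple up. I release, rise and head for blank3's near end.

>>> jog_arm(
  plan=[
    [0,0,0,0],
    [0,0,0,0],
    [0,0,0,0],
    [0,-0.006,0,0],
    [0,-0.015,0,0],
    [0,-0.025,0,0],
    [0.01,-0.03,0.006,0],
    [0.03,-0.012,0.01,0],
    [0.035,0,0.012,0],
    [0.03,0,0.01,0],
  ],
  grip=0.46,
)

```text
t: 43.3
tcp_pos: [0.5402, 0.1525, 0.3314]
ee_rot: [[-0.037, 0.039, 0.999], [-0.999, -0.019, -0.036], [0.017, -0.999, 0.04]]
contact_force: [1.4, -0.5, 0.7]
opening: 0.0404
```

```bash
python3 -c "
from plan import *
from blanks import *
from cell import cams
st();find(cams.grab_frame('top'),'t34.png')
f=cams.grab_frame('wrist');cv2.imwrite('pics/w34.png',f['frame'][:,:,::-1])
plan(.567,.06,.11,-1.5)"
```

```text
t 43.30 grasp [0.5465 0.1494 0.1685] ang -2.1 open 0.0404 F [ 1.39 -0.48  0.72] down [ 0.039 -0.019 -0.999]
walnut 509.5 [0.5669 0.1062] len [0.102 0.025] yaw -1.2
[[0.009,0.006,0.003,-0.1],[0.009,0.006,0.003,-0.1],[0.009,0.006,0.003,-0.1],[0.009,0.006,0.003,-0.1],[0.009,0.006,0.003,-0.1],[0.009,0.006,0.003,-0.1],[0.009,0.006,0.003,-0.1],[0.009,0.005,0.003,-0.0],[0.009,0.006,0.003,-0.1],[0.009,0.005,0.002,-0.0]]
end [0.5668 0.0597 0.1104] -1.5
```

View pics/t34.png

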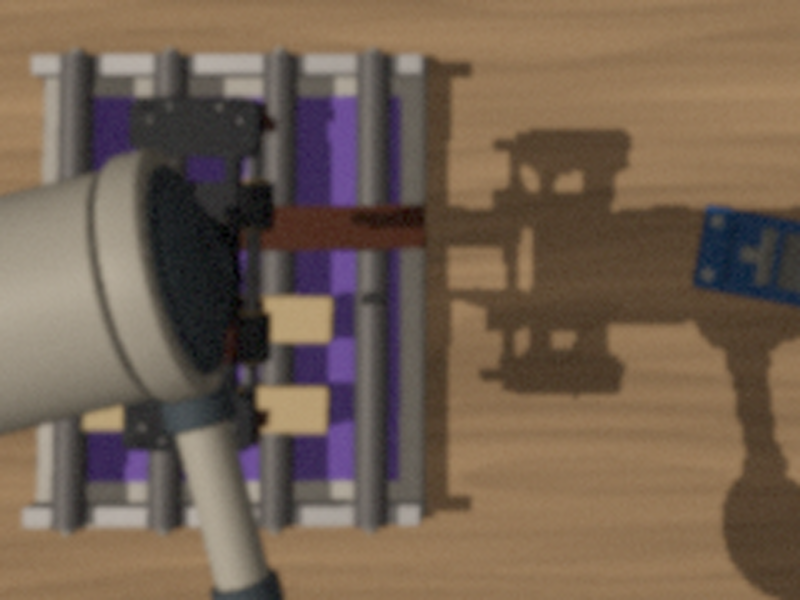

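View pics/w34.png

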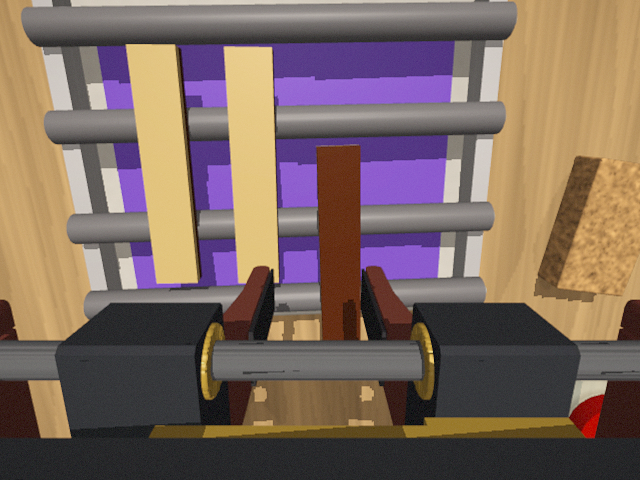

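Two blanks now lie turned (maple at (160,160) and (250,160)). Blank3 is next.

>>> jog_arm(
  plan=[
    [0.008,0.003,0.002,0],
    [0.012,0.005,0.004,0],
    [0.013,0.007,0.004,0],
    [0.013,0.008,0.003,0],
    [0.012,0.008,0.003,0],
    [0.011,0.008,0.002,0],
    [0.008,0.007,0.001,0],
    [0.004,0.004,0,0],
    [0.001,0,0,0],
    [0,0,0,0],
  ],
)

```text
t: 44.4
tcp_pos: [0.5589, 0.0613, 0.2789]
ee_rot: [[-0.04, 0.037, 0.999], [-0.999, -0.019, -0.039], [0.017, -0.999, 0.037]]
contact_force: [-0.9, -0.6, 0.7]
opening: 0.0403
```

```bash
python3 -c "
from plan import *
from blanks import *
from cell import cams
st()
f=cams.grab_frame('wrist');cv2.imwrite('pics/w35.png',f['frame'][:,:,::-1])
"
```

```text
t 44.40 grasp [0.5649 0.0582 0.116 ] ang -2.2 open 0.0403 F [-0.93 -0.63  0.75] down [ 0.037 -0.019 -0.999]
```

View pics/w35.png

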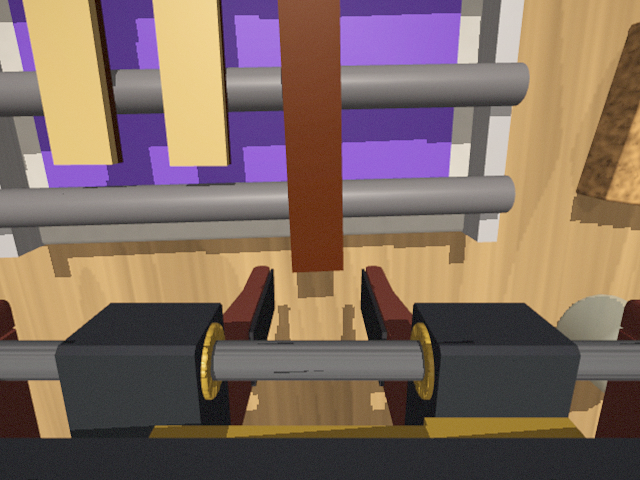

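>>> jog_arm(
  plan=[
    [-0.001,0.005,0,0],
    [-0.001,0.007,0,0],
    [-0.001,0.008,0,0],
    [0,0.008,0,0],
    [0,0.006,0,0],
    [0,0.004,0,0],
    [0,0.002,0,0],
    [0,0,0,0],
    [0,0,0,0],
    [0,0,0,0],
  ],
)

```text
t: 45.45
tcp_pos: [0.5607, 0.0654, 0.2359]
ee_rot: [[-0.037, 0.038, 0.999], [-0.999, -0.018, -0.037], [0.017, -0.999, 0.038]]
contact_force: [0.6, -0.8, -0.4]
opening: 0.0401
```

```bash
python3 -c "
from plan import *
from blanks import *
from cell import cams
st()
f=cams.grab_frame('wrist');crop(f,220,150,460,330,'w36.png')
"
```

```text
t 45.45 grasp [0.5668 0.0625 0.0731] ang -2.1 open 0.0401 F [ 0.58 -0.83 -0.37] down [ 0.038 -0.018 -0.999]
```

View pics/w36.png

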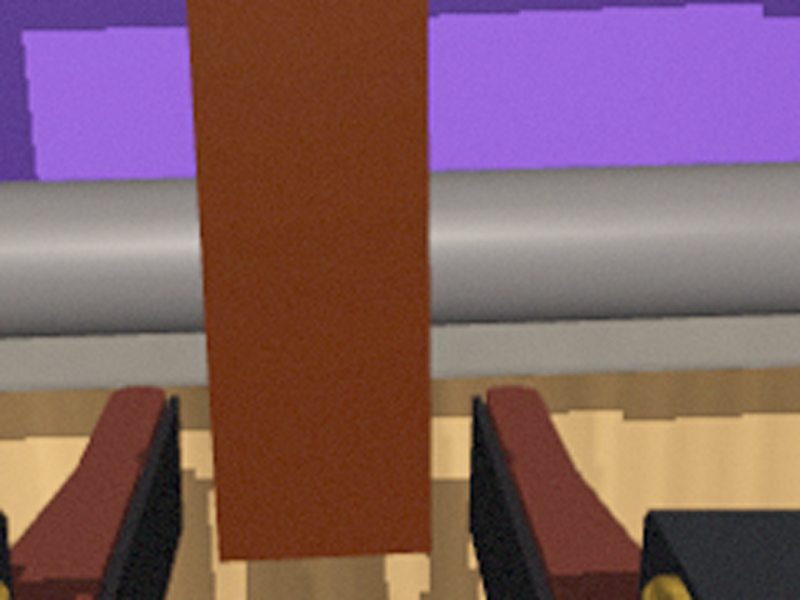

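>>> jog_arm(
  plan=[
    [0.002,0,0,0],
    [0,0,0,0],
    [0,0,0,0],
    [0,0,0,0],
    [0,0,0,0],
    [0,-0.008,0,0],
    [0,-0.015,0,0],
    [0,-0.02,0,0],
    [0,-0.02,0,0],
    [0,-0.02,0,0],
  ],
  grip=0,
  newtons=3,
)

```text
t: 46.5
tcp_pos: [0.5566, 0.0648, 0.3228]
ee_rot: [[-0.037, 0.034, 0.999], [-0.999, -0.018, -0.037], [0.017, -0.999, 0.035]]
contact_force: [-0.5, -0.3, -0.1]
opening: 0.028
```

>>> jog_arm(
  plan=[
    [0,-0.025,0,0],
    [0,-0.025,0,0],
    [0,-0.025,0,0],
    [0,-0.025,0,0],
    [0,-0.015,0,0],
    [0,-0.005,0,0],
    [0,0,0,0],
    [0,0,0,0],
    [0,0,0,0],
    [0,0,0,0],
  ],
)

```text
t: 47.5
tcp_pos: [0.5491, 0.0671, 0.4601]
ee_rot: [[-0.037, 0.047, 0.998], [-0.999, -0.018, -0.037], [0.016, -0.999, 0.048]]
contact_force: [-0.6, 0.1, -0.1]
opening: 0.0279
```

```bash
python3 -c "
from plan import *
from h import *
from cell import cams
st()
f=cams.grab_frame('wrist');cv2.imwrite('pics/w37.png',f['frame'][:,:,::-1])
"
```

```text
t 47.50 grasp [0.5568 0.0642 0.2973] ang -2.1 open 0.0279 F [-0.56  0.13 -0.14] down [ 0.047 -0.018 -0.999]
```

View pics/w37.png

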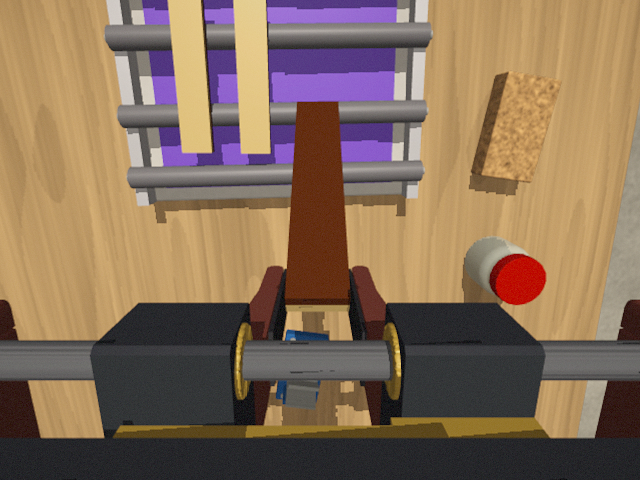

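>>> jog_arm(
  plan=[
    [0.015,0,0,0],
    [0.026,0,0,0],
    [0.027,0.005,0,0],
    [0.02,0.015,-0.001,0],
    [0.01,0.025,-0.001,0],
    [0.002,0.028,-0.001,0],
    [0,0.026,0,0],
    [0,0.018,0,0],
    [0,0.01,0,0],
    [0,0,0,0],
  ],
)

```text
t: 48.55
tcp_pos: [0.5462, -0.0479, 0.3259]
ee_rot: [[-0.041, 0.041, 0.998], [-0.999, -0.021, -0.04], [0.019, -0.999, 0.041]]
contact_force: [0.1, -0.1, -0.6]
opening: 0.0279
```

```bash
python3 -c "
from plan import *
from h import *
from cell import cams
st()
f=cams.grab_frame('wrist');cv2.imwrite('pics/w38.png',f['frame'][:,:,::-1])
"
```

```text
t 48.55 grasp [ 0.5528 -0.0514  0.1631] ang -2.3 open 0.0279 F [ 0.09 -0.12 -0.56] down [ 0.041 -0.021 -0.999]
```

View pics/w38.png

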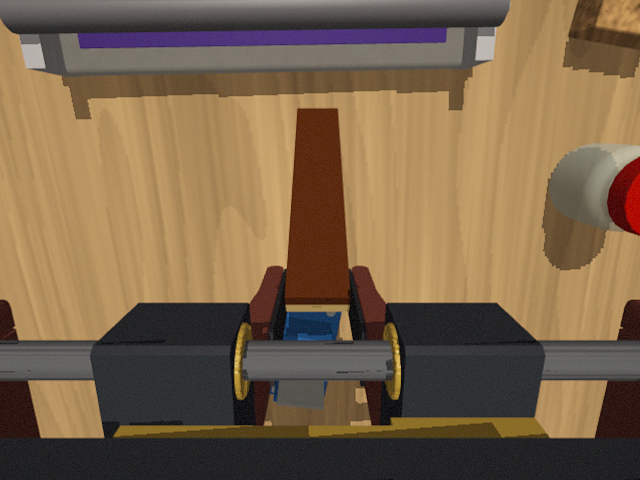

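>>> jog_arm(
  plan=[
    [-0.014,0.002,0,0],
    [-0.016,0.001,0,0],
    [-0.014,-0.001,-0.001,0],
    [-0.013,-0.004,0,0],
    [-0.013,-0.005,-0.001,0],
    [-0.012,-0.004,0,0],
    [-0.012,-0.003,-0.001,0],
    [-0.011,-0.001,0,0],
    [-0.005,0,0,0],
    [0,0,0,0],
  ],
)

```text
t: 49.6
tcp_pos: [0.5476, 0.0728, 0.3482]
ee_rot: [[-0.039, 0.053, 0.998], [-0.999, -0.021, -0.038], [0.019, -0.998, 0.054]]
contact_force: [0.3, -0.9, -0.8]
opening: 0.028
```

```bash
python3 -c "
from plan import *
from h import *
from cell import cams
st()
f=cams.grab_frame('wrist');cv2.imwrite('pics/w39.png',f['frame'][:,:,::-1])
plan(.535,-.155,.26,-11)"
```

```text
t 49.60 grasp [0.5563 0.0694 0.1855] ang -2.2 open 0.0280 F [ 0.28 -0.87 -0.83] down [ 0.053 -0.021 -0.998]
[[0.023,-0.007,-0.0,0.9],[0.023,-0.008,-0.0,0.9],[0.023,-0.007,0.0,0.9],[0.023,-0.008,0.001,0.9],[0.023,-0.007,0.001,0.9],[0.023,-0.008,0.001,0.9],[0.022,-0.007,0.002,0.8],[0.022,-0.008,0.002,0.9],[0.023,-0.007,0.002,0.8],[0.022,-0.008,0.003,0.9]]
end [ 0.5351 -0.1547  0.2601] -11.0
```

View pics/w39.png

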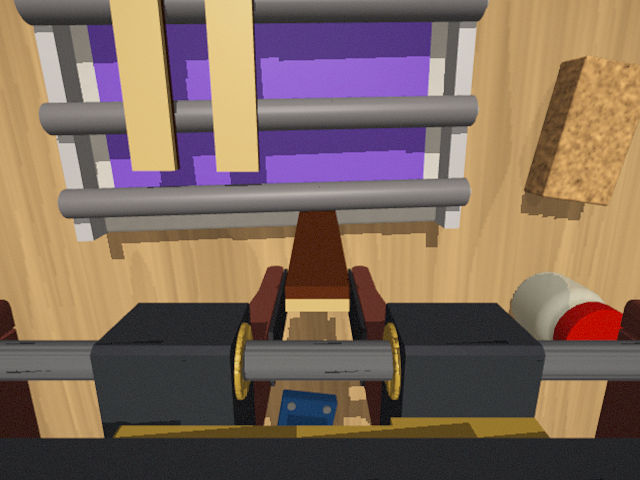

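>>> jog_arm(
  plan=[
    [0,-0.03,0,0],
    [0.01,-0.025,-0.002,1],
    [0.024,-0.012,-0.002,1],
    [0.028,0,0,1.1],
    [0.03,0,0,1.1],
    [0.031,0,0.001,1.1],
    [0.03,0,0.002,1.1],
    [0.025,0,0.002,1.1],
    [0.017,0,0.002,1],
    [0.005,0,0,0.3],
  ],
)

```text
t: 50.65
tcp_pos: [0.523, -0.1369, 0.4174]
ee_rot: [[-0.202, 0.046, 0.978], [-0.979, -0.023, -0.202], [0.014, -0.999, 0.05]]
contact_force: [-0.3, -0.3, 0.5]
opening: 0.028
```

```bash
python3 -c "
from plan import *
from h import *
from cell import cams
st()
f=cams.grab_frame('wrist');crop(f,250,150,400,350,'w40.png')
print('B',cast(f,318,212,.117).round(4),cast(f,318,225,.117).round(4))"
```

```text
t 50.65 grasp [ 0.5305 -0.1407  0.2547] ang -11.6 open 0.0280 F [-0.32 -0.25  0.52] down [ 0.046 -0.023 -0.999]
B [ 0.5398 -0.1324  0.117 ] [ 0.5378 -0.1426  0.117 ]
```

View pics/w40.png

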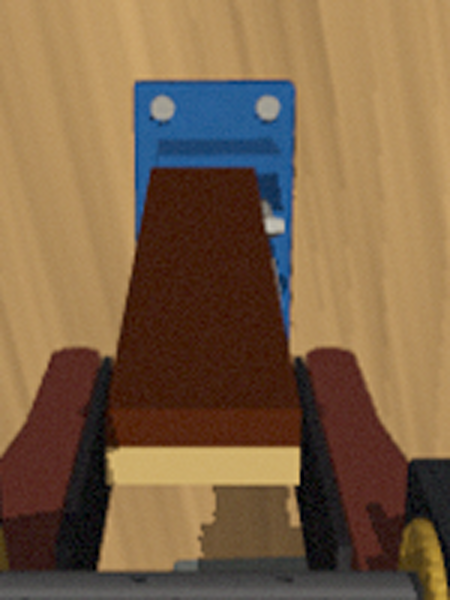

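>>> jog_arm(
  plan=[
    [0.008,0,0.001,0],
    [0.01,0,0.002,0],
    [0.008,0,0.002,0],
    [0.004,0,0,0],
    [0,0.008,0,0],
    [0,0.01,0,0],
    [0,0.01,0,0],
    [0,0.008,0,0],
    [0,0.002,0,0],
    [0,0,0,0],
  ],
  newtons=15,
)

```text
t: 51.7
tcp_pos: [0.524, -0.1679, 0.3749]
ee_rot: [[-0.198, 0.043, 0.979], [-0.98, -0.021, -0.197], [0.012, -0.999, 0.047]]
contact_force: [0.3, -0.8, -1.1]
opening: 0.0279
```

```bash
python3 -c "
from plan import *
from h import *
from cell import cams
st()
f=cams.grab_frame('wrist');crop(f,250,150,400,350,'w41.png')
crop(cams.grab_frame('scene'),200,150,320,260,'s41.png')"
```

```text
t 51.70 grasp [ 0.531  -0.1714  0.2121] ang -11.4 open 0.0279 F [ 0.33 -0.83 -1.06] down [ 0.043 -0.021 -0.999]
```

View pics/w41.png

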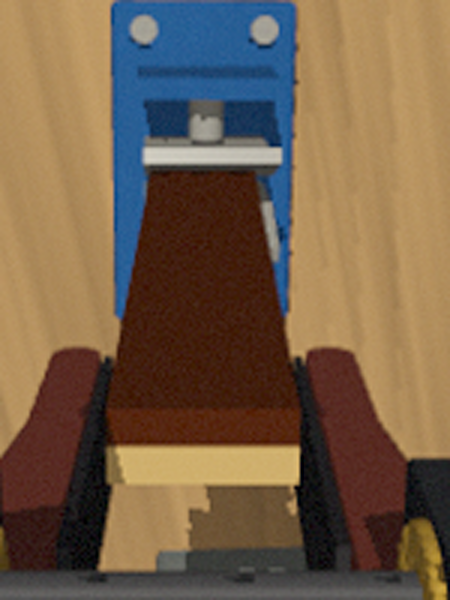

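View pics/s41.png

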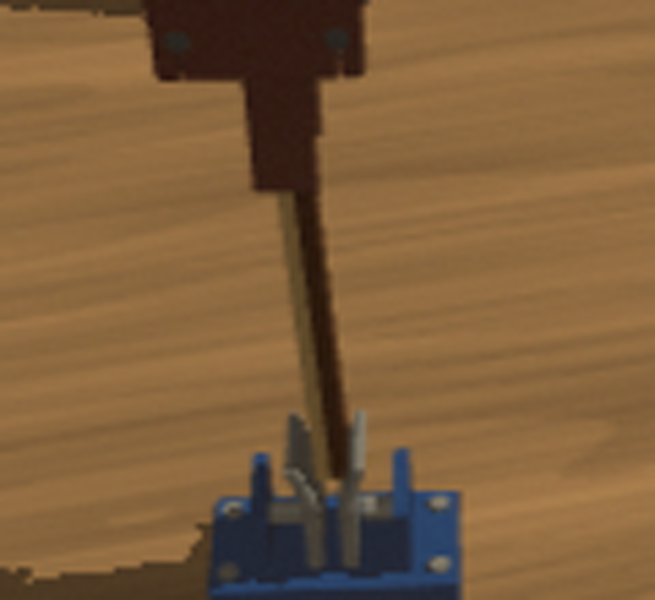

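The lower end is in the mouth, tilted about 3°. I nudge it to -y, then push down while easing the grip back over the clip.

>>> jog_arm(
  plan=[
    [0.003,0,0,0],
    [0.001,0.004,0,0],
    [0,0.008,0,0],
    [-0.001,0.008,0,0],
    [-0.002,0.008,0,0],
    [-0.003,0.008,0,0],
    [-0.003,0.008,0,0],
    [-0.002,0.007,0,0],
    [0,0.004,0,0],
    [0,0.002,0,0],
  ],
  newtons=30,
)

```text
t: 52.8
tcp_pos: [0.5292, -0.1628, 0.3317]
ee_rot: [[-0.199, 0.069, 0.978], [-0.98, -0.034, -0.197], [0.02, -0.997, 0.074]]
contact_force: [-4.3, 0.0, 7.9]
opening: 0.0277
```

```bash
python3 -c "
from plan import *
from h import *
from cell import cams
st()
f=cams.grab_frame('wrist');crop(f,250,150,400,350,'w42.png')
crop(cams.grab_frame('scene'),200,150,320,260,'s42.png')"
```

```text
t 52.80 grasp [ 0.5404 -0.1684  0.1692] ang -11.4 open 0.0277 F [-4.3   0.05  7.92] down [ 0.069 -0.034 -0.997]
```

View pics/s42.png

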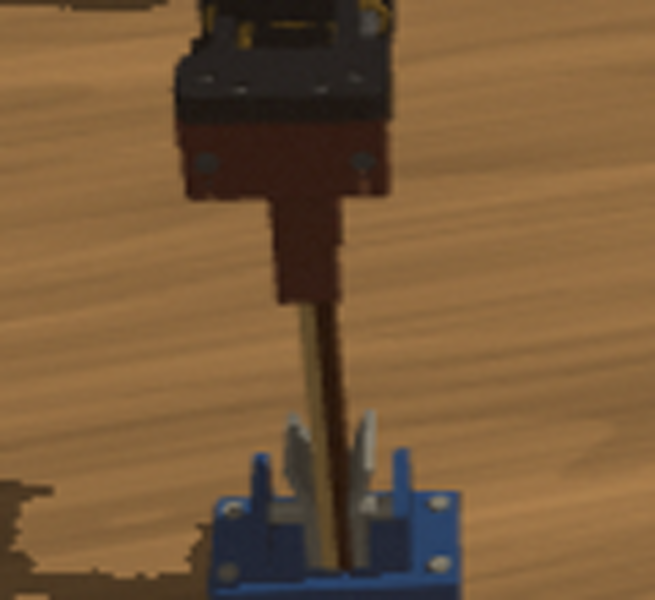

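>>> jog_arm(
  plan=[
    [0,0,0,0],
    [0,0,0,0],
    [0,0,0,0],
    [0,0,0,0],
    [0,0,0,0],
    [0,-0.005,0,0],
    [0,-0.012,0,0],
    [0,-0.015,0,0],
    [0,-0.01,0,0],
    [0,0,0,0],
  ],
  grip=0.55,
)

```text
t: 53.9
tcp_pos: [0.5262, -0.1603, 0.3734]
ee_rot: [[-0.198, 0.065, 0.978], [-0.98, -0.031, -0.196], [0.018, -0.997, 0.069]]
contact_force: [0.6, -0.0, 0.3]
opening: 0.0487
```

```bash
python3 -c "
from plan import *
from blanks import *
from cell import cams
st()
f=cams.grab_frame('wrist');crop(f,220,150,420,350,'w43.png')
g=cams.grab_frame('scene');crop(g,200,130,340,260,'s43.png')
print([((proj(g,(.543,-.168,z))-[200,130])*4.615).round() for z in(.014,.089,.164)])
crop(cams.grab_frame('top'),140,200,380,380,'t43.png')"
```

```text
t 53.90 grasp [ 0.5368 -0.1654  0.2108] ang -11.4 open 0.0487 F [ 0.64 -0.02  0.25] down [ 0.065 -0.031 -0.997]
[array([282., 546.]), array([270., 426.]), array([257., 293.])]
```

View pics/w43.png

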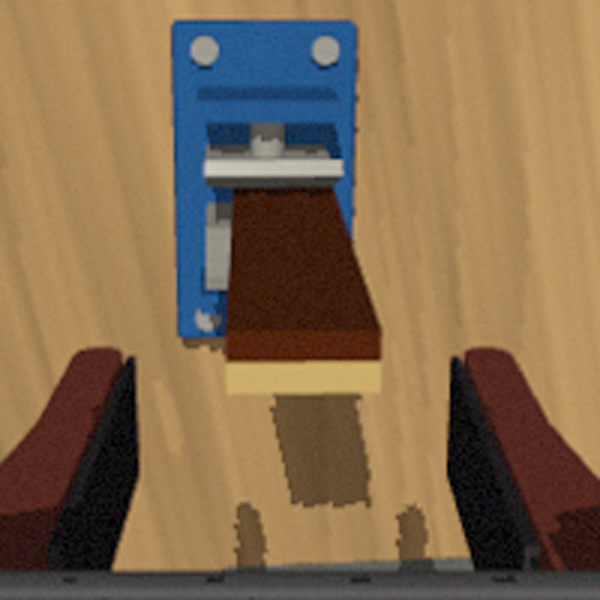

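View pics/s43.png

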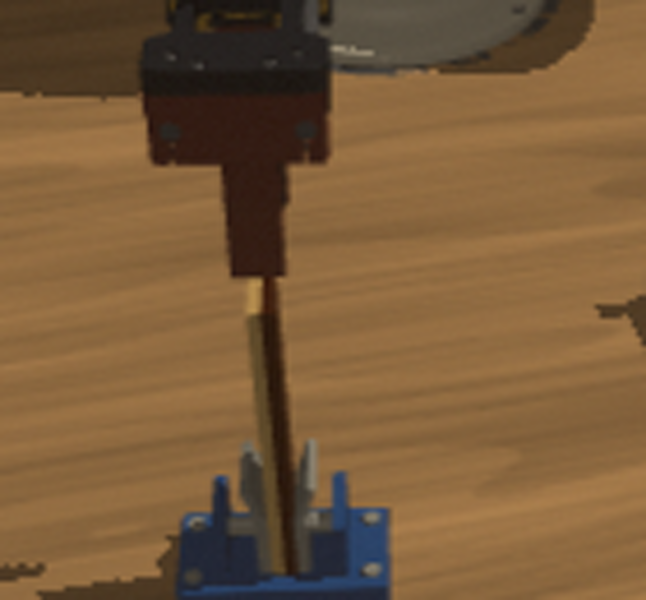

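View pics/t43.png

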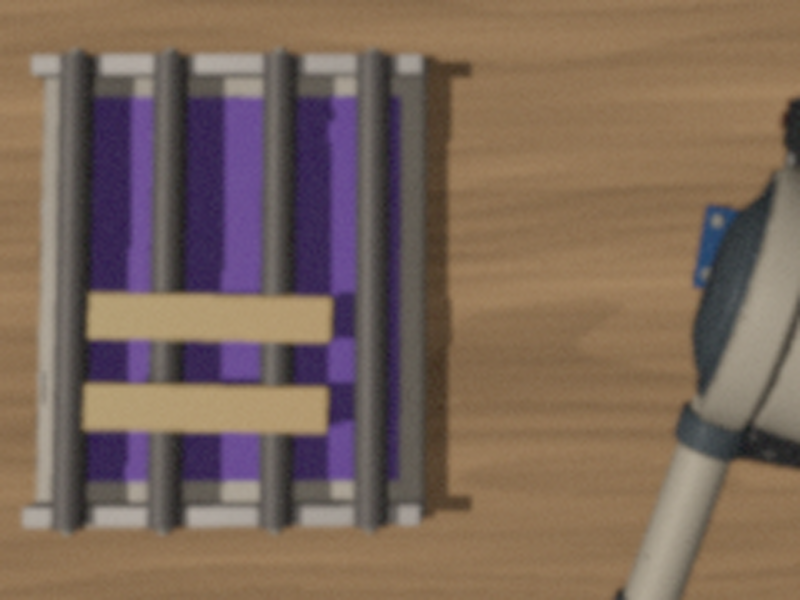

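Blank3 stands free in the clip, and the other two lie square. I retake it and lift.

>>> jog_arm(
  plan=[
    [0.002,0,-0.001,0],
    [0,0.01,0,0],
    [0,0.013,0,0],
    [0,0.012,0,0],
    [0,0.01,0,0],
    [0,0.003,0,0],
    [0,0,0,0],
    [0,0,0,0],
    [0,0,0,0],
    [0,0,0,0],
  ],
)

```text
t: 55.05
tcp_pos: [0.5273, -0.1637, 0.3141]
ee_rot: [[-0.198, 0.055, 0.979], [-0.98, -0.027, -0.197], [0.016, -0.998, 0.059]]
contact_force: [-0.3, 0.2, -0.8]
opening: 0.0484
```

>>> jog_arm(
  plan=[
    [0,0,0,0],
    [0,0,0,0],
    [0,0,0,0],
    [0,0,0,0],
    [0,-0.008,0,0],
    [0,-0.012,0,0],
    [0,-0.015,0,0],
    [0,-0.02,0,0],
    [0,-0.025,0,0],
    [0,-0.025,0,0],
  ],
  grip=0,
  newtons=25,
)

```text
t: 56.05
tcp_pos: [0.5206, -0.1606, 0.4232]
ee_rot: [[-0.198, 0.049, 0.979], [-0.98, -0.026, -0.197], [0.016, -0.998, 0.053]]
contact_force: [0.8, -0.1, 0.2]
opening: 0.0278
```

```bash
python3 -c "
from plan import *
from h import *
from cell import cams
st()
f=cams.grab_frame('wrist');crop(f,220,150,420,350,'w44.png')
crop(cams.grab_frame('scene'),200,110,340,260,'s44.png')
plan(.588,.12,.25,-2)"
```

```text
t 56.05 grasp [ 0.5286 -0.1648  0.2605] ang -11.4 open 0.0278 F [ 0.84 -0.06  0.18] down [ 0.049 -0.026 -0.998]
[[-0.029,0.001,0.001,-0.9],[-0.029,0.001,0.002,-0.9],[-0.029,0.002,0.002,-0.9],[-0.029,0.001,0.002,-1.0],[-0.029,0.002,0.003,-0.9],[-0.028,0.001,0.003,-1.0],[-0.028,0.002,0.004,-0.9],[-0.029,0.001,0.004,-1.0],[-0.028,0.002,0.005,-0.9],[-0.028,0.001,0.006,-1.0]]
end [0.5884 0.1195 0.2504] -2.0
```

View pics/w44.png

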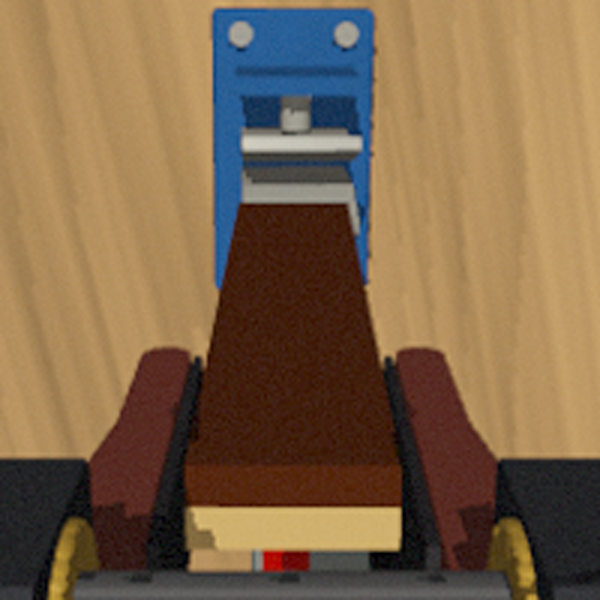

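View pics/s44.png

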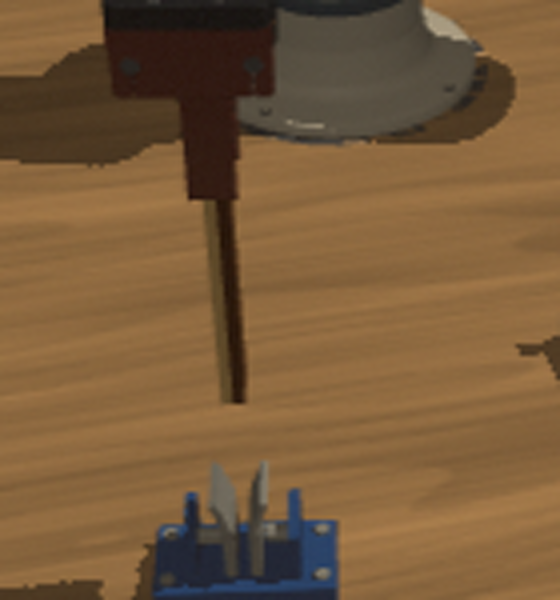

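>>> jog_arm(
  plan=[
    [-0.014,0,0,-0.5],
    [-0.027,0,0.001,-1],
    [-0.031,0,0.001,-1],
    [-0.032,0,0.002,-1],
    [-0.033,0,0.002,-1],
    [-0.033,0,0.002,-1],
    [-0.032,0,0.003,-1],
    [-0.03,0,0.003,-1],
    [-0.022,0,0.003,-1],
    [-0.009,0,0.002,-0.4],
  ],
)

```text
t: 57.15
tcp_pos: [0.5731, 0.1154, 0.4165]
ee_rot: [[-0.034, 0.048, 0.998], [-0.999, -0.025, -0.033], [0.023, -0.999, 0.049]]
contact_force: [-0.7, -0.3, -1.1]
opening: 0.0279
```

```bash
python3 -c "
from plan import *
from h import *
from cell import cams
st()
f=cams.grab_frame('wrist');crop(f,100,0,600,375,'w45.png')"
```

```text
t 57.15 grasp [0.5809 0.1113 0.2537] ang -1.9 open 0.0279 F [-0.74 -0.3  -1.11] down [ 0.048 -0.025 -0.999]
```

View pics/w45.png

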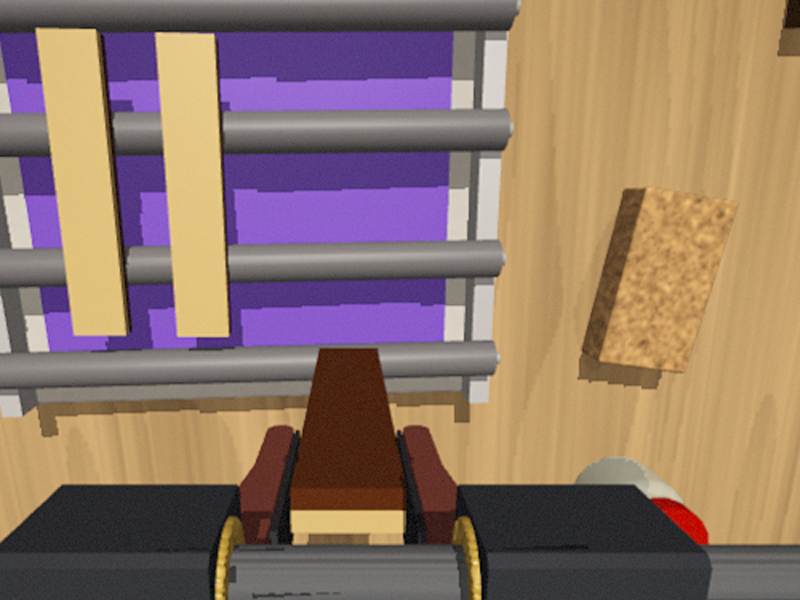

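>>> jog_arm(
  plan=[
    [-0.004,0.006,0,0],
    [-0.003,0.012,0,0],
    [0,0.013,0,0],
    [0,0.013,0,0],
    [0,0.012,0,0],
    [0,0.008,0,0],
    [0,0.004,0,0],
    [0,0,0,0],
    [0,0,0,0],
    [0,0,0,0],
  ],
  newtons=4,
)

```text
t: 58.2
tcp_pos: [0.5764, 0.1177, 0.3397]
ee_rot: [[-0.039, 0.044, 0.998], [-0.999, -0.027, -0.037], [0.025, -0.999, 0.045]]
contact_force: [0.1, 0.6, -0.5]
opening: 0.0284
```

```bash
python3 -c "
from plan import *
st()"
```

```text
t 58.20 grasp [0.5836 0.1133 0.1769] ang -2.1 open 0.0284 F [ 0.14  0.56 -0.45] down [ 0.044 -0.027 -0.999]
```

>>> jog_arm(
  plan=[
    [-0.016,0.002,0,0],
    [-0.017,0.003,0,0],
    [-0.016,0.003,0,0],
    [-0.014,0.005,0,0],
    [-0.013,0.007,0,0],
    [-0.012,0.009,0,0],
    [-0.01,0.009,0,0],
    [0,0,0,0],
    [0,0,0,0],
    [0,0,0,0],
  ],
)

```text
t: 59.2
tcp_pos: [0.582, 0.2256, 0.2959]
ee_rot: [[-0.036, 0.045, 0.998], [-0.999, -0.027, -0.034], [0.025, -0.999, 0.046]]
contact_force: [-0.4, 0.3, -0.5]
opening: 0.028
```

```bash
python3 -c "
from plan import *
from h import *
from cell import cams
st()
crop(cams.grab_frame('scene'),300,60,500,210,'s46.png')"
```

```text
t 59.20 grasp [0.5893 0.2212 0.1332] ang -2.0 open 0.0280 F [-0.38  0.34 -0.54] down [ 0.045 -0.027 -0.999]
```

View pics/s46.png

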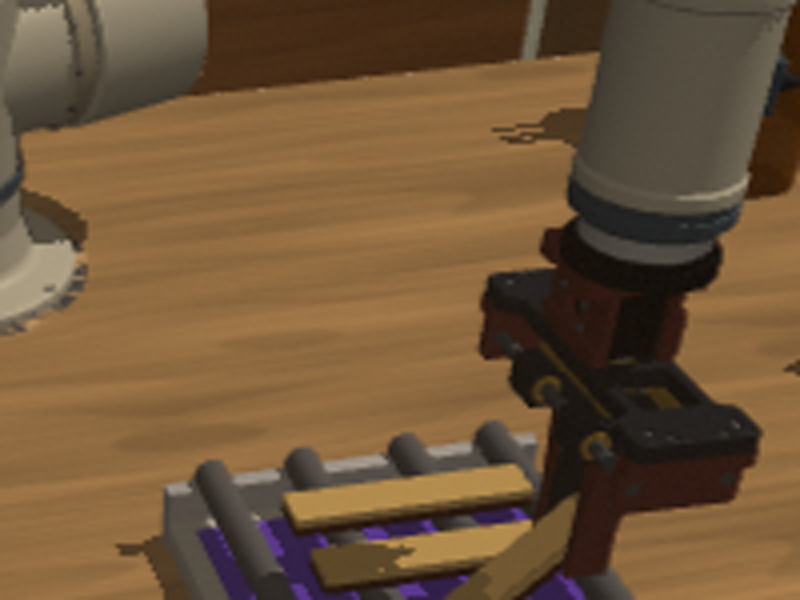

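>>> jog_arm(
  plan=[
    [-0.008,0.01,0,0],
    [-0.007,0.011,0,0],
    [-0.005,0.01,0,0],
    [-0.004,0.009,0,0],
    [-0.003,0.008,0,0],
    [-0.002,0.007,0,0],
    [-0.001,0.005,0,0],
    [0,0.002,0,0],
    [0,0,0,0],
    [0,0,0,0],
  ],
)

```text
t: 60.25
tcp_pos: [0.5867, 0.255, 0.2282]
ee_rot: [[-0.038, 0.046, 0.998], [-0.999, -0.027, -0.036], [0.025, -0.999, 0.047]]
contact_force: [-0.2, 0.3, -0.4]
opening: 0.0277
```

```bash
python3 -c "
from plan import *
from h import *
from cell import cams
st()
crop(cams.grab_frame('scene'),300,60,500,260,'s47.png')"
```

```text
t 60.25 grasp [0.5942 0.2507 0.0654] ang -2.1 open 0.0277 F [-0.22  0.26 -0.41] down [ 0.046 -0.027 -0.999]
```

View pics/s47.png

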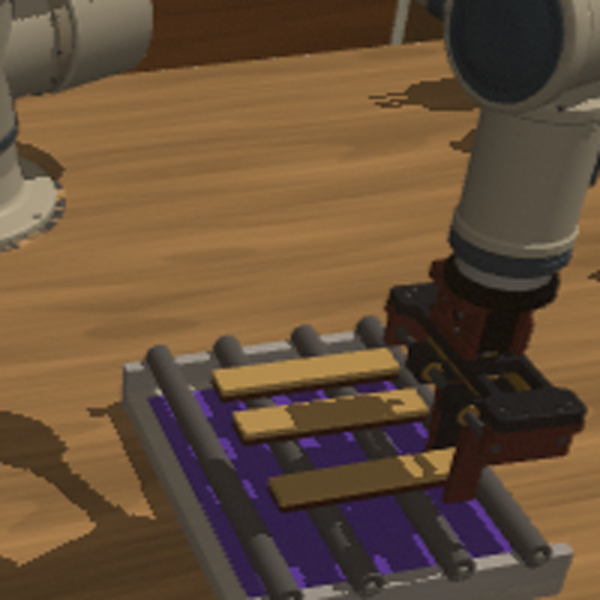

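Blank3 is down, maple up. I release it, rise and move aside for a check.

>>> jog_arm(
  plan=[
    [0,0,0,0],
    [0,0,0,0],
    [0,0,0,0],
    [0,-0.006,0,0],
    [0,-0.015,0,0],
    [0,-0.025,0,0],
    [0.01,-0.03,-0.003,0.5],
    [0.03,-0.02,-0.005,1],
    [0.04,-0.01,-0.01,1],
    [0.045,0,-0.01,1],
  ],
  grip=0.5,
)

```text
t: 61.3
tcp_pos: [0.5446, 0.136, 0.3476]
ee_rot: [[-0.094, 0.052, 0.994], [-0.995, -0.024, -0.092], [0.019, -0.998, 0.054]]
contact_force: [0.9, -0.0, 0.3]
opening: 0.0436
```

>>> jog_arm(
  plan=[
    [0.045,0,-0.01,1],
    [0.045,0,-0.01,1],
    [0.045,0,-0.01,1],
    [0.045,0,-0.01,1],
    [0.045,0,-0.01,1],
    [0.045,0,-0.01,1],
    [0.045,0,-0.01,1],
    [0.045,0,-0.01,1],
    [0.035,0,-0.01,0.5],
    [0.015,0,0,0],
  ],
)

```text
t: 62.3
tcp_pos: [0.3758, -0.2679, 0.3677]
ee_rot: [[-0.246, 0.077, 0.966], [-0.969, -0.034, -0.244], [0.014, -0.996, 0.083]]
contact_force: [0.2, 0.2, -0.3]
opening: 0.0438
```

```bash
python3 -c "
from plan import *
from h import *
from cell import cams
st()
f=cams.grab_frame('top');cv2.imwrite('pics/t48.png',f['frame'][:,:,::-1])
g=cams.grab_frame('scene');crop(g,320,150,500,285,'s48.png')
h=cv2.cvtColor(f['frame'],cv2.COLOR_RGB2HSV)
m=(h[...,0]>12)&(h[...,0]<28)&(h[...,1]>60)&(h[...,2]>110);k=np.zeros_like(m);k[222:350,160:262]=1
C=np.array([.5297,.1847])
for a,r in rect(m&k,200):
  P=np.array([cast(f,*p,.068)[:2] for p in cv2.boxPoints(r)]);d=max([P[1]-P[0],P[2]-P[1]],key=np.linalg.norm);d=d*np.sign(d[1])
  print(a,(P.mean(0)-C).round(4),'yaw',np.degrees(np.arctan2(-d[0],d[1])).round(1))
s=env.get_state()
plan(.503,-.34,.2,-12.6)"
```

```text
t 62.30 grasp [ 0.3884 -0.2734  0.2052] ang -14.2 open 0.0438 F [ 0.16  0.23 -0.27] down [ 0.077 -0.034 -0.996]
953.5 [-0.0735  0.0072] yaw -1.3
932.0 [-0.017   0.0048] yaw -1.3
907.5 [0.063  0.0034] yaw -2.3
[[0.004,0.0,0.014,-0.2],[0.004,0.001,0.014,-0.2],[0.004,0.0,0.014,-0.2],[0.004,0.001,0.014,-0.1],[0.004,0.0,0.014,-0.2],[0.004,0.001,0.014,-0.1],[0.004,0.0,0.014,-0.2],[0.004,0.001,0.014,-0.1],[0.005,0.0,0.014,-0.2],[0.004,0.001,0.014,-0.1]]
end [ 0.5033 -0.3398  0.1995] -12.6
```

View pics/t48.png

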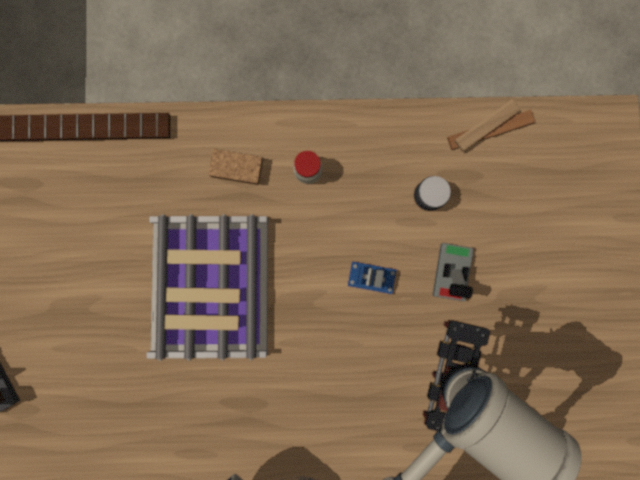

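View pics/s48.png

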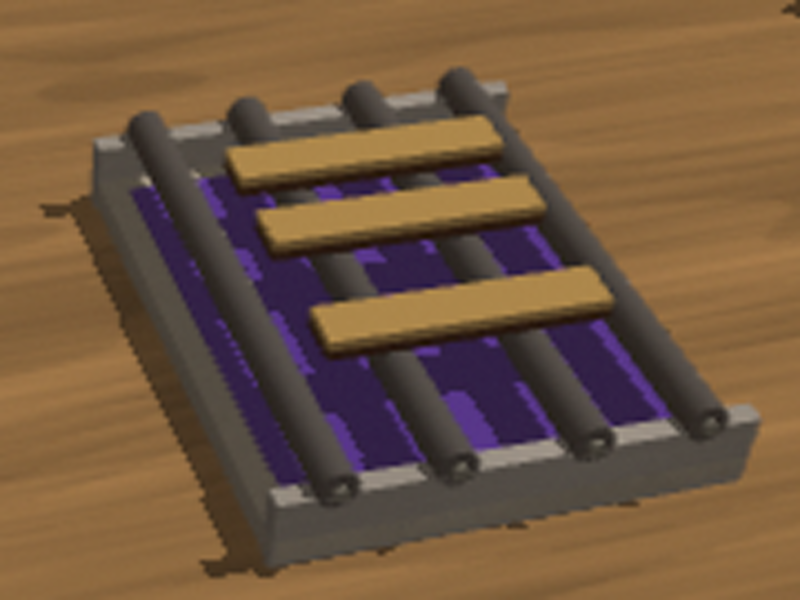

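All three blanks lie maple-up and flat, centred within 8 mm in y at rack x ≈ -74, -17 and +63 mm, with yaws of about 1–2°. The lever is still on red. I bring closed fingers to the -x side of the handle.

>>> jog_arm(
  plan=[
    [0.005,0.008,0.009,0],
    [0.006,0.013,0.01,0],
    [0.006,0.014,0.01,0],
    [0.006,0.014,0.01,0],
    [0.005,0.014,0.01,0],
    [0.005,0.014,0.009,0],
    [0.004,0.012,0.007,0],
    [0.002,0.007,0.005,0],
    [0,0.002,0,0],
    [0,0,0,0],
  ],
  grip=0,
  newtons=20,
)

```text
t: 63.4
tcp_pos: [0.4545, -0.3194, 0.2741]
ee_rot: [[-0.232, 0.083, 0.969], [-0.973, -0.033, -0.23], [0.013, -0.996, 0.089]]
contact_force: [-0.3, 0.1, 0.3]
opening: 0.0009
```

```bash
python3 -c "
from plan import *
from h import *
from cell import cams
st()
f=cams.grab_frame('wrist');cv2.imwrite('pics/w49.png',f['frame'][:,:,::-1])
plan(.54,-.346,.1)"
```

```text
t 63.40 grasp [ 0.4681 -0.3247  0.1118] ang -13.3 open 0.0009 F [-0.28  0.07  0.26] down [ 0.083 -0.033 -0.996]
[[0.001,0.001,0.009,-0.0],[0.001,0.001,0.009,-0.0],[0.001,0.001,0.009,-0.0],[0.0,0.001,0.009,-0.0],[0.001,0.001,0.009,-0.0],[0.0,0.001,0.009,-0.0],[0.001,0.001,0.009,-0.0],[0.0,0.001,0.009,-0.0],[0.001,0.002,0.009,-0.0],[0.0,0.001,0.008,-0.0]]
end [ 0.5396 -0.3458  0.1004] -13.3
```

View pics/w49.png

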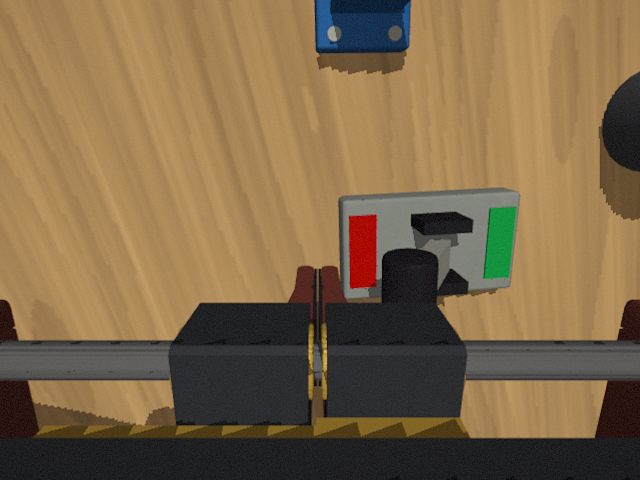

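The closed fingers (317,285) are just to the -x side of the handle (410,280). I lower a little and push to +x.

>>> jog_arm(
  plan=[
    [0.005,0.006,0,0],
    [0.004,0.004,0.004,0],
    [0,0,0.009,0],
    [0,0.001,0.01,0],
    [0,0.001,0.01,0],
    [0,0.001,0.01,0],
    [0,0.001,0.01,0],
    [0,0.001,0.01,0],
    [0,0.001,0.01,0],
    [0,0,0.006,0],
  ],
)

```text
t: 64.45
tcp_pos: [0.537, -0.3491, 0.2677]
ee_rot: [[-0.232, 0.087, 0.969], [-0.973, -0.036, -0.23], [0.015, -0.996, 0.093]]
contact_force: [0.5, -1.0, 1.2]
opening: 0.0004
```

```bash
python3 -c "
from plan import *
from h import *
from cell import cams
st()
f=cams.grab_frame('wrist');cv2.imwrite('pics/w50.png',f['frame'][:,:,::-1])"
```

```text
t 64.45 grasp [ 0.5512 -0.3549  0.1055] ang -13.3 open 0.0004 F [ 0.49 -0.96  1.24] down [ 0.087 -0.036 -0.996]
```

View pics/w50.png

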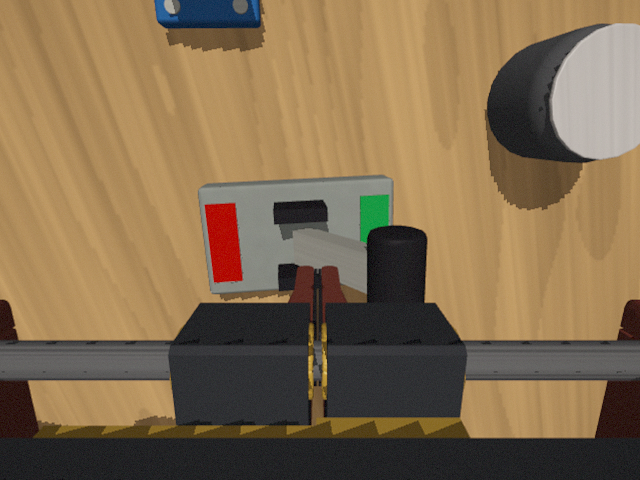

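The lever has fallen to the green side, with the handle at (397,260). I back off and lift clear.

>>> jog_arm(
  plan=[
    [0,0,-0.01,0],
    [0,-0.015,-0.005,0],
    [0,-0.03,0,0],
    [0,-0.035,0,0],
    [0,-0.035,-0.01,0],
    [0,-0.02,-0.02,0],
    [0,0,-0.03,0],
    [0,0,-0.02,0],
    [0,0,-0.01,0],
    [0,0,0,0],
  ],
)

```text
t: 65.5
tcp_pos: [0.4117, -0.3159, 0.4081]
ee_rot: [[-0.234, 0.093, 0.968], [-0.972, -0.043, -0.231], [0.02, -0.995, 0.101]]
contact_force: [-0.5, 0.0, 0.3]
opening: 0.0005
```

```bash
python3 -c "
from plan import *
from h import *
from cell import cams
st();print(env.get_state()['dq'].round(3))
f=cams.grab_frame('top');cv2.imwrite('pics/t51.png',f['frame'][:,:,::-1])
g=cams.grab_frame('scene');cv2.imwrite('pics/s51.png',g['frame'][:,:,::-1])"
```

```text
t 65.50 grasp [ 0.427  -0.3229  0.2459] ang -13.4 open 0.0005 F [-0.54  0.01  0.29] down [ 0.093 -0.043 -0.995]
[-0.004 -0.032 -0.     0.004 -0.     0.002]
```

View pics/t51.png

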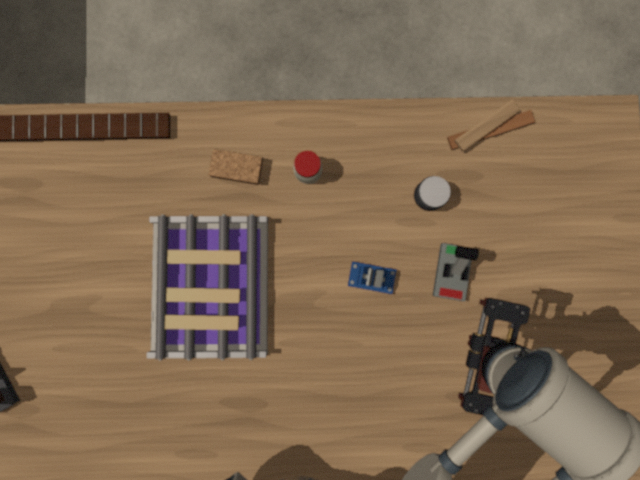

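View pics/s51.png

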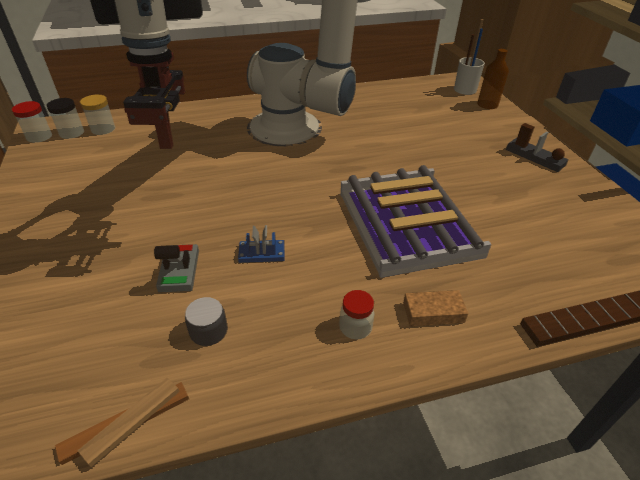

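Everything is in place: the handle is at (466,253) in the top view, as at the start (on). Three maple-up blanks lie on the rack, and the jar, tin and cork haven't moved. I hand in.

```bash
python3 -c "
from cell import env
print(env.sign_off())"
```

```text
the job is handed in; nothing more can be done
None
```

I handed the job in at about 65 s. All three blanks are turned over on the rack, walnut face down, and the lamp is switched back on; no verdict was reported.

- **What I did:** I switched the lamp off first, then turned blanks 1, 2 and 3 in that order. Each was hung from one end, brought upright against the rack's outer bar, pushed into the blue clip, let go, taken again and tipped over bar 2 to lie flat. Blank 3 was knocked about 4 cm aside during the run, so I measured it again before gripping it.
- **Last checks, from the camera images:**
  - **Blanks:** all three lie maple up, within about 8 mm of the rack's middle in y, at x ≈ -74, -17 and +63 mm. They are within about 2° of square to the bars and clear of each other.
  - **Lever:** its handle is back where it started, on the green (on) side.
  - **Bystanders and gripper:** the jar, tin and cork block look unmoved, and the gripper is clear of everything.
- **Different from the instructions:** I did not make the half turn to take each blank from the opposite side of the clip, because the last joint's range does not allow it there. I took each blank again in the same orientation, with the grip shifted toward its maple side, and turned it over by the direction I laid it down.
- **Loose ends:** the tool's tilt crept up to about 6° by the end. This did not disturb anything I could see. Whether each blank stood fully on the clip floor was judged only from pictures and push forces of 6–10 N.

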